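# Swap the wrong pivot block and prove the bracket with the plug gauge

### The job

One pivot block in the hinge bracket has too small a bore: put it in the reject tray, then fill every empty pocket of the bracket with a block of the correct bore from the stock mat, bore facing the same way as the bracket's open sides and seated fully home, flush with the top. Then check both blocks with the plug gauge, the left one first (robot's left) and then the right: for each, push the go end fully in until the handle meets the block, draw it out, then hold the no-go end squarely against the bore with a light push to show that it is refused. Finally lay the gauge back on its rest pad, in the middle and along the pad; do not knock about the bottles, tins, tape and tools lying around.

Things in the scene. Friction and masses are not known exactly. Their poses are not given: they have to be found in the camera images.
- pocket_left (a point): left (+y) one of two equal open-topped pockets in a fixed dark steel bracket. Pocket 43 (x) by 53 mm (y), floor 15 mm above the bench. Walls to 75 mm above the bench at its y sides only: a seated 60 mm block is flush with them. x sides open but for a lip 5 mm above the floor; bracket 60 mm deep in x. Point: centre of a seated block, 45 mm above the bench; its bore, 6 mm lower, runs along x, free on both sides
- pocket_right (a point): the same for the right-hand (-y) pocket, 66 mm from the left one; same axes
- kit_a_mid (a point): centre of an aluminium pivot block 40 mm (its x) by 50 mm (its y) by 60 mm tall, upright, 250 g; a round bore runs through it along its x, 24 mm above its underside (6 mm below its centre); its bore is 22.5 mm in diameter: the correct size. If present it already sits in one of the bracket's pockets; if absent, that pocket is empty
- kit_b_mid (a point): centre of an aluminium pivot block 40 mm (its x) by 50 mm (its y) by 60 mm tall, upright, 250 g; a round bore runs through it along its x, 24 mm above its underside (6 mm below its centre); its bore is only 10 mm: the wrong one. It starts in one of the bracket's pockets
- stock_a_mid (a point): centre of an aluminium pivot block 40 mm (its x) by 50 mm (its y) by 60 mm tall, upright, 250 g; a round bore runs through it along its x, 24 mm above its underside (6 mm below its centre); its bore is 22.5 mm in diameter: the correct size. Stands on the 3 mm thick black rubber stock mat on the left; may be absent
- stock_b_mid (a point): centre of an aluminium pivot block 40 mm (its x) by 50 mm (its y) by 60 mm tall, upright, 250 g; a round bore runs through it along its x, 24 mm above its underside (6 mm below its centre); its bore is 22.5 mm in diameter: the correct size. Stands on the 3 mm thick black rubber stock mat on the left; may be absent
- stock_c_mid (a point): centre of an aluminium pivot block 40 mm (its x) by 50 mm (its y) by 60 mm tall, upright, 250 g; a round bore runs through it along its x, 24 mm above its underside (6 mm below its centre); its bore is 22.5 mm in diameter: the correct size. Stands on the 3 mm thick black rubber stock mat on the left; may be absent
- stock_d_mid (a point): centre of an aluminium pivot block 40 mm (its x) by 50 mm (its y) by 60 mm tall, upright, 250 g; a round bore runs through it along its x, 24 mm above its underside (6 mm below its centre); its bore is 31 mm: oversize, not to be used. Stands on the stock mat among the good ones
- gauge_mid (a point): centre of the double-ended plug gauge, midway along its handle, on its axis. Flat-sided grey handle 70 mm long, 28 by 28 mm, along x; on the +x end a go plug 20 mm in diameter, 34 mm long; on the -x end a shorter, fatter no-go plug, 27 mm in diameter, 14 mm long. 200 g. Starts lying on its rest pad, and lies flat wherever it is put down
- go_tip (a point): centre of the end face of the go plug, 69 mm from the gauge's centre; same axes as the gauge
- nogo_tip (a point): centre of the end face of the no-go plug, 49 mm from the gauge's centre; same axes as the gauge
- pad_top (a point): centre of the upper face of the gauge's rest pad, a fixed black rubber pad on the right, 150 mm (its x) by 70 mm (its y), 3 mm thick. The gauge belongs lying on it, along the pad's x, either way round, its axis then 14 mm above this point
- reject_tray: grey open tray on the right, 120 mm (its x) by 150 mm (its y), rim 30 mm high, walls and floor 4 mm thick; origin at the centre of its underside
Mind the look-alikes: they are no part of the job. Leave any yellow look-alike of the part that bears stock_a_mid alone.

How it is judged:
By the outcome, as a careful person would: the job done as asked, in the order asked, and still so for the second after the job is handed in, with the robot touching nothing.
Of kit_a, stock_a, stock_b, stock_c only 2 to 3 are there at a start; the rules pass over those that are not, and their reading is None.
At some moment in a run one of gauge may be knocked a few centimetres aside while the robot is not near it.
Once in a run the grip may slacken for a moment while it holds something.
It also fails if it takes over 208 s, if anything falls off the work surface, if the arm or the gripper's body presses on something with over 40 N, if the wrist force passes 120 N, or if a joint passes its speed limit or range.

### The arm

A 6-joint arm with a two-finger parallel gripper is mounted at the origin on the work surface. World frame = base frame: x ahead of the robot, y to its left, z up, the work surface at z = 0. Lengths are in mm, angles in rad, forces in N, time in s.
With the tool pointing down it reaches from about 325 to 900 mm from the base axis. Payload 3.5 kg.
Tool frame: the origin (TCP) lies at the very end of the fingers, on their centre line; the grasp point (between the pads) lies 19 mm behind it (hold_point_z is the distance from the TCP to the grasp point, in mm); y points along the fingers, z is the direction in which the jaws open and shut, and the axes are right-handed (so a half turn about y gives the same grasp; the last joint's range is limited). The gripper opens to 85 mm and grips with 20 to 120 N. Pads are 22 mm wide; open, the fingers measure 114 mm over their backs; the gripper's body (76 mm by 85 mm) begins 54 mm behind the grasp point. The pads swing forward as they close: fully open they stand 13 mm farther back than shut.
Start: joints at [-1.368, 0.276, -0.026, 1.268, 0, 1.467], TCP at [188.148, -596.005, 231.313] pointing down, gripper open.
Joint ranges: [-3.12, 3.12], [-0.85, 1.88], [-1.08, 1.24], [-1.95, 2.15], [-1.57, 1.53], [-3.14, 3.14]. Speed limits (rad/s): [2.57, 2.57, 3.14, 3.14, 3.14, 3.14].

### API

Orientations are given as a unit quaternion [w, x, y, z].
In Python, from cell import observe, get_image, camera_params, job_done, recognise, cut_out, pinpoint, hold_point_z gives the robot as it stands. The module is installed in compiled form; this text tells all that it offers.
- The arm moves only by the tool jog_arm, never from a script. Its argument "commands" is a list that holds one entry, the list of rows, each a list of 7 numbers: the turn, a rotation vector about the tool's x, y, z in degrees, then the shift along the tool's x, y, z in cm, then the finger opening in cm, from 0 to 8.54. A call has 1 to 10 rows; each row shifts and turns the pose as measured when the row begins, along the tool's axes as they then stand; what a row does not reach is not made up. A row lasts 1/8 s, in which the tool goes at most 62.5 mm and 10.7 degrees, less where a joint would pass 70% of its speed; a pose out of reach is approached as far as the arm can. A call with a gripper value outside its range is refused whole. The fingers move at their own pace and stop on an object; "grip_force" is the grip in N (left out, the last holds). Time passes only in rows, so rows that do not move let the fingers close. It gives the time, the measured TCP pose, the force and the opening at its end, in the units of the state.
- observe(): the state, without advancing time (a new reading comes with each control period).
- get_image(name): name is "scene" or "top" or "wrist"; returns the picture (420x560x3 uint8, red, green, blue); there is no depth.
- camera_params(name): a dict with "fx", "fy", "cx", "cy" (pixels), "camera_from_world" (4x4, takes a point from world to camera coordinates). Camera axes: x right, y down, z forward; pixel columns grow to the right and rows downward; lengths in mm; the calibration is good to about 2 mm. A picture is of the moment at which its call begins: read the wrist's pose just before it. camera_params takes no time and is no camera call; for the wrist camera it gives the pose at the moment of the call.
- job_done(): hands the job in, once; it reports no verdict.
Trained networks look in the newest picture that a camera, given by its name, has taken for a name from the list of things; names that differ only in an ending like _2 or _b are one class to them, and where a whole thing is asked for, a point or a joint stands for the part that bears it (a point fixed in the world has none). Each returns a list of dicts, best first, with "score" (0 to 1); they miss things now and then, are a little off and sometimes report something else, mostly with a low value. They report only what shows in the picture. A call takes as long as a camera call. They do not tell look-alikes from the thing itself.
- recognise(query, camera): "extent" ([left, top, width, height] in pixels, round what is visible of it).
- cut_out(query, camera): "region" (420x560 bool, what is visible of it) and "extent" ([left, top, width, height] in pixels, round what is visible of it).
- pinpoint(query, camera): "uv" ([column, row] in pixels: a listed point, or the origin of a listed thing).
The state is a dict: "time": time; "joints": joint angles; "joint_vel": joint speeds; "effort": joint torques, N m; "ee_pos": TCP position; "ee_rot": TCP orientation; "wrist_force": force on the tool from outside, world axes, zero at the start; "wrist_torque": the same for the moment, N m; "width": finger opening in mm.
Only numpy, scipy, OpenCV 4.12 (cv2) and the standard library are available. Lean on these libraries where they do the work, as an engineer would, in place of code of your own. Each camera call takes 0.05 s, during which the arm holds its last target.

## Working session

There is one attempt and no reset: what is moved stays moved. The work goes in short steps, Python scripts to look and compute and a tool call to move; the robot and the scene stay as the last step left them, time stands still between calls to the robot, and variables do not carry over. Pictures are saved under pics/ and viewed, and the job is handed in when it is done.

Besides the shell and the picture viewer there is one more tool, called after "Emit:" as name([rows], argument=value, ...), one row to a line, values as JSON. jog_arm: Moves the arm, as the interface text tells. Its arguments: {"type":"object","properties":{"commands":{"type":"array"},"grip_force":{"type":"number"}},"required":["commands"]}

```bash
ls; mkdir -p pics
python3 - <<'E'
from cell import *
import cv2
s=observe()
print({k:(v if not hasattr(v,'round') else v) for k,v in s.items()}, hold_point_z)
for n in ("scene","top","wrist"):
    im=get_image(n); cv2.imwrite(f"pics/{n}0.png",im[:,:,::-1])
    p=camera_params(n); print(n,p)
E
```

```text
pics
{'time': 0.0, 'joints': array([-1.36836414e+00,  2.77152760e-01, -2.79298721e-02,  1.26798913e+00,
        3.41580562e-06,  1.46739662e+00]), 'joint_vel': array([ 0.00050393, -0.00172636,  0.00055624, -0.00176875, -0.00216973,
       -0.00164107]), 'effort': array([-9.13844415e-04, -4.45504546e+01,  2.95204872e+01,  1.64683600e-02,
       -1.77042040e-05, -2.26352014e-06]), 'ee_pos': array([ 188.00945612, -595.21484877,  230.12435224]), 'ee_rot': array([ 0.10766831, -0.10774554,  0.69965875, -0.69805163]), 'wrist_force': array([ 1.39000375,  0.51064058, -0.85628009]), 'wrist_torque': array([-0.03236082, -0.01996731,  0.00805239]), 'width': 85.1357806218781} 18.700000000000003
scene {'fx': 513.8032886465273, 'fy': 513.8032886465273, 'cx': 278.45196063041163, 'cy': 211.61054023329456, 'camera_from_world': array([[-3.18210843e-01,  9.47967362e-01, -9.98701488e-03,
         1.82552238e+02],
       [ 6.99450717e-01,  2.27652421e-01, -6.77453371e-01,
        -3.77677980e+02],
       [-6.39930117e-01, -2.22558433e-01, -7.35497920e-01,
         1.72045949e+03],
       [ 0.00000000e+00, 
[... 300 characters left out ...]
.77379516e-02, -1.12817012e-01,
         5.93708428e+02],
       [ 1.12995468e-01, -4.94763213e-03, -9.93583185e-01,
         1.10070199e+03],
       [ 0.00000000e+00,  0.00000000e+00,  0.00000000e+00,
         1.00000000e+00]])}
wrist {'fx': 292.6110811764009, 'fy': 292.6110811764009, 'cx': 274.1841905107839, 'cy': 207.17710655836953, 'camera_from_world': array([[ 3.00850617e-01, -9.53671215e-01, -3.47598654e-04,
        -6.25440471e+02],
       [-9.08105435e-01, -2.86587453e-01,  3.05306649e-01,
        -3.89665753e+01],
       [-2.91261780e-01, -9.15360376e-02, -9.52254026e-01,
         3.79858741e+02],
       [ 0.00000000e+00,  0.00000000e+00,  0.00000000e+00,
         1.00000000e+00]])}
```

View pics/scene0.png

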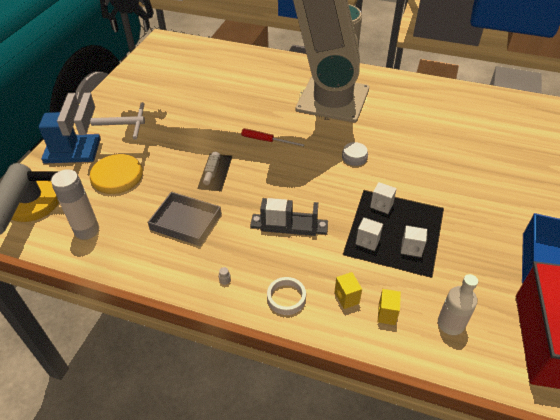

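View pics/top0.png

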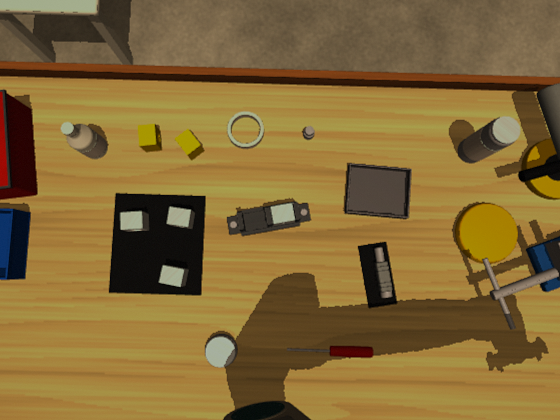

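View pics/wrist0.png

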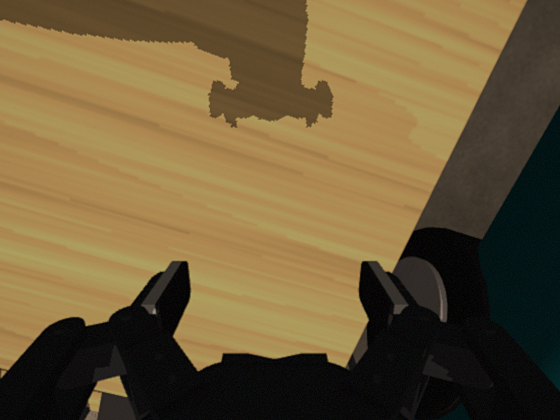

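The scene view shows the bracket around (290,220), with one block in its right pocket; the left pocket is empty. Three stock blocks stand on the mat at (383,198), (370,234) and (414,242). Two yellow look-alikes lie at (348,290) and (389,305), and I'll leave those alone. The tray is at (185,218) and the gauge on its pad at (213,170).

```bash
cat > h.py <<'E'
import numpy as np, cv2
from scipy.spatial.transform import Rotation as R
from cell import *
def rot(q): return R.from_quat([q[1],q[2],q[3],q[0]]).as_matrix()
def proj(p,P):
    P=np.atleast_2d(P); T=p["camera_from_world"]; c=P@T[:3,:3].T+T[:3,3]
    return np.c_[p["fx"]*c[:,0]/c[:,2]+p["cx"],p["fy"]*c[:,1]/c[:,2]+p["cy"]]
def ray(p,uv):
    T=p["camera_from_world"]; d=np.array([(uv[0]-p["cx"])/p["fx"],(uv[1]-p["cy"])/p["fy"],1.]);Rm=T[:3,:3]
    return -Rm.T@T[:3,3], Rm.T@d
def onz(p,uv,z):
    o,d=ray(p,uv); return o+d*(z-o[2])/d[2]
def tri(obs):
    A=np.zeros((3,3));b=np.zeros(3)
    for p,uv in obs:
        o,d=ray(p,uv);d=d/np.linalg.norm(d);M=np.eye(3)-np.outer(d,d);A+=M;b+=M@o
    X=np.linalg.solve(A,b); return X,[float(np.linalg.norm(proj(p,X)[0]-uv)) for p,uv in obs]
def crop(im,x0,y0,x1,y1,k,name):
    cv2.imwrite(f"pics/{name}.png",cv2.resize(im[y0:y1,x0:x1,::-1],None,fx=k,fy=k,interpolation=cv2.INTER_CUBIC))
def st():
    s=observe();Rm=rot(s["ee_rot"]);np.set_printoptions(precision=3,suppress=True)
    print("t",round(s["time"],2),"pos",s["ee_pos"],"F",s["wrist_force"],"w",round(s["width"],1));print("x",Rm[:,0],"y",Rm[:,1],"z",Rm[:,2],"yawz",np.degrees(np.arctan2(Rm[1,2],Rm[0,2])).round(2))
    return s,Rm
E
python3 - <<'E'
from h import *
st()
sc=get_image("scene");get_image("top")
crop(sc,340,170,460,280,6,"mat0"); crop(sc,230,180,350,250,6,"br0")
for cam in ("scene","top"):
    for q in ("pocket_left","pocket_right","kit_b_mid","stock_a_mid","gauge_mid","go_tip","nogo_tip","pad_top","reject_tray"):
        print(cam,q,[(np.round(d["uv"],1).tolist(),round(d["score"],2)) for d in pinpoint(q,cam)][:7])
E
```

```text
t 0.15 pos [ 188.013 -595.432  230.422] F [0.202 0.173 0.535] w 85.5
x [-0.954 -0.301 -0.   ] y [-0.     0.002 -1.   ] z [ 0.301 -0.954 -0.002] yawz -72.48
scene pocket_left [([302.9, 214.9], 0.88), ([413.5, 242.8], 0.43)]
scene pocket_right [([272.6, 209.8], 0.86)]
scene kit_b_mid [([275.0, 209.7], 0.57)]
scene stock_a_mid [([387.7, 309.0], 0.93), ([347.1, 290.4], 0.84), ([369.4, 231.6], 0.64), ([184.0, 223.2], 0.39)]
scene gauge_mid [([211.3, 167.3], 0.65)]
scene go_tip [([205.6, 181.7], 0.74)]
scene nogo_tip [([215.7, 150.7], 0.89)]
scene pad_top [([217.9, 171.0], 0.72)]
scene reject_tray [([185.5, 223.1], 0.58)]
top pocket_left [([251.9, 218.0], 0.96)]
top pocket_right [([281.8, 213.2], 0.59)]
top kit_b_mid [([280.7, 215.3], 0.74)]
top stock_a_mid [([148.4, 138.7], 0.93), ([182.7, 214.5], 0.9), ([190.8, 146.7], 0.65)]
top gauge_mid [([383.6, 276.0], 0.86)]
top go_tip [([377.3, 249.5], 0.56)]
top nogo_tip [([388.7, 295.2], 0.98)]
top pad_top [([378.3, 274.1], 0.72)]
top reject_tray [([375.8, 191.8], 0.62)]
```

View pics/mat0.png

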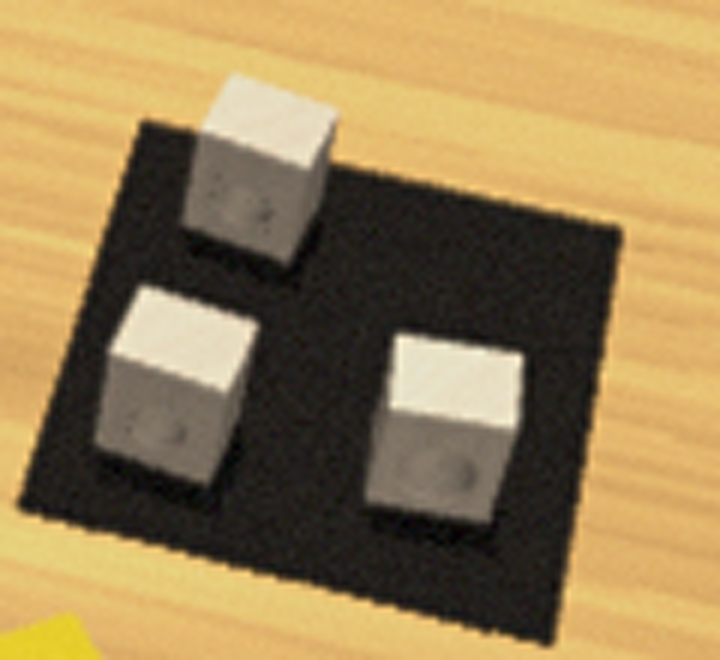

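View pics/br0.png

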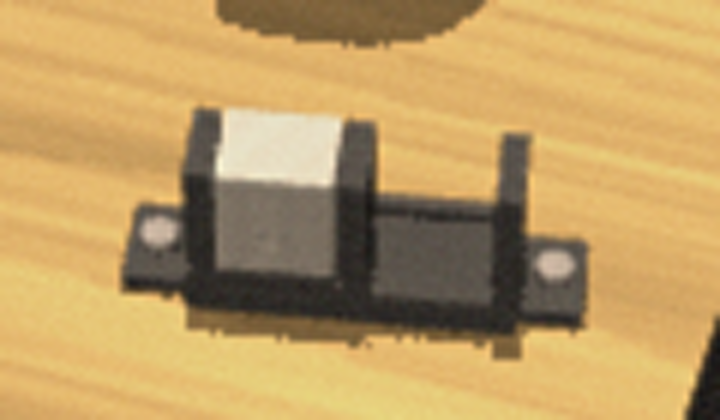

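Run:
```python
from h import *
ps=camera_params("scene");pt=camera_params("top")
o={"pocket_left":([302.9,214.9],[251.9,218]),"pocket_right":([272.6,209.8],[281.8,213.2]),"gauge":([211.3,167.3],[383.6,276]),"go":([205.6,181.7],[377.3,249.5]),"nogo":([215.7,150.7],[388.7,295.2]),"pad":([217.9,171],[378.3,274.1]),"tray":([185.5,223.1],[375.8,191.8])}
for k,(a,b) in o.items(): print(k,*tri([(ps,np.array(a)),(pt,np.array(b))]))
im=get_image("top");crop(im,100,180,320,310,3.5,"top1")
for k,uv in (("A",(133,220)),("B",(180.5,216)),("C",(173.5,275))): print(k,onz(pt,uv,63))
print(onz(pt,(148,137),60),onz(pt,(190,144),60))
```

```text
pocket_left [574.96808865  68.70318553  46.87323488] [0.8926412846486865, 0.9704911602693371]
pocket_right [588.39670643  -3.99852889  55.06544579] [2.3000608254597776, 2.5170839985453597]
gauge [ 448.040499   -245.72113695   10.88191303] [0.14839611921465012, 0.18055333968494544]
go [ 511.22837903 -232.13676111   14.88575792] [1.0858198108156873, 1.2754183731338395]
nogo [ 404.14962912 -249.91060226   36.90099868] [0.45861488110477533, 0.5775893180275589]
pad [ 450.72084119 -229.81969406    4.31204437] [1.5311179045649665, 1.8524681544616912]
tray [ 653.28778292 -230.9754114    -5.77957477] [0.5573649111812862, 0.6019442859952492]
A [560.58175588 342.43024322  63.        ]
B [572.82014712 234.17939979  63.        ]
C [438.15831606 243.35863328  63.        ]
[757.10725446 320.06951214  60.        ] [743.19055206 220.93530711  60.        ]
```

View pics/top1.png

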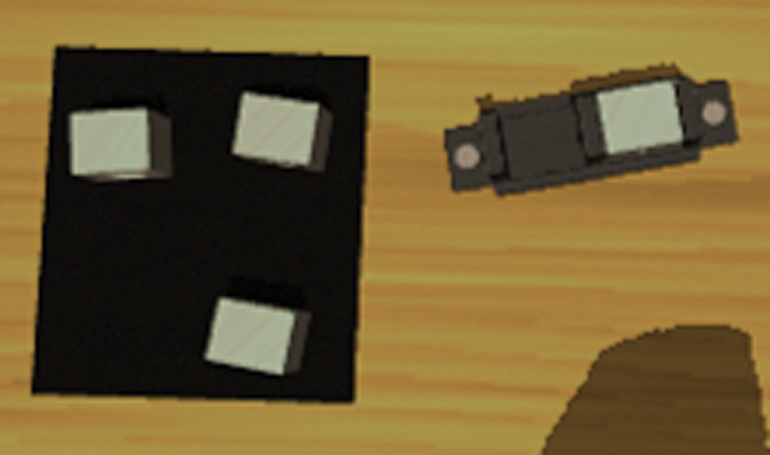

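```bash
cat >> h.py <<'E'
def plan(pos,yaw,tilt=0,n=None,s=None,grip=8.5):
    """rows to reach TCP pos(mm), jaw axis yaw(deg), tool down, tilted by tilt deg about tool z (rot of down pose)"""
    s=s or observe(); R0=rot(s["ee_rot"]); p0=s["ee_pos"].copy()
    a=np.radians(yaw); z=np.array([np.cos(a),np.sin(a),0]); y=np.array([0,0,-1.]); x=np.cross(y,z)
    R1=np.c_[x,y,z]@R.from_euler('z',tilt,degrees=True).as_matrix()
    rv=R.from_matrix(R0.T@R1).as_rotvec(degrees=True)
    m=max(np.linalg.norm(rv)/10.5,np.linalg.norm(np.array(pos)-p0)/60.)
    n=n or max(1,int(np.ceil(m)))
    print("rows",n,"rv",rv.round(2),"d",(np.array(pos)-p0).round(1))
    Rk=R0;
    for k in range(n):
        d=Rk.T@((np.array(pos)-p0)/n)/10
        print([*(rv/n).round(2).tolist(),*d.round(2).tolist(),grip])
        Rk=Rk@R.from_rotvec(rv/n,degrees=True).as_matrix()
E
python3 - <<'E'
from h import *
s,Rm=st()
p=camera_params("wrist");T=p["camera_from_world"];C=-T[:3,:3].T@T[:3,3]
print("cam in tool",Rm.T@(C-s["ee_pos"]),"\n",Rm.T@T[:3,:3].T)
plan([440,-130,290],10,)
E
```

```text
t 1.2 pos [ 188.15  -596.021  231.334] F [-0.614  0.224 -0.454] w 85.6
x [-0.954 -0.301  0.   ] y [ 0. -0. -1.] z [ 0.301 -0.954  0.   ] yawz -72.48
cam in tool [ -78.71  -142.971    0.936] 
 [[ 0.     0.952  0.305]
 [-0.001 -0.305  0.952]
 [ 1.    -0.001  0.001]]
rows 9 rv [ -0.   -82.48   0.  ] d [251.8 466.   58.7]
[-0.0, -9.16, 0.0, -4.23, -0.65, -4.1, 8.5]
[-0.0, -9.16, 0.0, -4.83, -0.65, -3.37, 8.5]
[-0.0, -9.16, 0.0, -5.3, -0.65, -2.56, 8.5]
[-0.0, -9.16, 0.0, -5.64, -0.65, -1.68, 8.5]
[-0.0, -9.16, 0.0, -5.84, -0.65, -0.76, 8.5]
[-0.0, -9.16, 0.0, -5.88, -0.65, 0.18, 8.5]
[-0.0, -9.16, 0.0, -5.78, -0.65, 1.11, 8.5]
[-0.0, -9.16, 0.0, -5.53, -0.65, 2.02, 8.5]
[-0.0, -9.16, 0.0, -5.14, -0.65, 2.87, 8.5]
```

Emit:
jog_arm([
  [[0, -9.2, 0, -4.2, -0.7, -4.1, 8.5], [0, -9.2, 0, -4.8, -0.7, -3.4, 8.5], [0, -9.2, 0, -5.3, -0.7, -2.6, 8.5], [0, -9.2, 0, -5.6, -0.7, -1.7, 8.5], [0, -9.2, 0, -5.8, -0.7, -0.8, 8.5], [0, -9.2, 0, -5.9, -0.7, 0.2, 8.5], [0, -9.2, 0, -5.8, -0.7, 1.1, 8.5], [0, -9.2, 0, -5.5, -0.7, 2.0, 8.5], [0, -9.2, 0, -5.1, -0.7, 2.9, 8.5]],
])

```text
time: 2.33
ee_pos: [434.3, -115.7, 296.3]
ee_rot: [0.552, -0.551, 0.44, -0.445]
wrist_force: [0.5, -0.6, -0.2]
width: 85.1
```

Run:
```python
from h import *
st(); plan([580,60,210],10.4)
```

```text
t 2.33 pos [ 434.261 -115.685  296.34 ] F [ 0.479 -0.611 -0.182] w 85.1
x [ 0.217 -0.976  0.006] y [ 0.007 -0.004 -1.   ] z [0.976 0.217 0.006] yawz 12.55
rows 5 rv [-0.32  2.15  0.31] d [145.7 175.7 -86.3]
[-0.06, 0.43, 0.06, -2.81, 1.73, 3.6, 8.5]
[-0.06, 0.43, 0.06, -2.83, 1.73, 3.58, 8.5]
[-0.06, 0.43, 0.06, -2.86, 1.73, 3.56, 8.5]
[-0.06, 0.43, 0.06, -2.88, 1.73, 3.54, 8.5]
[-0.06, 0.43, 0.06, -2.91, 1.73, 3.52, 8.5]
```

Rotation carries on a little past the last row, so I'll add a settling row.

Emit:
jog_arm([
  [[0, 0.4, 0, -2.8, 1.7, 3.6, 8.5], [0, 0.4, 0, -2.8, 1.7, 3.6, 8.5], [0, 0.4, 0, -2.9, 1.7, 3.6, 8.5], [0, 0.4, 0, -2.9, 1.7, 3.5, 8.5], [0, 0.4, 0, -2.9, 1.7, 3.5, 8.5], [0, 0, 0, 0, 0, 0, 8.5]],
])

```text
time: 3.08
ee_pos: [586.8, 70.4, 212.3]
ee_rot: [0.547, -0.544, 0.444, -0.456]
wrist_force: [-1.3, -0.3, -0.9]
width: 84.8
```

Run:
```python
from h import *
st()
im=get_image("wrist"); crop(im,0,0,560,420,1.4,"w1")
for q in ("pocket_left","pocket_right","kit_b_mid"):
    print(q,[(np.round(d["uv"],1).tolist(),round(d["score"],2)) for d in pinpoint(q,"wrist")][:4])
```

```text
t 3.08 pos [586.79   70.399 212.312] F [-1.318 -0.287 -0.903] w 84.8
x [ 0.19  -0.982  0.01 ] y [ 0.015 -0.007 -1.   ] z [0.982 0.19  0.013] yawz 10.95
pocket_left [([260.8, 188.3], 0.59)]
pocket_right []
kit_b_mid [([258.9, 244.6], 0.74)]
```

View pics/w1.png

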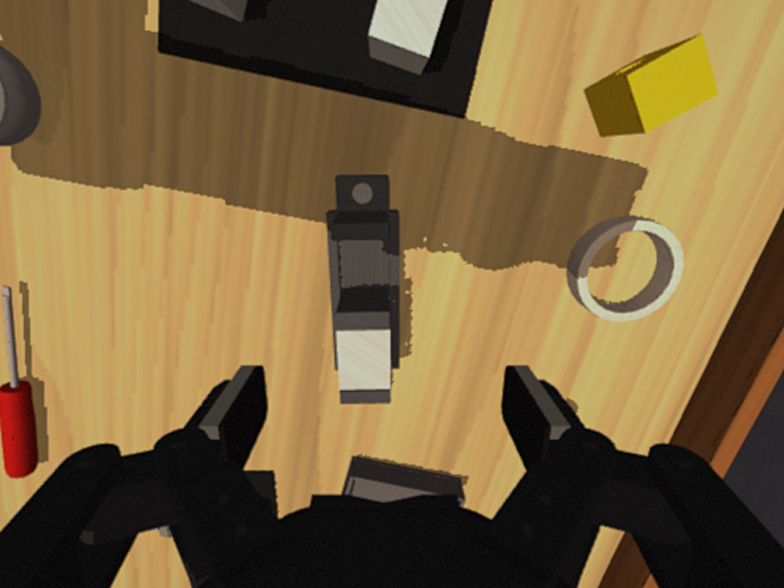

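```bash
cat >> h.py <<'E'
def topface(im,p,seed,z,thr=150,r=60,show=None):
    """bright top face around seed px -> quad px, world centre & edges at height z"""
    b=im.min(axis=2).astype(np.uint8); m=(b>thr).astype(np.uint8)
    m=cv2.morphologyEx(m,cv2.MORPH_OPEN,np.ones((3,3),np.uint8))
    n,l=cv2.connectedComponents(m); k=l[int(seed[1]),int(seed[0])]
    if k==0: print("no seed",b[int(seed[1]),int(seed[0])]);return
    c,_=cv2.findContours((l==k).astype(np.uint8),cv2.RETR_EXTERNAL,cv2.CHAIN_APPROX_NONE)
    c=max(c,key=cv2.contourArea)
    W=np.array([onz(p,q[0].astype(float),z)[:2] for q in c],np.float32)
    r_=cv2.minAreaRect(W); box=cv2.boxPoints(r_)
    e=[box[1]-box[0],box[2]-box[1]]
    uvc=np.array(cv2.minAreaRect(c)[0])
    yaws=[round(float(np.degrees(np.arctan2(v[1],v[0]))),1) for v in e]
    print("centre",np.round(r_[0],1),"edges",[(round(float(np.linalg.norm(v)),1),y) for v,y in zip(e,yaws)])
    return c[:,0,:]
E
python3 - <<'E'
from h import *
im=get_image("wrist");p=camera_params("wrist")
for t in (120,140,160): topface(im,p,(260,256),75,t)
im=get_image("top");p=camera_params("top")
for t in (120,140,160):
  topface(im,p,(284,214),75,t)
  for u in ((133,220),(180,216),(173,275)): topface(im,p,u,63,t)
print(onz(camera_params("wrist"),(260.8,188.3),45))
E
```

```text
centre [587.   -1.6] edges [(50.3, -79.0), (40.0, 11.0)]
centre [587.2  -1.6] edges [(50.0, -79.0), (39.5, 11.0)]
centre [586.9  -1.5] edges [(48.2, -79.1), (38.1, 10.9)]
centre [5.848e+02 2.000e-01] edges [(48.0, -78.9), (38.4, 11.1)]
centre [560.4 347. ] edges [(45.8, -86.6), (37.2, 3.4)]
centre [571.3 239. ] edges [(37.8, -6.4), (47.6, 83.6)]
centre [438.  255.3] edges [(37.6, -8.6), (34.8, 81.4)]
no seed 141
no seed 141
no seed 136
no seed 140
no seed 141
no seed 141
no seed 136
no seed 140
[575.72169854  61.73228977  45.        ]
```

Run:
```python
from h import *
plan([587,-1.6,115],10.9)
```

```text
rows 3 rv [-0.95 -0.22  0.63] d [   0.8  -68.9 -100.2]
[-0.32, -0.07, 0.21, 2.23, 3.36, -0.45, 8.5]
[-0.32, -0.07, 0.21, 2.24, 3.35, -0.44, 8.5]
[-0.32, -0.07, 0.21, 2.25, 3.35, -0.42, 8.5]
```

Emit:
jog_arm([
  [[-0.3, 0, 0.2, 2.2, 3.3, -0.4, 8.5], [-0.3, 0, 0.2, 2.2, 3.3, -0.4, 8.5], [-0.3, 0, 0.2, 2.2, 3.3, -0.4, 8.5], [0, 0, 0, 0, 0, 0, 8.5]],
])

```text
time: 3.88
ee_pos: [589.1, -5.1, 119.1]
ee_rot: [0.545, -0.541, 0.45, -0.455]
wrist_force: [-0.3, 1.0, 0.1]
width: 85.0
```

Run:
```python
from h import *
st();plan([587,-1.6,39],10.9)
```

```text
t 3.88 pos [589.11   -5.093 119.138] F [-0.298  0.996  0.104] w 85.0
x [ 0.181 -0.983  0.002] y [ 0.009 -0.    -1.   ] z [0.983 0.181 0.009] yawz 10.43
rows 2 rv [-0.52 -0.47  0.12] d [ -2.1   3.5 -80.1]
[-0.26, -0.24, 0.06, -0.2, 4.01, -0.11, 8.5]
[-0.26, -0.24, 0.06, -0.2, 4.01, -0.09, 8.5]
```

Emit:
jog_arm([
  [[-0.3, -0.2, 0, -0.2, 4.0, -0.1, 8.5], [-0.3, -0.2, 0, -0.2, 4.0, -0.1, 8.5], [0, 0, 0, 0, 0, 0, 8.5]],
])

```text
time: 4.25
ee_pos: [591.3, -2.3, 44.1]
ee_rot: [0.546, -0.543, 0.448, -0.454]
wrist_force: [0.5, 0.2, -0.1]
width: 85.0
```

Run:
```python
from h import *
st();plan([587,-1.6,39],10.9)
```

```text
t 4.25 pos [591.275  -2.323  44.085] F [ 0.459  0.248 -0.13 ] w 85.0
x [ 0.186 -0.983  0.004] y [ 0.009 -0.002 -1.   ] z [0.983 0.186 0.009] yawz 10.7
rows 1 rv [-0.5  -0.2   0.23] d [-4.3  0.7 -5.1]
[-0.5, -0.2, 0.23, -0.15, 0.5, -0.41, 8.5]
```

Emit:
jog_arm([
  [[-0.5, -0.2, 0.2, -0.1, 0.5, -0.4, 8.5], [0, 0, 0, 0, 0, 0, 8.5], [0, 0, 0, 0, 0, 0, 3.5], [0, 0, 0, 0, 0, 0, 3.5], [0, 0, 0, 0, 0, 0, 3.5], [0, 0, 0, 0, 0, 0, 3.5], [0, 0, 0, 0, 0, 0, 3.5]],
], grip_force=50)

```text
time: 5.12
ee_pos: [589.5, -2.8, 46.4]
ee_rot: [0.546, -0.545, 0.448, -0.452]
wrist_force: [-1.1, 0.3, -0.1]
width: 39.3
```

Run:
```python
from h import *
st()
```

```text
t 5.12 pos [589.518  -2.801  46.442] F [-1.145  0.322 -0.07 ] w 39.3
x [ 0.19  -0.982  0.004] y [ 0.006 -0.003 -1.   ] z [0.982 0.19  0.005] yawz 10.93
```

Emit:
jog_arm([
  [[0, 0, 0, 0, -2, 0, 3.5], [0, 0, 0, 0, -5, 0, 3.5], [0, 0, 0, 0, -6, 0, 3.5], [0, 0, 0, 3, -3, 0, 3.5], [0, 0, 0, 6, 0, 0.5, 3.5], [0, 0, 0, 5, 0, 0.5, 3.5], [0, 0, 0, 0, 0, 0, 3.5]],
])

```text
time: 6.0
ee_pos: [625.5, -140.3, 206.1]
ee_rot: [-0.546, 0.546, -0.448, 0.45]
wrist_force: [0.0, 1.5, -2.9]
width: 39.0
```

Run:
```python
from h import *
st()
im=get_image("wrist"); crop(im,0,0,560,420,1.4,"w2")
for q in ("reject_tray",):
    for cam in ("wrist",):
        for d in cut_out(q,cam)[:2]:
            m=d["region"]; print(d["score"],d["extent"])
im=get_image("top")
for d in cut_out("reject_tray","top")[:2]:
    m=d["region"].astype(np.uint8); print(d["score"],d["extent"])
    c,_=cv2.findContours(m,cv2.RETR_EXTERNAL,cv2.CHAIN_APPROX_NONE);c=max(c,key=cv2.contourArea)
    p=camera_params("top")
    W=np.array([onz(p,q[0].astype(float),25)[:2] for q in c],np.float32); r=cv2.minAreaRect(W);print(r)
```

```text
t 6.0 pos [ 625.478 -140.282  206.139] F [ 0.012  1.503 -2.945] w 39.0
x [ 0.192 -0.981  0.002] y [ 0.002 -0.002 -1.   ] z [0.981 0.192 0.002] yawz 11.08
0.67 [247.9, 185.2, 101.5, 74.7]
0.64 [229.5, 0.0, 64.6, 116.6]
```

View pics/w2.png

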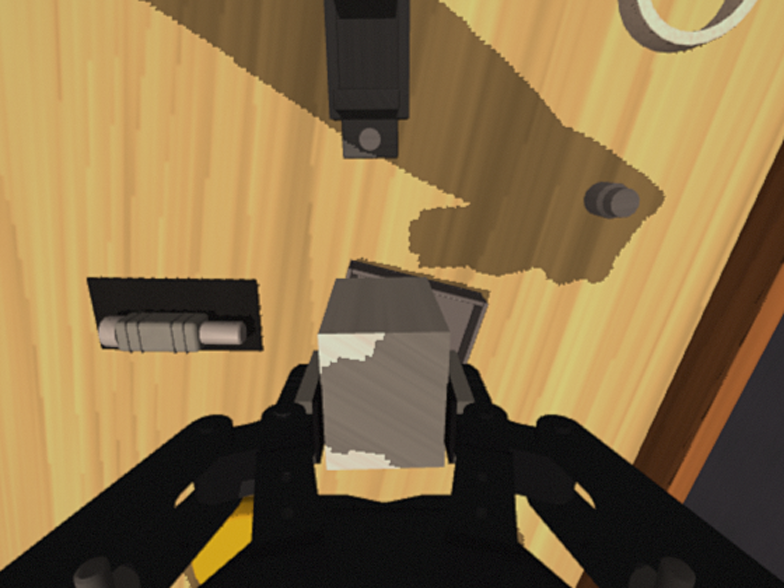

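Run:
```python
from h import *
p=camera_params("top")
for u in ((347,164),(410,169),(408,217),(345,212),(377.5,190.5)): print(onz(p,u,30))
plan([650,-235,110],3,grip=3.5)
```

```text
[ 712.62366975 -152.38340521   30.        ]
[ 704.75085239 -303.96642129   30.        ]
[ 588.67918069 -298.68258057   30.        ]
[ 596.44827242 -148.82830997   30.        ]
[ 650.29217092 -225.95704247   30.        ]
rows 3 rv [ 0.05  8.36 -0.02] d [ 26.6 -99.2 -95.7]
[0.02, 2.79, -0.01, 3.42, 3.19, 0.22, 3.5]
[0.02, 2.79, -0.01, 3.4, 3.19, 0.39, 3.5]
[0.02, 2.79, -0.01, 3.38, 3.19, 0.55, 3.5]
```

Emit:
jog_arm([
  [[0, 3, 0, 3.0, 1, 0.2, 3.5], [0, 3, 0, 3.0, 4, 0.3, 3.5], [0, 3, 0, 2.6, 4, 0.3, 3.5], [0, 3, 0, 0, 3, 0, 3.5], [0, 0, 0, 0, 0, 0, 3.5]],
])

```text
time: 6.82
ee_pos: [644.3, -213.3, 82.7]
ee_rot: [0.499, -0.498, 0.503, -0.501]
wrist_force: [-1.7, -0.7, -3.8]
width: 39.0
```

Run:
```python
from h import *
st();im=get_image("top");crop(im,330,140,430,240,6,"t2")
plan([650,-226,37],-1,grip=3.5)
```

```text
t 6.83 pos [ 644.319 -213.261   82.678] F [-1.723 -0.711 -3.796] w 39.0
x [-0.007 -1.    -0.002] y [-0.001  0.002 -1.   ] z [ 1.    -0.007 -0.001] yawz -0.4
rows 1 rv [-0.13  0.61 -0.05] d [  4.1 -12.1 -47.7]
[-0.13, 0.61, -0.05, 1.21, 4.77, 0.41, 3.5]
```

View pics/t2.png

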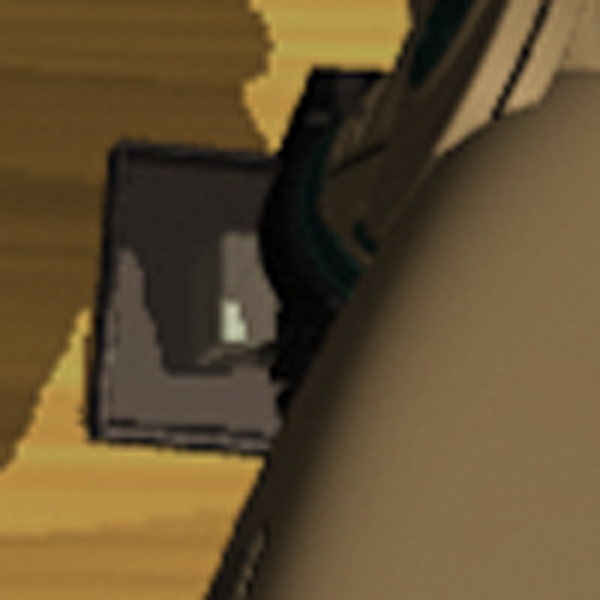

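Emit:
jog_arm([
  [[0, 0, 0, 0.6, 2.4, 0.2, 3.5], [0, 0, 0, 0.6, 1.5, 0.2, 3.5], [0, 0, 0, 0, 0.5, 0, 3.5], [0, 0, 0, 0, 0, 0, 3.5]],
])

```text
time: 7.38
ee_pos: [655.2, -225.3, 47.1]
ee_rot: [-0.502, 0.498, -0.496, 0.504]
wrist_force: [-0.5, -0.3, -2.5]
width: 39.5
```

Emit:
jog_arm([
  [[0, 0, 0, 0, 0.7, 0, 3.5], [0, 0, 0, 0, 0.3, 0, 3.5], [0, 0, 0, 0, 0.1, 0, 3.5], [0, 0, 0, 0, 0, 0, 3.5]],
])

```text
time: 7.88
ee_pos: [656.6, -225.5, 37.6]
ee_rot: [-0.503, 0.497, -0.495, 0.505]
wrist_force: [0.2, 0.3, -3.9]
width: 39.4
```

Emit:
jog_arm([
  [[0, 0, 0, 0, 0.2, 0, 3.5], [0, 0, 0, 0, 0, 0, 6.5], [0, 0, 0, 0, 0, 0, 6.5], [0, 0, 0, 0, 0, 0, 6.5], [0, 0, 0, 0, -4, 0, 6.5], [0, 0, 0, 0, -6, 0, 8.5], [0, 0, 0, -4, -5, 0, 8.5], [0, 0, 0, -6, -2, 0, 8.5]],
])

```text
time: 8.88
ee_pos: [655.3, -127.8, 209.6]
ee_rot: [-0.502, 0.495, -0.496, 0.508]
wrist_force: [0.4, 0.7, -0.2]
width: 84.5
```

Run:
```python
from h import *
st();im=get_image("wrist");crop(im,0,0,560,420,1.4,"w3")
plan([420,200,250],90)
```

```text
t 8.88 pos [ 655.292 -127.835  209.629] F [ 0.431  0.72  -0.227] w 84.5
x [-0.007 -1.     0.005] y [ 0.018 -0.005 -1.   ] z [ 1.    -0.007  0.018] yawz -0.41
rows 9 rv [ -0.92 -89.99   0.87] d [-235.4  319.7   38. ]
[-0.1, -10.0, 0.1, -3.55, -0.47, -2.61, 8.5]
[-0.1, -10.0, 0.1, -3.95, -0.46, -1.95, 8.5]
[-0.1, -10.0, 0.1, -4.23, -0.45, -1.24, 8.5]
[-0.1, -10.0, 0.1, -4.38, -0.44, -0.48, 8.5]
[-0.1, -10.0, 0.1, -4.4, -0.44, 0.28, 8.5]
[-0.1, -10.0, 0.1, -4.28, -0.43, 1.04, 8.5]
[-0.1, -10.0, 0.1, -4.04, -0.42, 1.77, 8.5]
[-0.1, -10.0, 0.1, -3.67, -0.42, 2.44, 8.5]
[-0.1, -10.0, 0.1, -3.19, -0.42, 3.04, 8.5]
```

View pics/w3.png

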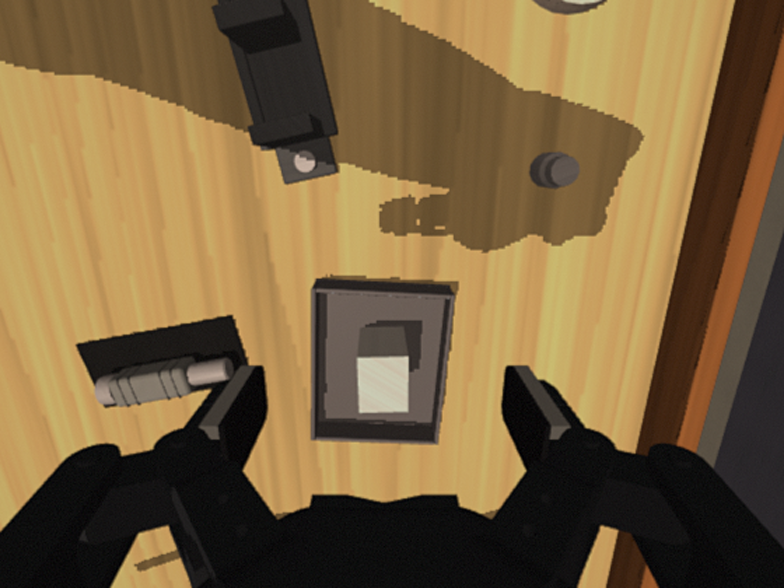

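Emit:
jog_arm([
  [[0, -10, 0, -4.2, -0.4, -2.7, 8.5], [0, -10, 0, -4.6, -0.4, -2.0, 8.5], [0, -10, 0, -4.9, -0.4, -1.2, 8.5], [0, -10, 0, -5.0, -0.4, -0.5, 8.5], [0, -10, 0, -5.0, -0.4, 0.3, 8.5], [0, -10, 0, -4.8, -0.4, 1.1, 8.5], [0, -10, 0, -4.4, 0, 1.9, 8.5], [0, -10, 0, -4.0, 0, 2.6, 8.5], [0, -10, 0, -3.3, 0, 3.3, 8.5]],
])

```text
time: 10.05
ee_pos: [387.0, 244.7, 234.1]
ee_rot: [0.707, -0.706, -0.031, 0.006]
wrist_force: [0.0, 0.3, -0.8]
width: 85.1
```

Run:
```python
from h import *
st();plan([380,260,200],90,tilt=-35)
```

```text
t 10.05 pos [387.024 244.662 234.145] F [ 0.042  0.286 -0.751] w 85.1
x [0.998 0.052 0.034] y [ 0.034  0.002 -0.999] z [-0.052  0.999  0.   ] yawz 93.01
rows 4 rv [ -0.99   2.89 -33.03] d [ -7.   15.3 -34.1]
[-0.25, 0.72, -8.26, -0.18, 0.85, 0.39, 8.5]
[-0.25, 0.72, -8.26, -0.31, 0.81, 0.39, 8.5]
[-0.25, 0.72, -8.26, -0.43, 0.76, 0.39, 8.5]
[-0.25, 0.72, -8.26, -0.54, 0.68, 0.39, 8.5]
```

Emit:
jog_arm([
  [[-0.2, 0.7, -8.3, -0.2, 0.8, 0.6, 8.5], [-0.2, 0.7, -8.3, -0.3, 0.8, 0.6, 8.5], [-0.2, 0.7, -8.3, -0.4, 0.8, 0.6, 8.5], [-0.2, 0.7, -8.3, -0.5, 0.7, 0.5, 8.5], [0, 0, 0, 0, 0, 0, 8.5]],
])

```text
time: 10.68
ee_pos: [378.3, 269.6, 200.0]
ee_rot: [0.675, -0.669, -0.222, -0.217]
wrist_force: [0.3, 0.6, -1.0]
width: 84.7
```

Run:
```python
from h import *
st();im=get_image("wrist");crop(im,0,0,560,420,1.4,"w4")
print([(np.round(d["uv"],1).tolist(),round(d["score"],2)) for d in pinpoint("stock_a_mid","wrist")])
```

```text
t 10.68 pos [378.259 269.571 200.03 ] F [ 0.318  0.646 -1.013] w 84.7
x [0.807 0.004 0.591] y [ 0.591  0.009 -0.807] z [-0.009  1.     0.005] yawz 90.5
[([301.4, 267.2], 0.74), ([248.0, 215.0], 0.68), ([249.1, 267.5], 0.64), ([329.5, 209.0], 0.64)]
```

View pics/w4.png

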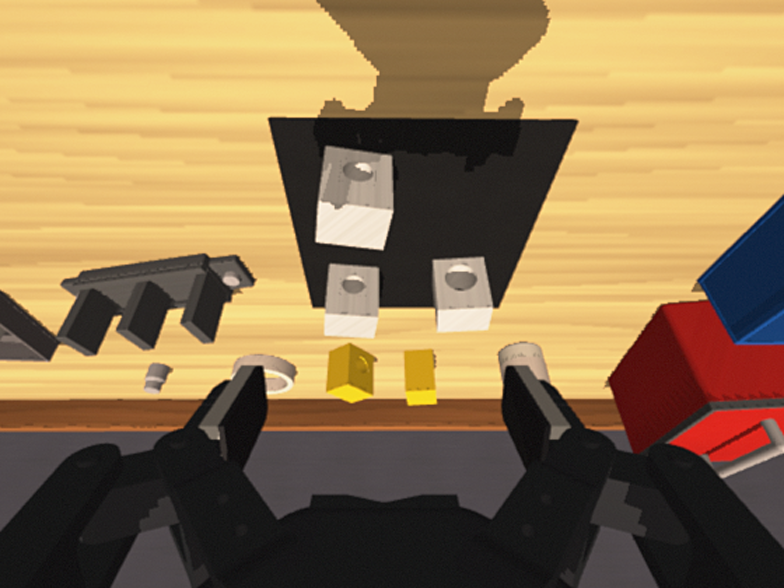

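Run:
```python
from h import *
im=get_image("wrist");crop(im,215,95,365,245,5,"w4z")
```

```text
(no output)
```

View pics/w4z.png

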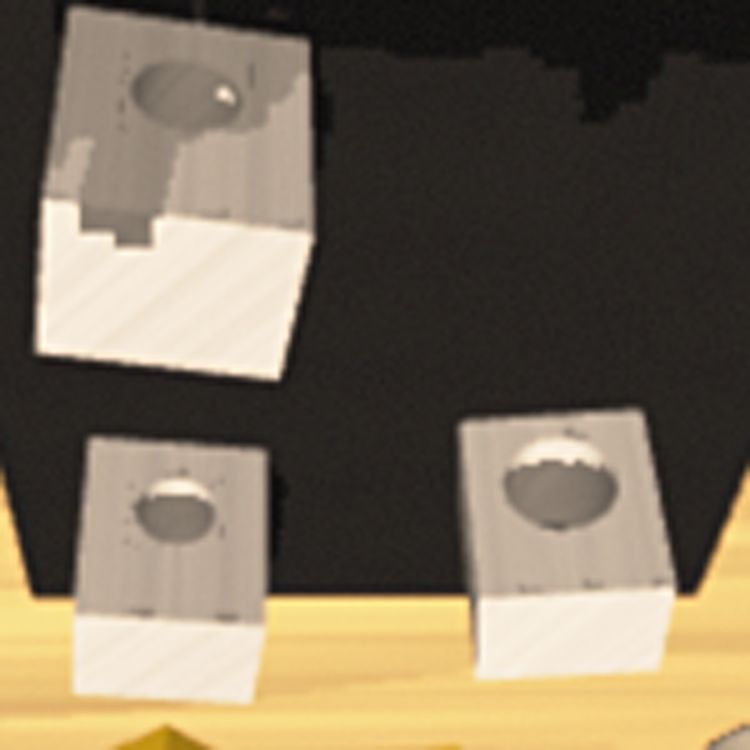

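Enlarged crop of the mat blocks, comparing bore to block width:
- C, upper left at (180,100): about 22 mm
- B, lower left at (175,510): about 22 mm
- A, right at (560,480): about 31 mm, so it's the oversize one and stays

I'll use C and B.

Run:
```python
from h import *
st();plan([440,255,200],-8)
```

```text
t 10.82 pos [384.319 272.571 206.54 ] F [0.887 1.119 0.591] w 85.0
x [ 0.802 -0.003  0.597] y [ 0.597  0.013 -0.802] z [-0.005  1.     0.012] yawz 90.29
rows 10 rv [-31.81  94.33  26.49] d [ 55.7 -17.6  -6.5]
[-3.18, 9.43, 2.65, 0.41, 0.38, -0.18, 8.5]
[-3.18, 9.43, 2.65, 0.45, 0.37, -0.09, 8.5]
[-3.18, 9.43, 2.65, 0.47, 0.35, 0.01, 8.5]
[-3.18, 9.43, 2.65, 0.48, 0.33, 0.11, 8.5]
[-3.18, 9.43, 2.65, 0.47, 0.3, 0.2, 8.5]
[-3.18, 9.43, 2.65, 0.44, 0.26, 0.29, 8.5]
[-3.18, 9.43, 2.65, 0.4, 0.22, 0.37, 8.5]
[-3.18, 9.43, 2.65, 0.34, 0.18, 0.44, 8.5]
[-3.18, 9.43, 2.65, 0.27, 0.14, 0.5, 8.5]
[-3.18, 9.43, 2.65, 0.19, 0.1, 0.55, 8.5]
```

Emit:
jog_arm([
  [[-3.2, 9.4, 2.7, 0.4, 0.4, -0.2, 8.5], [-3.2, 9.4, 2.7, 0.5, 0.4, -0.1, 8.5], [-3.2, 9.4, 2.7, 0.5, 0.3, 0, 8.5], [-3.2, 9.4, 2.7, 0.5, 0.3, 0.1, 8.5], [-3.2, 9.4, 2.7, 0.5, 0.3, 0.2, 8.5], [-3.2, 9.4, 2.7, 0.4, 0.3, 0.3, 8.5], [-3.2, 9.4, 2.7, 0.4, 0.2, 0.4, 8.5], [-3.2, 9.4, 2.7, 0.3, 0.2, 0.4, 8.5], [-3.2, 9.4, 2.7, 0.3, 0.1, 0.5, 8.5], [-3.2, 9.4, 2.7, 0.2, 0.1, 0.5, 8.5]],
])

```text
time: 12.08
ee_pos: [472.0, 259.0, 224.1]
ee_rot: [0.456, -0.435, 0.56, -0.537]
wrist_force: [-0.6, 0.1, 0.7]
width: 84.7
```

Emit:
jog_arm([
  [[0, 0, 0, 0, 0, 0, 8.5]],
])

```text
time: 12.2
ee_pos: [476.2, 258.0, 225.8]
ee_rot: [0.457, -0.433, 0.56, -0.538]
wrist_force: [-0.0, -0.2, 0.3]
width: 84.8
```

Run:
```python
from h import *
st();im=get_image("wrist");p=camera_params("wrist");crop(im,0,0,560,420,1.4,"w5")
u=proj(p,[[438,248,63],[571,237,63],[560,345,63]]);print(u)
for t in (110,130,150): topface(im,p,u[0],63,t); topface(im,p,u[1],63,t)
```

```text
t 12.2 pos [476.164 257.999 225.755] F [-0.045 -0.248  0.269] w 84.8
x [-0.208 -0.977 -0.046] y [ 0.006  0.045 -0.999] z [ 0.978 -0.208 -0.003] yawz -12.0
[[242.049 211.38 ]
 [363.74  196.657]
 [338.747  95.005]]
centre [438.3 247.6] edges [(39.2, -9.5), (49.0, 80.5)]
centre [663.8 178.3] edges [(510.9, -87.6), (228.6, 2.4)]
no seed 116
no seed 122
no seed 116
no seed 122
```

View pics/w5.png

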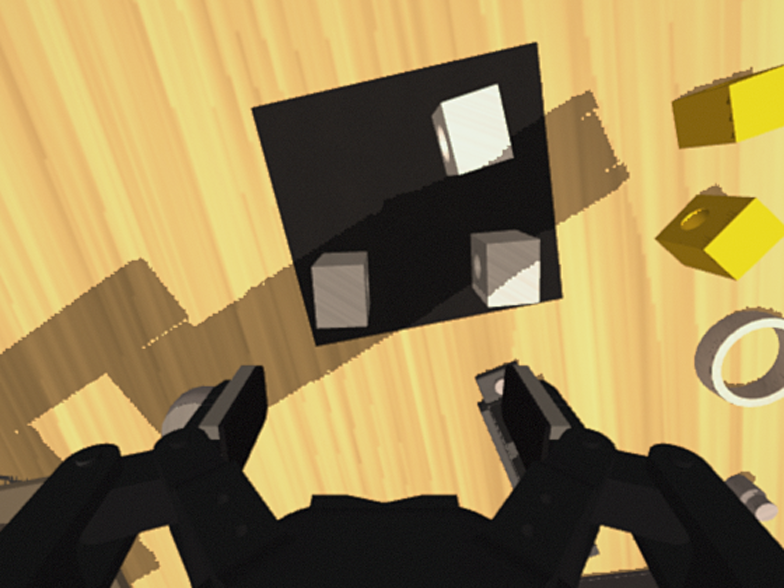

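Run:
```python
from h import *
plan([438.3,247.6,100],-9.5)
```

```text
rows 3 rv [ 0.09 -2.4  -2.62] d [ -37.4  -10.8 -125.8]
[0.03, -0.8, -0.87, 0.8, 4.16, -1.13, 8.5]
[0.03, -0.8, -0.87, 0.72, 4.18, -1.15, 8.5]
[0.03, -0.8, -0.87, 0.64, 4.19, -1.16, 8.5]
```

Emit:
jog_arm([
  [[0, -0.8, -0.9, 0.8, 4.2, -1.1, 8.5], [0, -0.8, -0.9, 0.7, 4.2, -1.1, 8.5], [0, -0.8, -0.9, 0.6, 4.0, -1.1, 8.5], [0, 0, 0, 0, 0, 0, 8.5]],
])

```text
time: 12.75
ee_pos: [444.0, 249.5, 102.8]
ee_rot: [-0.462, 0.458, -0.535, 0.539]
wrist_force: [-0.5, -0.3, -0.4]
width: 85.1
```

Run:
```python
from h import *
st();plan([438.3,247.6,34],-9.5)
```

```text
t 12.75 pos [443.961 249.499 102.816] F [-0.452 -0.29  -0.43 ] w 85.1
x [-0.154 -0.988 -0.001] y [ 0.008 -0.    -1.   ] z [ 0.988 -0.155  0.008] yawz -8.89
rows 2 rv [-0.46  0.61 -0.05] d [ -5.7  -1.9 -68.8]
[-0.23, 0.31, -0.03, 0.14, 3.44, -0.29, 8.5]
[-0.23, 0.31, -0.03, 0.14, 3.44, -0.28, 8.5]
```

Emit:
jog_arm([
  [[-0.2, 0.3, 0, 0.1, 3.4, -0.4, 8.5], [-0.2, 0.3, 0, 0.1, 3.4, -0.4, 8.5], [0, 0, 0, 0, 0.4, -0.2, 8.5], [0, 0, 0, 0, 0, 0, 8.5]],
])

```text
time: 13.25
ee_pos: [444.4, 254.1, 38.8]
ee_rot: [-0.465, 0.451, -0.536, 0.541]
wrist_force: [0.0, -0.3, -0.1]
width: 85.2
```

Run:
```python
from h import *
st();plan([438.3,247.6,34],-9.5)
```

```text
t 13.25 pos [444.399 254.086  38.79 ] F [ 0.02  -0.324 -0.095] w 85.2
x [-0.16  -0.987 -0.01 ] y [ 0.019  0.008 -1.   ] z [ 0.987 -0.16   0.017] yawz -9.2
rows 1 rv [-0.99  0.3  -0.6 ] d [-6.1 -6.5 -4.8]
[-0.99, 0.3, -0.6, 0.74, 0.46, -0.51, 8.5]
```

Emit:
jog_arm([
  [[-1, 0.3, -0.6, 0.7, 0.4, -0.5, 8.5], [0, 0, 0, 0, 0, 0, 8.5]],
])

```text
time: 13.5
ee_pos: [441.1, 248.8, 37.7]
ee_rot: [-0.458, 0.455, -0.539, 0.54]
wrist_force: [-0.1, 0.3, -1.0]
width: 85.2
```

Run:
```python
from h import *
st();plan([438.3,247.6,34],-9.5)
```

```text
t 13.5 pos [441.074 248.842  37.735] F [-0.14   0.276 -1.046] w 85.2
x [-0.165 -0.986 -0.002] y [ 0.004  0.002 -1.   ] z [ 0.986 -0.165  0.004] yawz -9.49
rows 1 rv [-0.22  0.01 -0.14] d [-2.8 -1.2 -3.7]
[-0.22, 0.01, -0.14, 0.17, 0.37, -0.25, 8.5]
```

Emit:
jog_arm([
  [[-0.2, 0, 0, 0.2, 0.5, -0.3, 8.5], [0, 0, 0, 0, 0.1, 0, 3.5], [0, 0, 0, 0, 0, 0, 3.5], [0, 0, 0, 0, 0, 0, 3.5], [0, 0, 0, 0, 0, 0, 3.5], [0, 0, 0, 0, 0, 0, 3.5], [0, 0, 0, 0, 0, 0, 3.5]],
], grip_force=70)

```text
time: 14.38
ee_pos: [438.6, 247.6, 32.5]
ee_rot: [0.458, -0.456, 0.54, -0.539]
wrist_force: [-0.4, -0.2, -0.1]
width: 39.0
```

Run:
```python
from h import *
st()
```

```text
t 14.38 pos [438.622 247.594  32.491] F [-0.413 -0.19  -0.07 ] w 39.0
x [-0.165 -0.986 -0.004] y [ 0.003  0.003 -1.   ] z [ 0.986 -0.165  0.002] yawz -9.49
```

Run:
```python
from h import *
plan([560,130,200],10.9,grip=3.5)
im=cv2.imread("pics/w1.png")[170:410,290:440];im=cv2.convertScaleAbs(im,alpha=1.8,beta=20)
cv2.imwrite("pics/w1z.png",cv2.resize(im,None,fx=2.5,fy=2.5,interpolation=cv2.INTER_CUBIC))
```

```text
rows 4 rv [ -0.15 -20.39  -0.18] d [ 121.4 -117.6  167.5]
[-0.04, -5.1, -0.04, 2.38, -4.19, 3.49, 3.5]
[-0.04, -5.1, -0.04, 2.69, -4.19, 3.26, 3.5]
[-0.04, -5.1, -0.04, 2.97, -4.19, 3.0, 3.5]
[-0.04, -5.1, -0.04, 3.23, -4.19, 2.72, 3.5]
```

View pics/w1z.png

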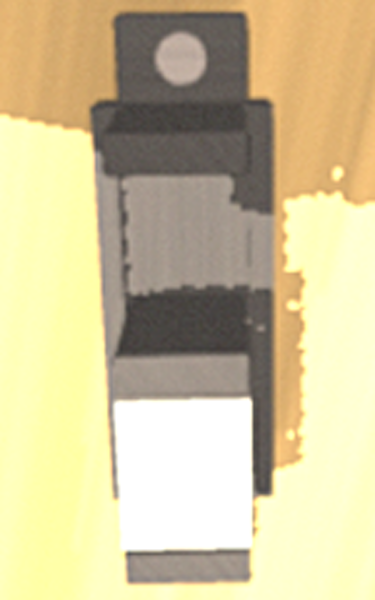

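Emit:
jog_arm([
  [[0, 0, 0, 0, -3, 0, 3.5], [0, 0, 0, 0, -5, 0, 3.5], [0, -5, 0, 2.4, -4.2, 3.4, 3.5], [0, -5, 0, 2.6, -4.2, 3.2, 3.5], [0, -5, 0, 2.8, -2, 3.0, 3.5], [0, -5, 0, 3.0, 0, 2.7, 3.5], [0, 0, 0, 0, 0, 0, 3.5]],
])

```text
time: 15.25
ee_pos: [557.2, 130.3, 216.2]
ee_rot: [-0.545, 0.549, -0.45, 0.447]
wrist_force: [-1.3, -0.0, -2.5]
width: 39.0
```

Run:
```python
from h import *
st();im=get_image("wrist");crop(im,0,0,560,420,1.4,"w6")
# w1 camera pose from recorded tool pose
T=np.eye(4);Rt=rot([0.547,-0.544,0.444,-0.456]);Rc=np.array([[0,.952,.305],[-.001,-.305,.952],[1,-.001,.001]])
Rw=Rt@Rc; C=np.array([586.79,70.4,212.31])+Rt@np.array([-78.71,-142.97,.94])
p=dict(fx=292.61,fy=292.61,cx=274.18,cy=207.18);T[:3,:3]=Rw.T;T[:3,3]=-Rw.T@C;p["camera_from_world"]=T
a=np.radians(10.9);ax=np.array([np.cos(a),np.sin(a)]);ay=np.array([-np.sin(a),np.cos(a)])
o=np.array([587,-1.6])
for n,c,r in (("Lout",180,133),("Lin",180,175),("Mup",183,355),("Mlo",183,397),("blkfar",186,550),("Rout",190,582),("blkL",118,475),("blkR",251,475),("wallL",117,375),("wallR",247,375),("LwL",105,155),("LwR",247,155)):
    w=onz(p,((290+c/2.5)/1.4,(170+r/2.5)/1.4),75)[:2]-o; print(n,round(w@ax,1),round(w@ay,1))
```

```text
t 15.25 pos [557.245 130.337 216.172] F [-1.278 -0.03  -2.501] w 39.0
x [ 0.196 -0.981 -0.   ] y [-0.007 -0.001 -1.   ] z [ 0.981  0.196 -0.007] yawz 11.32
Lout 1.6 106.7
Lin 1.4 95.1
Mup 1.4 41.8
Mlo 1.2 28.5
blkfar 1.4 -23.5
Rout 2.5 -35.1
blkL -18.9 2.8
blkR 21.5 2.6
wallL -18.0 35.6
wallR 20.2 35.4
LwL -19.0 100.7
LwR 19.9 100.6
```

View pics/w6.png

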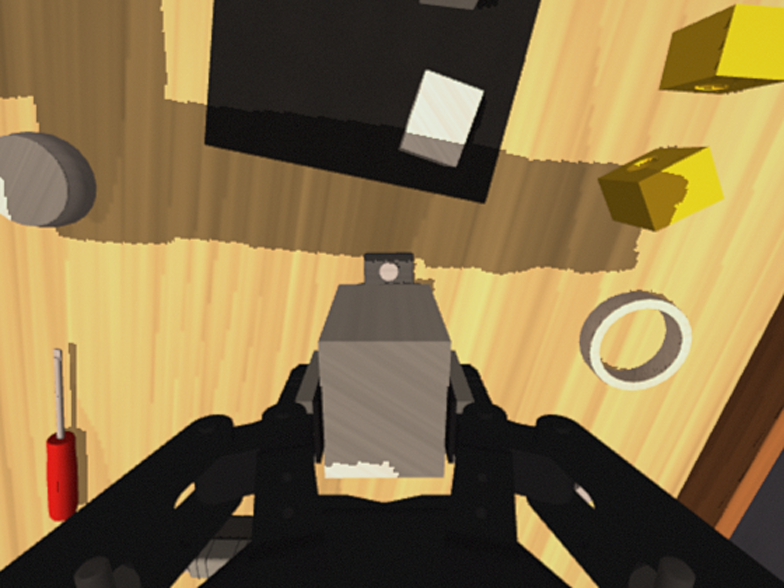

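Run:
```python
from h import *
plan([574.8,63,122],10.9,grip=3.5)
```

```text
rows 2 rv [ 0.51  0.46 -0.05] d [ 18.9 -68.2 -94. ]
[0.25, 0.23, -0.03, 3.53, 4.69, 0.3, 3.5]
[0.25, 0.23, -0.03, 3.53, 4.7, 0.29, 3.5]
```

Emit:
jog_arm([
  [[0.2, 0.2, 0, 2.3, 2.7, 0.2, 3.5], [0.2, 0.2, 0, 2.3, 2.7, 0.2, 3.5], [0, 0, 0, 2.0, 2.7, 0.2, 3.5], [0, 0, 0, 0, 0.5, 0, 3.5], [0, 0, 0, 0, 0, 0, 3.5]],
])

```text
time: 15.92
ee_pos: [568.1, 70.6, 124.9]
ee_rot: [-0.545, 0.548, -0.453, 0.446]
wrist_force: [-0.3, -0.8, -2.2]
width: 39.0
```

Run:
```python
from h import *
st();plan([574.8,63,115],10.9,grip=3.5)
im=get_image("scene");crop(im,230,160,350,250,6,"s7")
im=get_image("wrist");crop(im,180,150,380,350,4,"w7")
```

```text
t 15.93 pos [568.085  70.649 124.904] F [-0.302 -0.849 -2.234] w 39.0
x [ 0.193 -0.981 -0.005] y [-0.011  0.003 -1.   ] z [ 0.981  0.193 -0.01 ] yawz 11.13
rows 1 rv [ 0.56  0.23 -0.31] d [ 6.7 -7.6 -9.9]
[0.56, 0.23, -0.31, 0.89, 0.98, 0.52, 3.5]
```

View pics/s7.png

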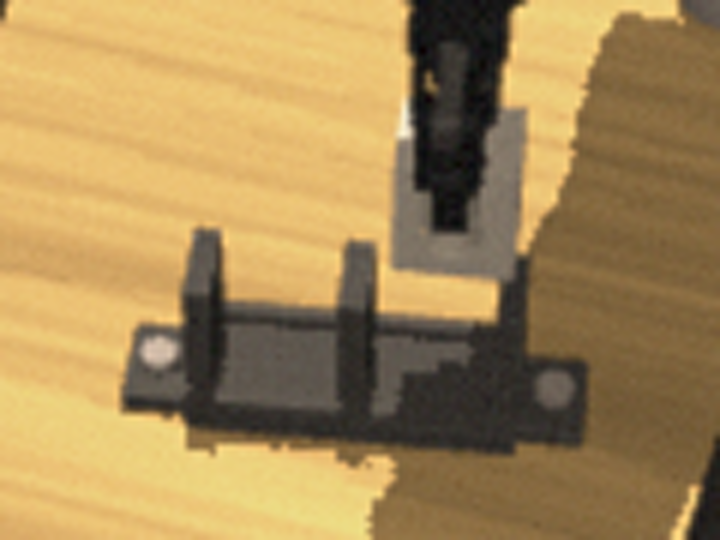

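View pics/w7.png

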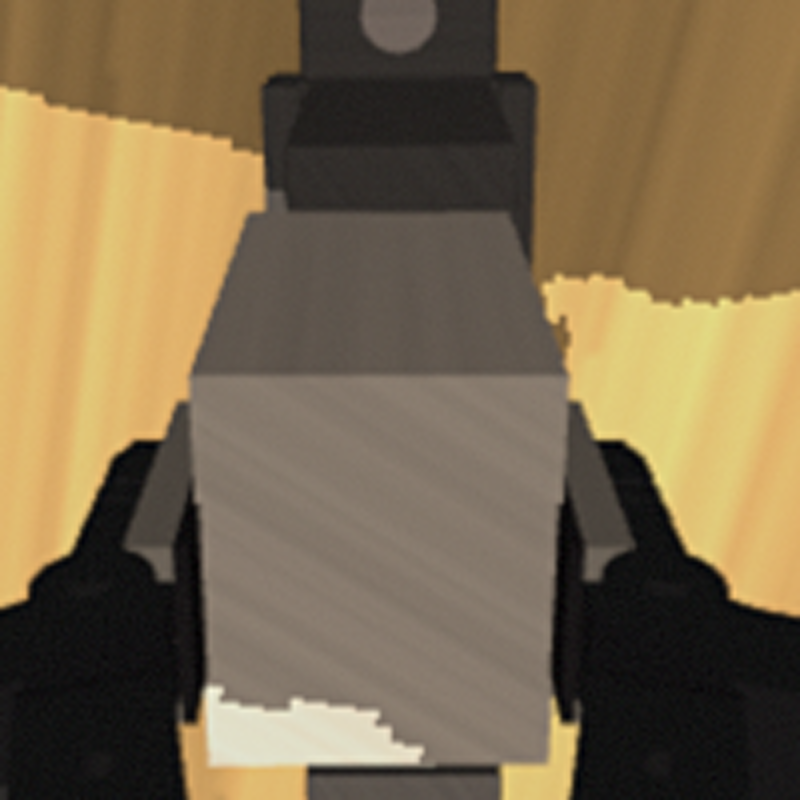

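Run:
```python
from h import *
s,Rm=st();p=camera_params("wrist")
a=np.radians(10.9);ax=np.array([np.cos(a),np.sin(a)]);ay=np.array([-np.sin(a),np.cos(a)])
f=lambda c,r,z:(lambda w:(round(float(w@ax),1),round(float(w@ay),1)))(onz(p,(180+c/4,150+r/4),z)[:2])
print("wall outer edge",f(288,147,75),f(513,147,75),"bolt",f(398,12,15))
print("block bottom edge",f(248,213,95.4),f(507,213,95.4),"block top edge",f(190,375,155.4),f(567,375,155.4))
t=s["ee_pos"][:2];print("tcp",t@ax,t@ay)
```

```text
t 16.02 pos [568.82   70.645 125.749] F [-0.368 -0.364 -3.807] w 39.3
x [ 0.193 -0.981 -0.005] y [-0.009  0.003 -1.   ] z [ 0.981  0.193 -0.008] yawz 11.16
wall outer edge (556.9, -8.6) (595.2, -8.4) bolt (576.0, 6.8)
block bottom edge (552.2, -14.2) (592.4, -14.0) block top edge (552.9, -14.1) (592.9, -13.8)
tcp 571.9167720110387 -38.190837474329776
```

Run:
```python
from h import *
plan([574.1,63.7,118],10.9,grip=3.5)
```

```text
rows 1 rv [ 0.46  0.26 -0.27] d [ 5.3 -6.9 -7.7]
[0.46, 0.26, -0.27, 0.79, 0.77, 0.39, 3.5]
```

Emit:
jog_arm([
  [[0.5, 0.2, -0.3, 0.8, 0.7, 0.4, 3.5], [0, 0, 0, 0, 0, 0, 3.5]],
])

```text
time: 16.27
ee_pos: [575.7, 64.3, 120.1]
ee_rot: [0.547, -0.545, 0.448, -0.451]
wrist_force: [0.6, 0.0, -1.7]
width: 39.2
```

Run:
```python
from h import *
st();plan([574.1,63.7,108],10.9,grip=3.5)
```

```text
t 16.27 pos [575.72   64.285 120.126] F [ 0.635  0.039 -1.717] w 39.2
x [ 0.191 -0.982  0.001] y [ 0.005 -0.    -1.   ] z [0.982 0.191 0.005] yawz 11.03
rows 1 rv [-0.27  0.13  0.08] d [ -1.6  -0.6 -12.1]
[-0.27, 0.13, 0.08, 0.02, 1.21, -0.18, 3.5]
```

Emit:
jog_arm([
  [[-0.3, 0, 0, 0, 0.8, -0.2, 3.5], [0, 0, 0, 0, 0.3, 0, 3.5], [0, 0, 0, 0, 0, 0, 3.5]],
])

```text
time: 16.65
ee_pos: [574.1, 64.0, 108.9]
ee_rot: [-0.545, 0.546, -0.449, 0.45]
wrist_force: [0.1, -0.3, -2.4]
width: 38.8
```

Run:
```python
from h import *
st();plan([574.1,63.7,90],10.9,grip=3.5)
```

```text
t 16.65 pos [574.078  64.023 108.913] F [ 0.141 -0.314 -2.415] w 38.8
x [ 0.191 -0.982  0.001] y [ 0.    -0.001 -1.   ] z [0.982 0.191 0.   ] yawz 11.04
rows 1 rv [-0.    0.14  0.08] d [  0.   -0.3 -18.9]
[-0.0, 0.14, 0.08, 0.03, 1.89, -0.0, 3.5]
```

Emit:
jog_arm([
  [[0, 0, 0, 0, 0.5, 0, 3.5], [0, 0, 0, 0, 0.5, 0, 3.5], [0, 0, 0, 0, 0.4, 0, 3.5], [0, 0, 0, 0, 0, 0, 3.5]],
])

```text
time: 17.15
ee_pos: [573.9, 64.0, 93.7]
ee_rot: [-0.545, 0.546, -0.449, 0.45]
wrist_force: [0.2, -0.7, -2.2]
width: 39.1
```

Run:
```python
from h import *
st();plan([574.1,63.7,80],10.9,grip=3.5)
```

```text
t 17.15 pos [573.929  64.008  93.731] F [ 0.168 -0.707 -2.203] w 39.1
x [ 0.191 -0.982  0.001] y [-0.    -0.001 -1.   ] z [ 0.982  0.191 -0.   ] yawz 11.03
rows 1 rv [0.02 0.13 0.07] d [  0.2  -0.3 -13.7]
[0.02, 0.13, 0.07, 0.03, 1.37, 0.01, 3.5]
```

Emit:
jog_arm([
  [[0, 0, 0, 0, 1.0, 0, 3.5], [0, 0, 0, 0, 1.0, 0, 3.5], [0, 0, 0, 0, 1.0, 0, 3.5], [0, 0, 0, 0, 0.8, 0, 3.5], [0, 0, 0, 0, 0, 0, 3.5]],
])

```text
time: 17.77
ee_pos: [573.5, 63.9, 52.4]
ee_rot: [-0.545, 0.546, -0.45, 0.45]
wrist_force: [-0.8, 0.8, -2.8]
width: 38.6
```

Run:
```python
from h import *
st();plan([574.1,63.7,44.5],10.9,grip=3.5)
```

```text
t 17.77 pos [573.46   63.94   52.415] F [-0.777  0.828 -2.76 ] w 38.6
x [ 0.191 -0.982  0.001] y [-0.001 -0.001 -1.   ] z [ 0.982  0.191 -0.001] yawz 11.03
rows 1 rv [0.08 0.13 0.06] d [ 0.6 -0.2 -7.9]
[0.08, 0.13, 0.06, 0.04, 0.79, 0.06, 3.5]
```

Emit:
jog_arm([
  [[0, 0, 0, 0, 0.3, 0, 3.5], [0, 0, 0, 0, 0.3, 0, 3.5], [0, 0, 0, 0, 0.2, 0, 3.5], [0, 0, 0, 0, 0.1, 0, 3.5], [0, 0, 0, 0, 0, 0, 3.5]],
])

```text
time: 18.4
ee_pos: [574.7, 63.8, 44.9]
ee_rot: [-0.546, 0.546, -0.449, 0.45]
wrist_force: [-0.0, 0.6, -2.9]
width: 39.1
```

Emit:
jog_arm([
  [[0, 0, 0, 0, 0.2, 0, 3.5], [0, 0, 0, 0, 0.2, 0, 3.5], [0, 0, 0, 0, 0, 0, 3.5]],
])

```text
time: 18.77
ee_pos: [574.8, 63.7, 44.8]
ee_rot: [-0.546, 0.546, -0.449, 0.45]
wrist_force: [-0.8, 0.6, -2.6]
width: 39.0
```

Emit:
jog_arm([
  [[0, 0, 0, 0, 0, 0, 8.5], [0, 0, 0, 0, 0, 0, 8.5], [0, 0, 0, 0, 0, 0, 8.5], [0, 0, 0, 0, 0, 0, 8.5], [0, 0, 0, 0, -3, 0, 8.5], [0, 0, 0, 0, -6, 0, 8.5], [0, 0, 0, -3, -6, 0, 8.5], [0, 0, 0, -6, -2, 0, 8.5], [0, 0, 0, 0, 0, 0, 8.5]],
])

```text
time: 19.9
ee_pos: [559.0, 152.8, 216.5]
ee_rot: [0.546, -0.544, 0.449, -0.451]
wrist_force: [1.1, 0.2, 0.1]
width: 85.1
```

Run:
```python
from h import *
st();im=get_image("wrist");p=camera_params("wrist");crop(im,160,60,400,300,3.3,"w8")
u=proj(p,[[574.3,63,75],[571,237,63]]);print(u)
for t in (110,140): 
  topface(im,p,u[0],75,t)
  topface(im,p,u[1],63,t)
im=get_image("scene");crop(im,230,160,350,250,6,"s8")
```

```text
t 19.9 pos [559.047 152.789 216.504] F [1.065 0.193 0.082] w 85.1
x [ 0.189 -0.982  0.001] y [ 0.004  0.    -1.   ] z [0.982 0.189 0.004] yawz 10.92
[[271.636 272.209]
 [301.938 107.271]]
centre [575.   61.5] edges [(49.9, -79.3), (40.9, 10.7)]
centre [574.1 236.4] edges [(41.1, -7.0), (49.4, 83.0)]
centre [575.2  61.6] edges [(49.8, -79.3), (40.0, 10.7)]
no seed 114
```

View pics/w8.png

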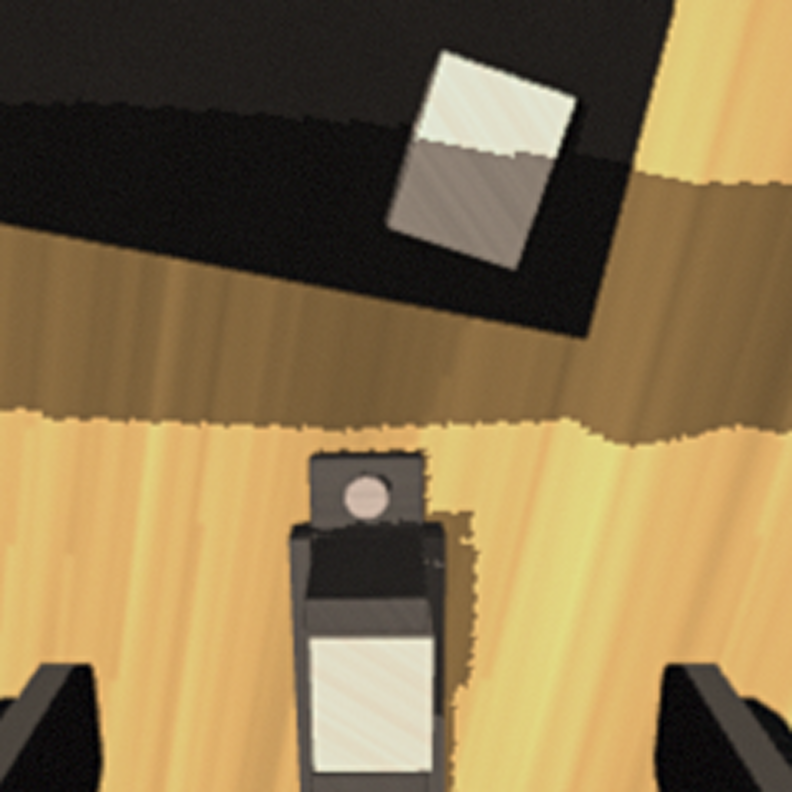

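View pics/s8.png

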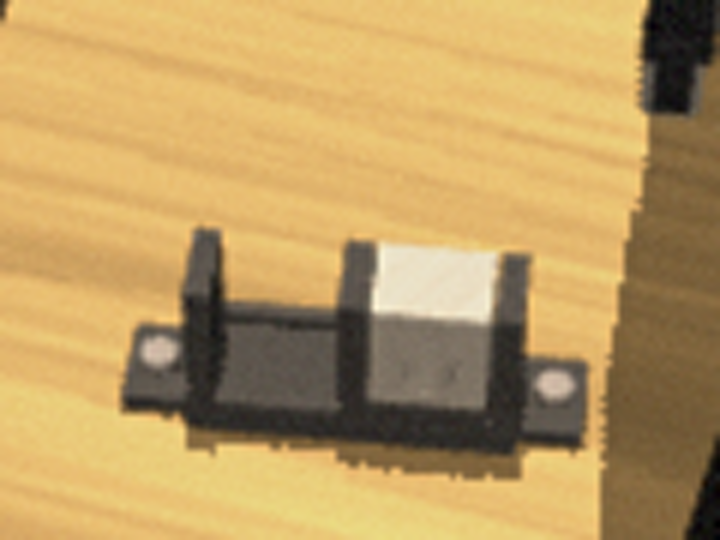

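Run:
```python
from h import *
plan([574,245,190],-7)
```

```text
rows 2 rv [-0.06 17.73  0.1 ] d [ 15.3  95.  -24.4]
[-0.03, 8.86, 0.05, -4.53, 1.21, 1.63, 8.5]
[-0.03, 8.86, 0.05, -4.73, 1.22, 0.92, 8.5]
```

Emit:
jog_arm([
  [[0, 8.8, 0, -4.5, 1.2, 1.6, 8.5], [0, 8.8, 0, -4.7, 1.2, 0.9, 8.5], [0, 0, 0, 0, 0, 0, 8.5]],
])

```text
time: 20.38
ee_pos: [573.8, 241.4, 185.4]
ee_rot: [-0.462, 0.467, -0.532, 0.533]
wrist_force: [-0.9, -1.0, -1.1]
width: 85.3
```

Run:
```python
from h import *
st();im=get_image("wrist");p=camera_params("wrist");crop(im,0,0,560,420,1.4,"w9")
u=proj(p,[[573,237,63]]);print(u)
for t in (60,80,100,140): topface(im,p,u[0],63,t)
plan([574.1,236.7,100],-7)
```

```text
t 20.38 pos [573.768 241.381 185.413] F [-0.929 -0.964 -1.083] w 85.3
x [-0.136 -0.991  0.006] y [-0.004 -0.005 -1.   ] z [ 0.991 -0.136 -0.003] yawz -7.81
[[273.324 201.35 ]]
centre [563.9 214.1] edges [(641.3, -7.1), (379.7, 82.9)]
centre [603.7 209.5] edges [(566.5, -7.9), (372.1, 82.1)]
centre [603.6 210.2] edges [(566.1, -7.9), (370.6, 82.1)]
no seed 131
rows 2 rv [ 0.2  -0.84  0.38] d [  0.4  -3.3 -85.8]
[0.1, -0.42, 0.19, 0.13, 4.29, 0.06, 8.5]
[0.1, -0.42, 0.19, 0.15, 4.29, 0.05, 8.5]
```

View pics/w9.png

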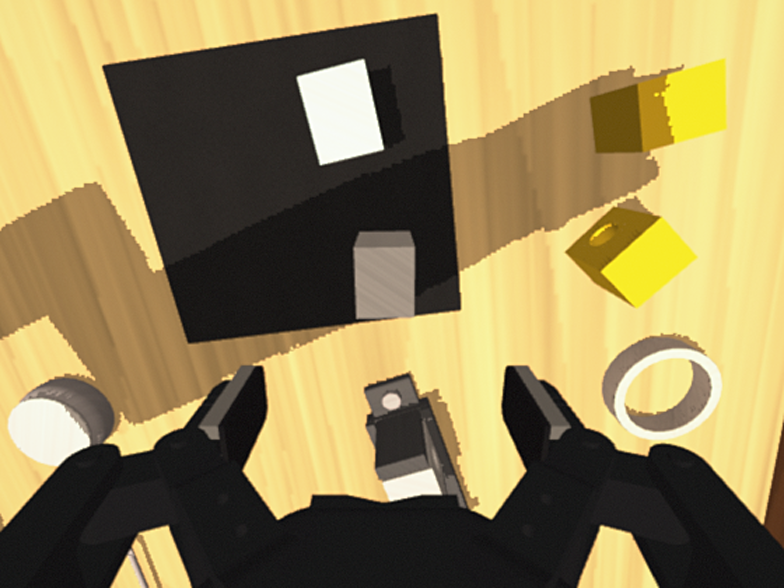

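Run:
```python
from h import *
p=camera_params("wrist")
W=np.array([onz(p,(c/1.4,r/1.4),63)[:2] for c,r in ((354.5,247),(414.5,247),(414.5,318),(356,318))]);print(W,W.mean(0))
```

```text
[[557.92198441 263.33578138]
 [597.088004   257.96709264]
 [591.3774007  207.91160158]
 [550.95865162 213.42503116]] [574.33651018 235.65987669]
```

Emit:
jog_arm([
  [[0, -0.4, 0.2, 0.1, 4.2, 0, 8.5], [0, -0.4, 0.2, 0.2, 4.2, 0, 8.5], [0, 0, 0, 0, 0.4, 0, 8.5], [0, 0, 0, 0, 0, 0, 8.5]],
])

```text
time: 20.92
ee_pos: [574.1, 229.8, 96.3]
ee_rot: [0.466, -0.469, 0.531, -0.53]
wrist_force: [-0.1, 0.4, -0.2]
width: 85.0
```

Run:
```python
from h import *
st();plan([574.1,236.7,34],-7)
```

```text
t 20.93 pos [574.106 229.817  96.282] F [-0.081  0.445 -0.236] w 85.0
x [-0.126 -0.992  0.002] y [-0.004 -0.002 -1.   ] z [ 0.992 -0.126 -0.003] yawz -7.25
rows 2 rv [ 0.2  -0.25  0.12] d [ -0.    6.9 -62.3]
[0.1, -0.12, 0.06, -0.35, 3.11, -0.03, 8.5]
[0.1, -0.12, 0.06, -0.34, 3.11, -0.04, 8.5]
```

Emit:
jog_arm([
  [[0, 0, 0, -0.3, 3.0, 0, 8.5], [0, 0, 0, -0.3, 2.6, 0, 8.5], [0, 0, 0, 0, 0.4, 0, 8.5], [0, 0, 0, 0, 0, 0, 8.5]],
])

```text
time: 21.42
ee_pos: [581.9, 235.6, 44.0]
ee_rot: [-0.47, 0.464, -0.529, 0.533]
wrist_force: [0.2, -0.3, -0.4]
width: 84.9
```

Run:
```python
from h import *
st();plan([574.3,236.2,33],-7.4)
```

```text
t 21.43 pos [581.921 235.582  44.045] F [ 0.25  -0.322 -0.386] w 84.9
x [-0.128 -0.992 -0.003] y [ 0.01   0.001 -1.   ] z [ 0.992 -0.128  0.009] yawz -7.35
rows 1 rv [-0.54  0.05 -0.16] d [ -7.6   0.6 -11. ]
[-0.54, 0.05, -0.16, 0.04, 1.1, -0.77, 8.5]
```

Emit:
jog_arm([
  [[-0.5, 0, -0.2, 0, 0.6, -0.7, 8.5], [0, 0, 0, 0, 0.4, 0, 8.5], [0, 0, 0, 0, 0, 0, 8.5]],
])

```text
time: 21.8
ee_pos: [576.8, 237.0, 36.8]
ee_rot: [-0.468, 0.465, -0.53, 0.532]
wrist_force: [-0.5, 0.1, -0.1]
width: 85.2
```

Run:
```python
from h import *
st();plan([574.3,236.2,33],-7.4)
```

```text
t 21.8 pos [576.835 237.042  36.783] F [-0.461  0.092 -0.129] w 85.2
x [-0.128 -0.992 -0.001] y [ 0.005  0.    -1.   ] z [ 0.992 -0.128  0.005] yawz -7.35
rows 1 rv [-0.28  0.05 -0.06] d [-2.5 -0.8 -3.8]
[-0.28, 0.05, -0.06, 0.12, 0.38, -0.24, 8.5]
```

Emit:
jog_arm([
  [[-0.3, 0, 0, 0.1, 0.4, -0.3, 8.5], [0, 0, 0, 0, 0.2, 0, 3.5], [0, 0, 0, 0, 0, 0, 3.5], [0, 0, 0, 0, 0, 0, 3.5], [0, 0, 0, 0, 0, 0, 3.5], [0, 0, 0, 0, 0, 0, 3.5], [0, 0, 0, 0, 0, 0, 3.5]],
])

```text
time: 22.68
ee_pos: [573.7, 236.5, 30.7]
ee_rot: [0.467, -0.467, 0.531, -0.531]
wrist_force: [-1.2, 0.3, -0.8]
width: 39.2
```

Run:
```python
from h import *
st();plan([573,62,200],10.9,grip=3.5)
```

```text
t 22.68 pos [573.735 236.495  30.726] F [-1.167  0.275 -0.793] w 39.2
x [-0.128 -0.992 -0.001] y [-0.     0.001 -1.   ] z [ 0.992 -0.128 -0.   ] yawz -7.34
rows 5 rv [  0.01 -18.24  -0.07] d [  -0.7 -174.5  169.3]
[0.0, -3.65, -0.01, 3.46, -3.39, 0.43, 3.5]
[0.0, -3.65, -0.01, 3.48, -3.39, 0.21, 3.5]
[0.0, -3.65, -0.01, 3.49, -3.39, -0.01, 3.5]
[0.0, -3.65, -0.01, 3.48, -3.39, -0.23, 3.5]
[0.0, -3.65, -0.01, 3.46, -3.39, -0.46, 3.5]
```

Emit:
jog_arm([
  [[0, 0, 0, 0, -3, 0, 3.5], [0, 0, 0, 0, -6, 0, 3.5], [0, -3.6, 0, 3.5, -5, 0.4, 3.5], [0, -3.6, 0, 5, -1, 0.3, 3.5], [0, -3.6, 0, 5, 0, 0, 3.5], [0, -3.6, 0, 5, 0, -0.2, 3.5], [0, -3.6, 0, 4, 0, 0, 3.5], [0, 0, 0, 0, 0, 0, 3.5]],
])

```text
time: 23.68
ee_pos: [576.2, 4.3, 179.4]
ee_rot: [-0.544, 0.55, -0.45, 0.446]
wrist_force: [0.5, 0.2, -2.7]
width: 38.9
```

Run:
```python
from h import *
st();plan([586.0,2,125],10.9,grip=3.5)
```

```text
t 23.68 pos [576.199   4.276 179.423] F [ 0.507  0.174 -2.725] w 38.9
x [ 0.197 -0.98   0.001] y [-0.01  -0.003 -1.   ] z [ 0.98   0.197 -0.01 ] yawz 11.39
rows 1 rv [0.58 0.49 0.05] d [  9.8  -2.3 -54.4]
[0.58, 0.49, 0.05, 0.41, 5.43, 0.97, 3.5]
```

Emit:
jog_arm([
  [[0.6, 0.5, 0, 0.4, 2.8, 0.9, 3.5], [0, 0, 0, 0, 2.6, 0, 3.5], [0, 0, 0, 0, 0, 0, 3.5]],
])

```text
time: 24.05
ee_pos: [584.0, 3.5, 122.6]
ee_rot: [-0.545, 0.545, -0.452, 0.45]
wrist_force: [-0.1, 0.7, -2.6]
width: 39.0
```

Run:
```python
from h import *
st();im=get_image("wrist");crop(im,180,100,380,300,4,"w10")
im=get_image("scene");crop(im,230,150,350,250,6,"s10")
```

```text
t 24.05 pos [583.958   3.527 122.63 ] F [-0.147  0.664 -2.556] w 39.0
x [ 0.188 -0.982 -0.002] y [-0.003  0.001 -1.   ] z [ 0.982  0.188 -0.002] yawz 10.81
```

View pics/w10.png

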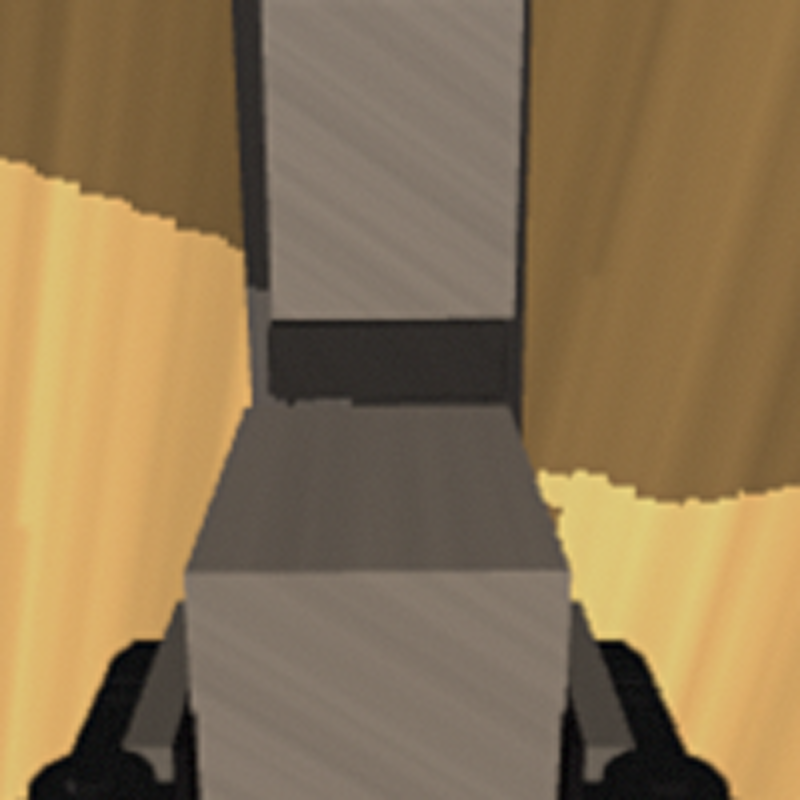

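Run:
```python
from h import *
s,Rm=st();p=camera_params("wrist")
a=np.radians(10.9);ax=np.array([np.cos(a),np.sin(a)]);ay=np.array([-np.sin(a),np.cos(a)])
f=lambda c,r,z:(lambda w:(round(float(w@ax),1),round(float(w@ay),1)))(onz(p,(180+c/4,100+r/4),z)[:2])
print("wall upper edge",f(270,321,75),f(505,321,75), "blkL",f(271,320,75),f(516,318,75))
print("block bottom edge",f(245,406,94.9),f(508,406,94.9),"top edge",f(187,570,154.9),f(570,570,154.9))
t=s["ee_pos"][:2];print("tcp",t@ax,t@ay)
```

```text
t 24.15 pos [586.433   3.222 125.329] F [ 0.066 -0.818 -2.341] w 39.0
x [ 0.188 -0.982 -0.   ] y [ 0.003  0.001 -1.   ] z [0.982 0.188 0.003] yawz 10.83
wall upper edge (559.3, -73.6) (598.9, -73.7) blkL (559.5, -73.4) (600.7, -73.2)
block bottom edge (556.9, -82.6) (597.5, -82.7) top edge (557.0, -82.7) (597.6, -82.8)
tcp 576.4619988640683 -107.72807210770358
```

Run:
```python
from h import *
plan([586.8,-1.3,112],10.9,grip=3.5)
```

```text
rows 1 rv [-0.17 -0.07 -0.  ] d [  0.4  -4.5 -13.3]
[-0.17, -0.07, -0.0, 0.45, 1.33, -0.05, 3.5]
```

Emit:
jog_arm([
  [[-0.2, 0, 0, 0.4, 0.8, 0, 3.5], [0, 0, 0, 0, 0.4, 0, 3.5], [0, 0, 0, 0, 0, 0, 3.5]],
])

```text
time: 24.52
ee_pos: [589.3, -0.5, 115.4]
ee_rot: [0.546, -0.544, 0.449, -0.452]
wrist_force: [0.2, -0.0, -2.5]
width: 39.0
```

Run:
```python
from h import *
st();plan([586.8,-1.3,105],10.9,grip=3.5)
```

```text
t 24.52 pos [589.317  -0.453 115.401] F [ 0.21  -0.049 -2.493] w 39.0
x [ 0.189 -0.982  0.001] y [ 0.004 -0.001 -1.   ] z [0.982 0.189 0.004] yawz 10.87
rows 1 rv [-0.22 -0.03  0.07] d [ -2.5  -0.8 -10.4]
[-0.22, -0.03, 0.07, 0.03, 1.04, -0.27, 3.5]
```

Emit:
jog_arm([
  [[-0.2, 0, 0, 0, 0.5, -0.3, 3.5], [0, 0, 0, 0, 0.2, 0, 3.5], [0, 0, 0, 0, 0, 0, 3.5]],
])

```text
time: 24.9
ee_pos: [586.4, -1.1, 108.4]
ee_rot: [-0.545, 0.545, -0.45, 0.451]
wrist_force: [0.1, -1.4, -3.5]
width: 39.0
```

Run:
```python
from h import *
st();plan([586.8,-1.3,95],10.9,grip=3.5)
```

```text
t 24.9 pos [586.431  -1.09  108.421] F [ 0.123 -1.352 -3.512] w 39.0
x [ 0.189 -0.982  0.002] y [ 0.001 -0.001 -1.   ] z [0.982 0.189 0.001] yawz 10.87
rows 1 rv [-0.05 -0.03  0.09] d [  0.4  -0.2 -13.4]
[-0.05, -0.03, 0.09, 0.03, 1.34, 0.03, 3.5]
```

Emit:
jog_arm([
  [[0, 0, 0, 0, 0.5, 0, 3.5], [0, 0, 0, 0, 0.5, 0, 3.5], [0, 0, 0, 0, 0.5, 0, 3.5], [0, 0, 0, 0, 0, 0, 3.5]],
])

```text
time: 25.4
ee_pos: [586.3, -1.1, 92.1]
ee_rot: [-0.545, 0.545, -0.45, 0.451]
wrist_force: [0.1, -0.2, -3.6]
width: 39.0
```

Run:
```python
from h import *
st();plan([586.8,-1.3,60],10.9,grip=3.5)
```

```text
t 25.4 pos [586.267  -1.107  92.131] F [ 0.088 -0.174 -3.618] w 39.0
x [ 0.189 -0.982  0.001] y [ 0.001 -0.001 -1.   ] z [0.982 0.189 0.001] yawz 10.87
rows 1 rv [-0.03 -0.03  0.07] d [  0.5  -0.2 -32.1]
[-0.03, -0.03, 0.07, 0.02, 3.21, 0.05, 3.5]
```

Emit:
jog_arm([
  [[0, 0, 0, 0, 1.0, 0, 3.5], [0, 0, 0, 0, 1.0, 0, 3.5], [0, 0, 0, 0, 1.0, 0, 3.5], [0, 0, 0, 0, 0.8, 0, 3.5], [0, 0, 0, 0, 0, 0, 3.5]],
])

```text
time: 26.02
ee_pos: [585.9, -1.2, 50.8]
ee_rot: [-0.545, 0.545, -0.45, 0.451]
wrist_force: [-0.6, -0.2, -2.7]
width: 38.9
```

Emit:
jog_arm([
  [[0, 0, 0, 0, 0.4, 0, 3.5], [0, 0, 0, 0, 0.3, 0, 3.5], [0, 0, 0, 0, 0.2, 0, 3.5], [0, 0, 0, 0, 0, 0, 3.5]],
])

```text
time: 26.52
ee_pos: [587.1, -1.4, 43.0]
ee_rot: [0.545, -0.545, 0.45, -0.451]
wrist_force: [-0.3, 0.6, -3.4]
width: 39.0
```

Emit:
jog_arm([
  [[0, 0, 0, 0, 0.2, 0, 3.5], [0, 0, 0, 0, 0.2, 0, 3.5]],
])

```text
time: 26.78
ee_pos: [587.4, -1.5, 42.6]
ee_rot: [0.545, -0.545, 0.449, -0.451]
wrist_force: [-6.3, -0.2, 13.4]
width: 39.3
```

Emit:
jog_arm([
  [[0, 0, 0, 0, 0, 0, 3.5], [0, 0, 0, 0, 0, 0, 8.5], [0, 0, 0, 0, 0, 0, 8.5], [0, 0, 0, 0, 0, 0, 8.5], [0, 0, 0, 0, 0, 0, 8.5], [0, 0, 0, 0, -3, 0, 8.5], [0, 0, 0, 0, -6, 0, 8.5], [0, 0, 0, -3, -6, 0, 8.5], [0, 0, 0, -3, -2, 0, 8.5], [0, 0, 0, 0, 0, 0, 8.5]],
])

```text
time: 28.02
ee_pos: [577.2, 57.3, 214.9]
ee_rot: [0.546, -0.544, 0.449, -0.452]
wrist_force: [0.3, -0.6, -0.3]
width: 84.9
```

Run:
```python
from h import *
st();im=get_image("wrist");p=camera_params("wrist");crop(im,0,0,560,420,1.4,"w11")
u=proj(p,[[574.8,62,75],[587,-1.5,75]]);print(u)
for t in (110,140): 
  topface(im,p,u[0],75,t)
  topface(im,p,u[1],75,t)
im=get_image("scene");crop(im,230,160,350,250,6,"s11")
```

```text
t 28.02 pos [577.166  57.302 214.938] F [ 0.311 -0.639 -0.336] w 84.9
x [ 0.187 -0.982  0.002] y [ 0.005 -0.001 -1.   ] z [0.982 0.187 0.005] yawz 10.78
[[271.937 188.242]
 [272.251 247.501]]
no seed 89
centre [587.6  -0.9] edges [(50.1, -79.1), (41.2, 10.9)]
no seed 89
centre [587.4  -1.4] edges [(49.6, -78.3), (39.0, 11.7)]
```

View pics/w11.png

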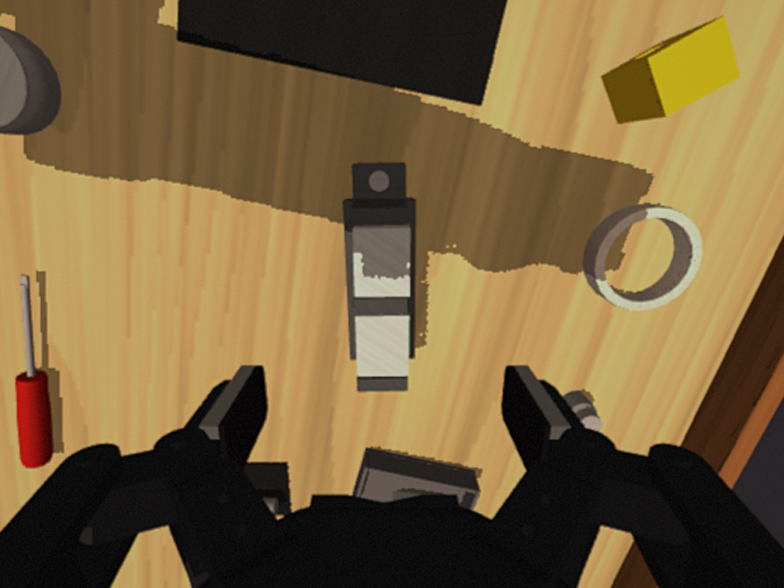

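View pics/s11.png

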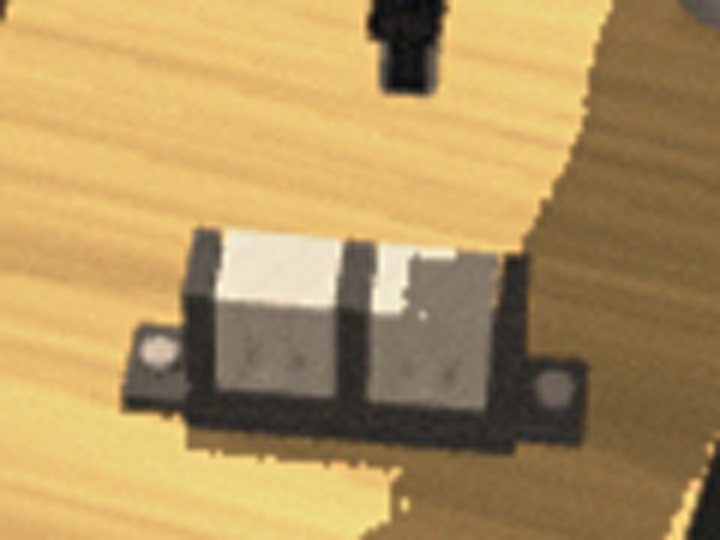

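Run:
```python
from h import *
plan([430,-235,215],100,n=9)
```

```text
rows 9 rv [ 4.000e-02 -8.932e+01  1.400e-01] d [-146.3 -290.8    2.4]
[0.0, -9.92, 0.02, 2.87, -0.02, -2.2, 8.5]
[0.0, -9.92, 0.02, 2.45, -0.02, -2.66, 8.5]
[0.0, -9.92, 0.02, 1.96, -0.03, -3.04, 8.5]
[0.0, -9.92, 0.02, 1.4, -0.03, -3.33, 8.5]
[0.0, -9.92, 0.02, 0.81, -0.03, -3.53, 8.5]
[0.0, -9.92, 0.02, 0.19, -0.03, -3.61, 8.5]
[0.0, -9.92, 0.02, -0.44, -0.03, -3.59, 8.5]
[0.0, -9.92, 0.02, -1.05, -0.03, -3.46, 8.5]
[0.0, -9.92, 0.02, -1.63, -0.03, -3.23, 8.5]
```

Emit:
jog_arm([
  [[0, -9.9, 0, 2.9, 0, -2.2, 8.5], [0, -9.9, 0, 2.5, 0, -2.7, 8.5], [0, -9.9, 0, 2.0, 0, -3.0, 8.5], [0, -9.9, 0, 1.4, 0, -3.3, 8.5], [0, -9.9, 0, 0.8, 0, -3.5, 8.5], [0, -9.9, 0, 0.2, 0, -3.6, 8.5], [0, -9.9, 0, -0.4, 0, -3.6, 8.5], [0, -9.5, 0, -1.0, 0, -3.4, 8.5], [0, -8.5, 0, -1.6, 0, -3.2, 8.5], [0, 0, 0, 0, 0, 0, 8.5]],
])

```text
time: 29.38
ee_pos: [420.8, -251.2, 193.9]
ee_rot: [0.707, -0.701, -0.053, 0.073]
wrist_force: [0.2, 0.5, -0.8]
width: 85.1
```

Run:
```python
from h import *
st();im=get_image("wrist");crop(im,0,0,560,420,1.4,"w12")
p=camera_params("wrist")
for q,z in (("gauge_mid",17),("go_tip",17),("nogo_tip",17),("pad_top",3)):
    for d in pinpoint(q,"wrist")[:2]: print(q,np.round(d["uv"],1),round(d["score"],2),onz(p,d["uv"],z).round(1))
```

```text
t 29.38 pos [ 420.768 -251.182  193.917] F [ 0.248  0.473 -0.793] w 85.1
x [ 0.984  0.178 -0.028] y [-0.029  0.007 -1.   ] z [-0.178  0.984  0.012] yawz 100.26
gauge_mid [274.7 216.4] 0.68 [ 450.9 -243.1   17. ]
go_tip [275.4 268.9] 0.97 [ 516.9 -230.3   17. ]
nogo_tip [276.9 178.7] 0.68 [ 407.1 -248.6   17. ]
nogo_tip [274.  269.4] 0.37 [ 517.9 -231.8   17. ]
pad_top [282.5 218. ] 0.81 [ 455.7 -232.5    3. ]
pad_top [277.  268.8] 0.65 [ 523.7 -226.7    3. ]
```

View pics/w12.png

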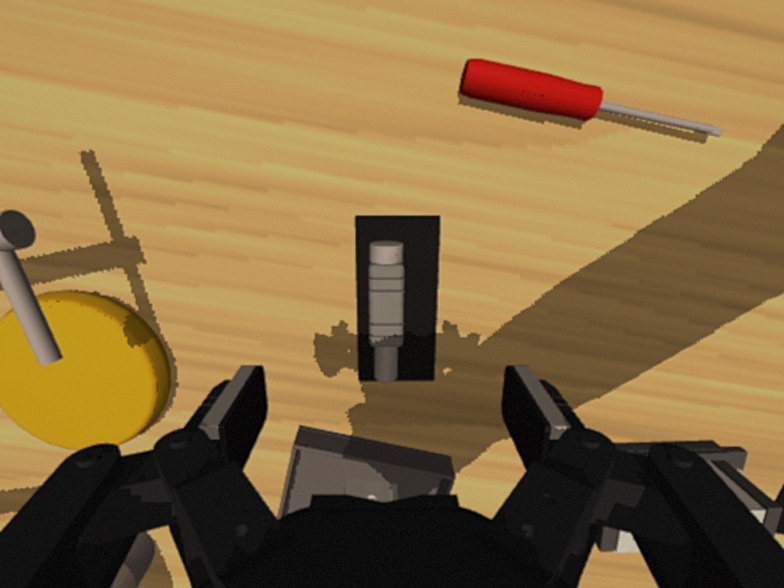

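Run:
```python
from h import *
im=get_image("wrist");p=camera_params("wrist");crop(im,235,140,335,290,5,"w12z");print(repr(p["camera_from_world"][:3]))
a=np.radians(10.26);ax=np.array([np.cos(a),np.sin(a)]);ay=np.array([-np.sin(a),np.cos(a)])
g=lambda c,r,z:(lambda w:(w.round(1),round(float(w@ax),1),round(float(w@ay),1)))(onz(p,(c/1.4,r/1.4),z)[:2])
for n,c,r,z in (("pad",356,215,3),("pad",439,215,3),("pad",434,380,3),("pad",359,380,3),("h",371,264,31),("h",403,264,31),("h",404,345,31),("h",369,345,31)): print(n,*g(c,r,z))
```

```text
array([[-1.83277678e-01,  9.83019412e-01,  9.06246002e-03,
         3.21145646e+02],
       [ 9.44300161e-01,  1.73480667e-01,  2.79645606e-01,
        -3.80786344e+02],
       [ 2.73324898e-01,  5.98104798e-02, -9.60060523e-01,
         2.46617723e+02]])
pad [ 388.6 -277.3] 333.0 -342.1
pad [ 376.3 -210.8] 332.7 -274.5
pad [ 523.3 -182.4] 482.4 -272.6
pad [ 535.5 -250. ] 482.4 -341.4
h [ 420.3 -258.7] 367.5 -329.4
h [ 415.8 -234.4] 367.4 -304.7
h [ 482.2 -220.3] 435.2 -302.7
h [ 487.3 -248.5] 435.3 -331.3
```

View pics/w12z.png

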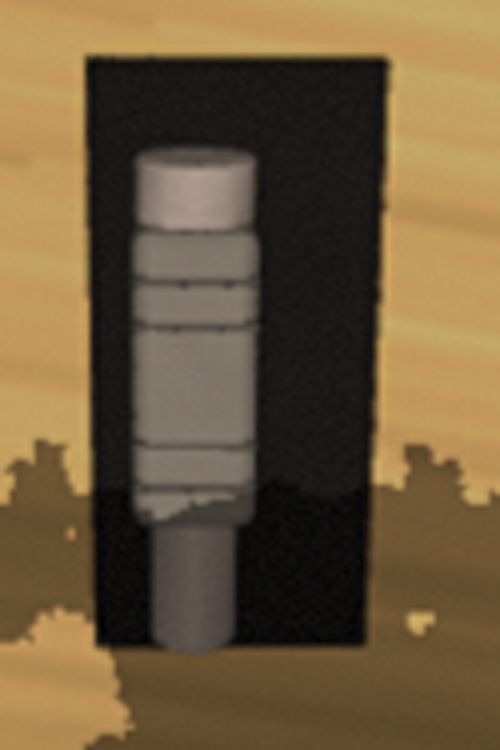

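Run:
```python
from h import *
st();plan([451.2,-241.5,80],100)
```

```text
t 29.68 pos [ 422.924 -248.546  195.423] F [ 0.581 -0.413  0.898] w 85.0
x [ 0.983  0.184 -0.026] y [-0.027  0.006 -1.   ] z [-0.183  0.983  0.011] yawz 100.57
rows 2 rv [-0.6   0.58 -1.47] d [  28.3    7.  -115.4]
[-0.3, 0.29, -0.74, 1.6, 5.73, 0.03, 8.5]
[-0.3, 0.29, -0.74, 1.53, 5.75, 0.06, 8.5]
```

Emit:
jog_arm([
  [[-0.3, 0.3, -0.7, 1.6, 3.8, 0, 8.5], [-0.3, 0.3, -0.7, 1.5, 3.8, 0, 8.5], [0, 0, 0, 0, 3.8, 0, 8.5], [0, 0, 0, 0, 0, 0, 8.5]],
])

```text
time: 30.18
ee_pos: [456.1, -240.7, 80.0]
ee_rot: [-0.703, 0.706, 0.064, -0.062]
wrist_force: [-0.7, -0.1, 0.4]
width: 84.7
```

Run:
```python
from h import *
st();plan([451.2,-241.5,40],100)
im=get_image("wrist");p=camera_params("wrist");crop(im,140,150,420,360,2.8,"w13")
```

```text
t 30.18 pos [ 456.073 -240.701   80.042] F [-0.742 -0.069  0.351] w 84.7
x [0.984 0.177 0.003] y [ 0.004 -0.003 -1.   ] z [-0.177  0.984 -0.004] yawz 100.22
rows 1 rv [0.23 0.22 0.19] d [ -4.9  -0.8 -40. ]
[0.23, 0.22, 0.19, -0.51, 4.0, 0.02, 8.5]
```

View pics/w13.png

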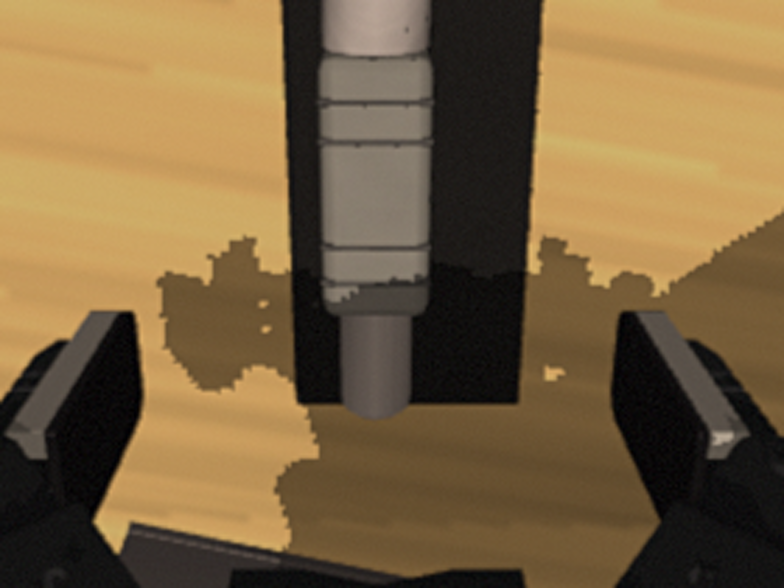

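Run:
```python
from h import *
s,Rm=st();p=camera_params("wrist")
g=lambda c,r,z:onz(p,(140+c/2.8,150+r/2.8),z)[:2]
A=g(376,57,31);B=g(376.5,310,31);print(A,B,np.linalg.norm(A-B),(A+B)/2,np.degrees(np.arctan2(*(B-A)[::-1])))
L=g(321,180,31);Q=g(432,180,31);print(np.linalg.norm(L-Q))
```

```text
t 30.23 pos [ 457.793 -241.934   82.062] F [-0.839  0.538  0.727] w 84.9
x [0.984 0.177 0.006] y [ 0.007 -0.006 -1.   ] z [-0.177  0.984 -0.007] yawz 100.22
[ 417.821 -250.612] [ 484.285 -238.509] 67.55648942517068 [ 451.053 -244.561] 10.320000477826941
27.803625431460834
```

Run:
```python
from h import *
st();plan([451.0,-243.3,30],100.3)
```

```text
t 30.23 pos [ 457.793 -241.934   82.062] F [-0.839  0.538  0.727] w 84.9
x [0.984 0.177 0.006] y [ 0.007 -0.006 -1.   ] z [-0.177  0.984 -0.007] yawz 100.22
rows 1 rv [ 0.4  -0.08  0.36] d [ -6.8  -1.4 -52.1]
[0.4, -0.08, 0.36, -0.73, 5.2, 0.02, 8.5]
```

Emit:
jog_arm([
  [[0.4, 0, 0.3, -0.4, 2.5, -0.2, 8.5], [0, 0, 0, -0.3, 2.4, 0, 8.5], [0, 0, 0, 0, 0, 0, 8.5]],
])

```text
time: 30.6
ee_pos: [457.2, -248.2, 39.0]
ee_rot: [-0.701, 0.707, 0.067, -0.06]
wrist_force: [0.1, -0.4, 0.1]
width: 85.0
```

Run:
```python
from h import *
st();plan([451.0,-243.3,7],100.3)
```

```text
t 30.6 pos [ 457.223 -248.239   38.982] F [ 0.128 -0.413  0.1  ] w 85.0
x [0.984 0.179 0.01 ] y [ 0.011 -0.007 -1.   ] z [-0.179  0.984 -0.009] yawz 100.3
rows 1 rv [0.5  0.01 0.55] d [ -6.2   4.9 -32. ]
[0.5, 0.01, 0.55, -0.55, 3.19, 0.62, 8.5]
```

Emit:
jog_arm([
  [[0.5, 0, 0.5, -0.5, 1.0, 0.5, 8.5], [0, 0, 0, 0, 1.0, 0, 8.5], [0, 0, 0, 0, 0, 0, 8.5]],
])

```text
time: 30.98
ee_pos: [454.5, -246.0, 22.0]
ee_rot: [-0.703, 0.706, 0.066, -0.062]
wrist_force: [-0.1, 0.4, 0.2]
width: 85.2
```

Run:
```python
from h import *
st();plan([451.0,-243.3,7],100.3)
```

```text
t 30.98 pos [ 454.512 -245.985   21.976] F [-0.136  0.437  0.244] w 85.2
x [0.984 0.179 0.006] y [ 0.006 -0.004 -1.   ] z [-0.179  0.984 -0.005] yawz 100.33
rows 1 rv [0.27 0.03 0.33] d [ -3.5   2.7 -15. ]
[0.27, 0.03, 0.33, -0.31, 1.49, 0.33, 8.5]
```

Emit:
jog_arm([
  [[0.3, 0, 0.3, -0.3, 0.8, 0.3, 8.5], [0, 0, 0, 0, 0.5, 0, 8.5], [0, 0, 0, 0, 0, 0, 8.5]],
])

```text
time: 31.35
ee_pos: [451.2, -243.6, 8.4]
ee_rot: [0.704, -0.704, -0.064, 0.063]
wrist_force: [-0.3, 0.7, 0.1]
width: 85.0
```

Run:
```python
from h import *
st();plan([451.0,-243.3,7],100.3)
```

```text
t 31.35 pos [ 451.152 -243.614    8.423] F [-0.279  0.654  0.106] w 85.0
x [0.984 0.179 0.   ] y [ 0.  0. -1.] z [-0.179  0.984  0.   ] yawz 100.33
rows 1 rv [-0.02  0.03  0.03] d [-0.2  0.3 -1.4]
[-0.02, 0.03, 0.03, -0.01, 0.14, 0.03, 8.5]
```

Emit:
jog_arm([
  [[0, 0, 0, 0, 0, 0, 2.4], [0, 0, 0, 0, 0, 0, 2.4], [0, 0, 0, 0, 0, 0, 2.4], [0, 0, 0, 0, 0, 0, 2.4], [0, 0, 0, 0, 0, 0, 2.4], [0, 0, 0, 0, 0, 0, 2.4], [0, 0, 0, 0, 0, 0, 2.4]],
], grip_force=60)

```text
time: 32.22
ee_pos: [451.6, -244.0, 8.9]
ee_rot: [-0.704, 0.704, 0.064, -0.063]
wrist_force: [0.9, -0.3, -0.0]
width: 26.3
```

Run:
```python
from h import *
st()
```

```text
t 32.23 pos [ 451.637 -243.958    8.856] F [ 0.928 -0.287 -0.   ] w 26.3
x [0.984 0.179 0.001] y [ 0.001 -0.    -1.   ] z [-0.179  0.984 -0.   ] yawz 100.33
```

Run:
```python
from h import *
plan([455,41,120],100.9,grip=2.4)
print(onz(camera_params("top"),(220,350),40))
```

```text
rows 6 rv [ 0.02 -0.57  0.07] d [  3.4 285.  111.1]
[0.0, -0.09, 0.01, 0.91, -1.85, 4.66, 2.4]
[0.0, -0.09, 0.01, 0.92, -1.85, 4.66, 2.4]
[0.0, -0.09, 0.01, 0.92, -1.85, 4.66, 2.4]
[0.0, -0.09, 0.01, 0.93, -1.85, 4.66, 2.4]
[0.0, -0.09, 0.01, 0.94, -1.85, 4.66, 2.4]
[0.0, -0.09, 0.01, 0.95, -1.85, 4.65, 2.4]
[271.44891849 133.82816209  40.        ]
```

Emit:
jog_arm([
  [[0, 0, 0, 0, -2, 0, 2.4], [0, 0, 0, 0, -4, 0, 2.4], [0, -0.2, 0, 0.8, -4, 4, 2.4], [0, -0.1, 0, 0.8, -1, 4.6, 2.4], [0, -0.1, 0, 0.8, 0, 4.6, 2.4], [0, -0.1, 0, 0.8, 0, 4.6, 2.4], [0, -0.1, 0, 0.8, 0, 4.6, 2.4], [0, 0, 0, 0.8, 0, 4.6, 2.4], [0, 0, 0, 0.4, 0, 0.8, 2.4], [0, 0, 0, 0, 0, 0, 2.4]],
])

```text
time: 33.48
ee_pos: [448.8, 46.9, 119.7]
ee_rot: [0.705, -0.703, -0.066, 0.067]
wrist_force: [0.7, -0.7, -1.7]
width: 26.6
```

Run:
```python
from h import *
st();plan([455,41,60],100.9,grip=2.4)
im=get_image("wrist");p=camera_params("wrist");crop(im,0,0,560,420,1.4,"w14")
```

```text
t 33.48 pos [448.815  46.948 119.69 ] F [ 0.69  -0.721 -1.678] w 26.6
x [ 0.982  0.187 -0.002] y [-0.002  0.002 -1.   ] z [-0.187  0.982  0.002] yawz 100.8
rows 2 rv [-0.12 -0.1  -0.12] d [  6.2  -5.9 -59.7]
[-0.06, -0.05, -0.06, 0.25, 2.98, -0.36, 2.4]
[-0.06, -0.05, -0.06, 0.25, 2.98, -0.35, 2.4]
```

View pics/w14.png

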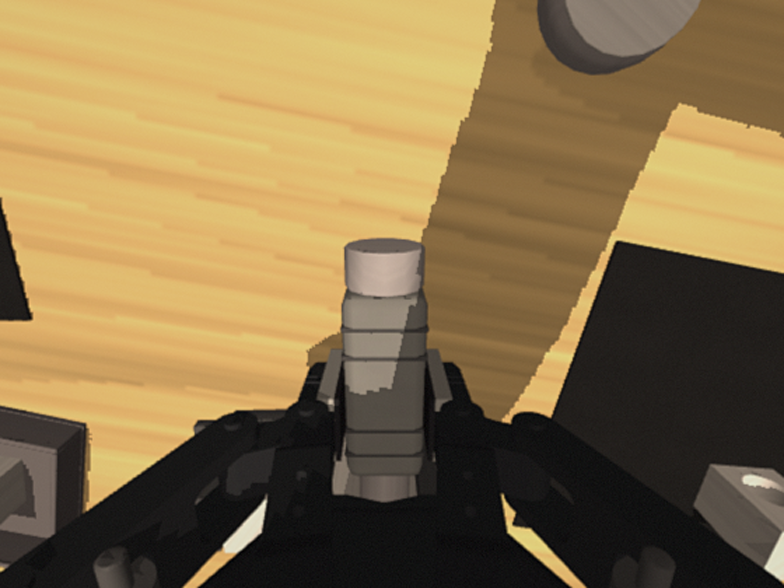

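Emit:
jog_arm([
  [[0, 0, 0, 0.3, 3.0, -0.5, 2.4], [0, 0, 0, 0.3, 3.0, -0.3, 2.4], [0, 0, 0, 0.2, 2.2, 0, 2.4], [0, 0, 0, 0, 0, 0, 2.4]],
])

```text
time: 34.02
ee_pos: [459.4, 34.8, 36.0]
ee_rot: [-0.704, 0.704, 0.063, -0.064]
wrist_force: [0.3, -0.5, -2.2]
width: 26.9
```

Run:
```python
from h import *
st();plan([462.5,41.8,31],100.9,grip=2.4)
```

```text
t 34.02 pos [459.405  34.799  35.974] F [ 0.3   -0.456 -2.2  ] w 26.9
x [ 0.984  0.179 -0.001] y [-0.001 -0.    -1.   ] z [-0.179  0.984 -0.   ] yawz 100.29
rows 1 rv [ 0.   -0.61 -0.08] d [ 3.1  7.  -5. ]
[0.0, -0.61, -0.08, 0.43, 0.5, 0.63, 2.4]
```

Emit:
jog_arm([
  [[0, -0.6, 0, 0.4, 0.5, 0.6, 2.4], [0, 0, 0, 0, 0, 0, 2.4]],
])

```text
time: 34.28
ee_pos: [463.7, 40.5, 32.0]
ee_rot: [-0.704, 0.704, 0.067, -0.066]
wrist_force: [-0.1, -1.0, -1.8]
width: 26.9
```

```bash
cat >> h.py <<'E'
A_=np.radians(10.9);AX=np.array([np.cos(A_),np.sin(A_)]);AY=np.array([-np.sin(A_),np.cos(A_)])
def br(tgt=None,grip=2.4):
    """state in bracket axes; optional target (ax,ay,z)"""
    s,Rm=st();t=s["ee_pos"];print("ax %.2f ay %.2f z %.2f"%(t[:2]@AX,t[:2]@AY,t[2]),"Fax %.1f Fay %.1f Fz %.1f"%(s["wrist_force"][:2]@AX,s["wrist_force"][:2]@AY,s["wrist_force"][2]))
    if tgt: 
        w=tgt[0]*AX+tgt[1]*AY; plan([w[0],w[1],tgt[2]],100.9,grip=grip)
E
python3 - <<'E'
from h import *
br((462,-46.4,30.9))
im=get_image("scene");crop(im,230,130,350,240,6,"s14")
E
```

```text
t 34.27 pos [463.741  40.528  32.015] F [-0.093 -0.969 -1.807] w 26.9
x [0.982 0.187 0.001] y [ 0.001 -0.001 -1.   ] z [-0.187  0.982 -0.001] yawz 100.8
ax 463.04 ay -47.89 z 32.01 Fax -0.3 Fay -0.9 Fz -1.8
rows 1 rv [ 0.04 -0.1   0.03] d [-1.3  1.3 -1.1]
[0.04, -0.1, 0.03, -0.1, 0.11, 0.15, 2.4]
```

View pics/s14.png

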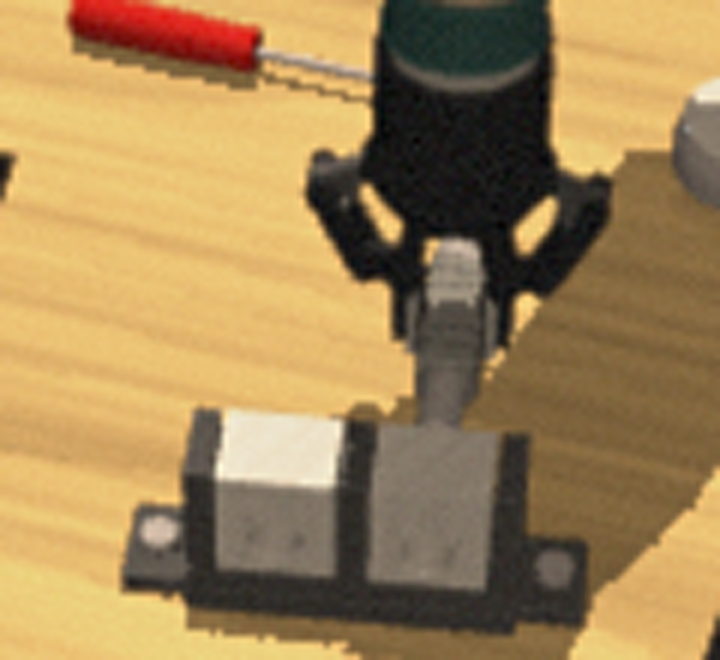

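Emit:
jog_arm([
  [[0, -0.1, 0, 0.5, 0.1, 0.2, 2.4], [0, 0, 0, 0.5, 0, 0, 2.4], [0, 0, 0, 0, 0, 0, 2.4]],
])

```text
time: 34.7
ee_pos: [475.8, 44.7, 32.9]
ee_rot: [-0.703, 0.704, 0.069, -0.066]
wrist_force: [-0.4, -0.6, -1.6]
width: 26.9
```

Run:
```python
from h import *
br((480,-46.4,30.9))
```

```text
t 34.7 pos [475.849  44.706  32.882] F [-0.441 -0.593 -1.605] w 26.9
x [0.982 0.19  0.005] y [ 0.005 -0.001 -1.   ] z [-0.19   0.982 -0.002] yawz 100.94
ax 475.72 ay -46.08 z 32.88 Fax -0.5 Fay -0.5 Fz -1.6
rows 1 rv [0.11 0.04 0.28] d [ 4.3  0.5 -2. ]
[0.11, 0.04, 0.28, 0.43, 0.2, -0.03, 2.4]
```

Emit:
jog_arm([
  [[0, 0, 0.3, 0.3, 0.2, 0, 2.4], [0, 0, 0, 0.2, 0, 0, 2.4], [0, 0, 0, 0, 0, 0, 2.4]],
])

```text
time: 35.08
ee_pos: [481.1, 45.8, 30.7]
ee_rot: [-0.703, 0.705, 0.067, -0.068]
wrist_force: [0.1, 0.1, -2.4]
width: 26.6
```

Run:
```python
from h import *
br((490,-46.4,30.9))
```

```text
t 35.08 pos [481.119  45.809  30.738] F [ 0.09   0.112 -2.407] w 26.6
x [ 0.982  0.19  -0.001] y [-0.001 -0.002 -1.   ] z [-0.19   0.982 -0.002] yawz 100.95
ax 481.10 ay -46.00 z 30.74 Fax 0.1 Fay 0.1 Fz -2.4
rows 1 rv [ 0.11  0.05 -0.06] d [8.8 1.3 0.2]
[0.11, 0.05, -0.06, 0.89, -0.02, -0.04, 2.4]
```

Well aligned. Advancing slowly into the bore.

Emit:
jog_arm([
  [[0, 0, 0, 0.4, 0, 0, 2.4], [0, 0, 0, 0.4, 0, 0, 2.4], [0, 0, 0, 0.3, 0, 0, 2.4]],
])

```text
time: 35.45
ee_pos: [492.2, 48.0, 30.6]
ee_rot: [-0.703, 0.705, 0.067, -0.068]
wrist_force: [-0.7, -0.6, -1.5]
width: 26.7
```

Run:
```python
from h import *
br((500,-46.4,30.9))
```

```text
t 35.45 pos [492.201  47.957  30.588] F [-0.733 -0.559 -1.539] w 26.7
x [ 0.982  0.19  -0.001] y [-0.001 -0.002 -1.   ] z [-0.19   0.982 -0.002] yawz 100.94
ax 492.39 ay -45.98 z 30.59 Fax -0.8 Fay -0.4 Fz -1.5
rows 1 rv [ 0.11  0.04 -0.08] d [7.6 1.  0.3]
[0.11, 0.04, -0.08, 0.76, -0.03, -0.04, 2.4]
```

Emit:
jog_arm([
  [[0, 0, 0, 0.4, 0, 0, 2.4], [0, 0, 0, 0.4, 0, 0, 2.4], [0, 0, 0, 0.3, 0, 0, 2.4]],
])

```text
time: 35.83
ee_pos: [504.0, 50.2, 30.6]
ee_rot: [-0.703, 0.705, 0.067, -0.068]
wrist_force: [-1.1, -0.2, -2.2]
width: 26.9
```

Run:
```python
from h import *
br((521,-46.4,30.9))
```

```text
t 35.83 pos [503.986  50.185  30.588] F [-1.088 -0.225 -2.205] w 26.9
x [ 0.982  0.19  -0.001] y [-0.001 -0.002 -1.   ] z [-0.19   0.982 -0.002] yawz 100.94
ax 504.38 ay -46.02 z 30.59 Fax -1.1 Fay -0.0 Fz -2.2
rows 1 rv [ 0.11  0.04 -0.07] d [16.4  2.8  0.3]
[0.11, 0.04, -0.07, 1.66, -0.03, -0.04, 2.4]
```

Tip is about 17 mm into the bore with no resistance.

Emit:
jog_arm([
  [[0, 0, 0, 0.4, 0, 0, 2.4], [0, 0, 0, 0.4, 0, 0, 2.4], [0, 0, 0, 0.3, 0, 0, 2.4], [0, 0, 0, 0.3, 0, 0, 2.4]],
])

```text
time: 36.33
ee_pos: [518.7, 53.1, 30.5]
ee_rot: [-0.703, 0.705, 0.067, -0.068]
wrist_force: [-0.3, -0.2, -1.7]
width: 26.6
```

Emit:
jog_arm([
  [[0, 0, 0, 0.3, 0, 0, 2.4]],
])

```text
time: 36.45
ee_pos: [521.8, 53.7, 30.5]
ee_rot: [-0.703, 0.705, 0.067, -0.068]
wrist_force: [-0.4, -0.2, -1.3]
width: 26.5
```

Run:
```python
from h import *
br((521,-46.4,30.9))
```

```text
t 36.45 pos [521.786  53.678  30.489] F [-0.413 -0.178 -1.268] w 26.5
x [ 0.982  0.19  -0.001] y [-0.001 -0.002 -1.   ] z [-0.19   0.982 -0.002] yawz 100.95
ax 522.52 ay -45.96 z 30.49 Fax -0.4 Fay -0.1 Fz -1.3
rows 1 rv [ 0.11  0.05 -0.08] d [-1.4 -0.7  0.4]
[0.11, 0.05, -0.08, -0.15, -0.04, -0.04, 2.4]
```

Emit:
jog_arm([
  [[0, 0, 0, 0.2, 0, 0, 2.4]],
])

```text
time: 36.58
ee_pos: [522.8, 53.9, 30.3]
ee_rot: [-0.703, 0.705, 0.066, -0.069]
wrist_force: [-4.0, -1.2, 1.2]
width: 26.7
```

Emit:
jog_arm([
  [[0, 0, 0, 0.2, 0, 0, 2.4]],
])

```text
time: 36.7
ee_pos: [522.7, 54.0, 29.9]
ee_rot: [-0.703, 0.705, 0.065, -0.07]
wrist_force: [-6.6, -1.8, 4.3]
width: 26.9
```

Emit:
jog_arm([
  [[0, 0, 0, 0.3, -0.05, 0, 2.4], [0, 0, 0, 0.2, 0, 0, 2.4]],
])

```text
time: 36.95
ee_pos: [522.7, 54.0, 30.2]
ee_rot: [-0.702, 0.706, 0.061, -0.074]
wrist_force: [-6.5, -1.5, 6.8]
width: 26.7
```

Run:
```python
from h import *
br()
im=get_image("scene");crop(im,230,130,350,240,6,"s15")
im=get_image("wrist");crop(im,0,0,560,420,1.4,"w15")
```

```text
t 36.95 pos [522.72   54.004  30.202] F [-6.467 -1.498  6.776] w 26.7
x [ 0.982  0.189 -0.018] y [-0.017 -0.006 -1.   ] z [-0.19   0.982 -0.003] yawz 100.93
ax 523.50 ay -45.81 z 30.20 Fax -6.6 Fay -0.2 Fz 6.8
```

View pics/s15.png

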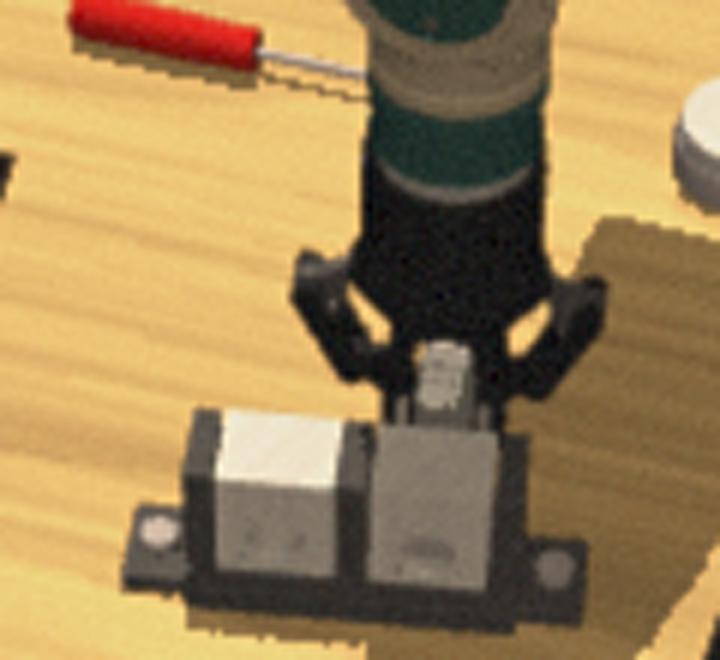

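Run:
```python
from h import *
br((476,-46.0,30.7))
```

```text
t 37.05 pos [522.78   54.002  30.268] F [-6.586 -2.23   6.439] w 26.9
x [ 0.982  0.19  -0.018] y [-0.017 -0.006 -1.   ] z [-0.19   0.982 -0.003] yawz 100.93
ax 523.56 ay -45.83 z 30.27 Fax -6.9 Fay -0.9 Fz 6.4
rows 1 rv [ 0.18  0.03 -1.02] d [-46.7  -9.2   0.4]
[0.18, 0.03, -1.02, -4.76, 0.04, -0.01, 2.4]
```

Emit:
jog_arm([
  [[0, 0, -0.5, -0.4, 0, 0, 2.4], [0, 0, -0.5, -0.6, 0, 0, 2.4], [0, 0, 0, -1.0, 0, 0, 2.4], [0, 0, 0, -1.4, 0, 0, 2.4], [0, 0, 0, -1.4, 0, 0, 2.4], [0, 0, 0, -0.8, 0, 0, 2.4], [0, 0, 0, 0, 0, 0, 2.4]],
])

```text
time: 37.92
ee_pos: [464.2, 42.9, 30.2]
ee_rot: [-0.703, 0.705, 0.068, -0.066]
wrist_force: [0.4, -0.7, -1.6]
width: 26.4
```

Run:
```python
from h import *
br((462,-46.0,130))
im=get_image("wrist");crop(im,140,120,420,400,2.6,"w16")
```

```text
t 37.92 pos [464.185  42.915  30.167] F [ 0.405 -0.726 -1.603] w 26.4
x [0.982 0.189 0.003] y [ 0.003 -0.002 -1.   ] z [-0.189  0.982 -0.003] yawz 100.91
ax 463.93 ay -45.63 z 30.17 Fax 0.3 Fay -0.8 Fz -1.6
rows 2 rv [0.15 0.01 0.17] d [-1.8 -0.7 99.8]
[0.08, 0.01, 0.08, -0.08, -4.99, -0.03, 2.4]
[0.08, 0.01, 0.08, -0.09, -4.99, -0.02, 2.4]
```

View pics/w16.png

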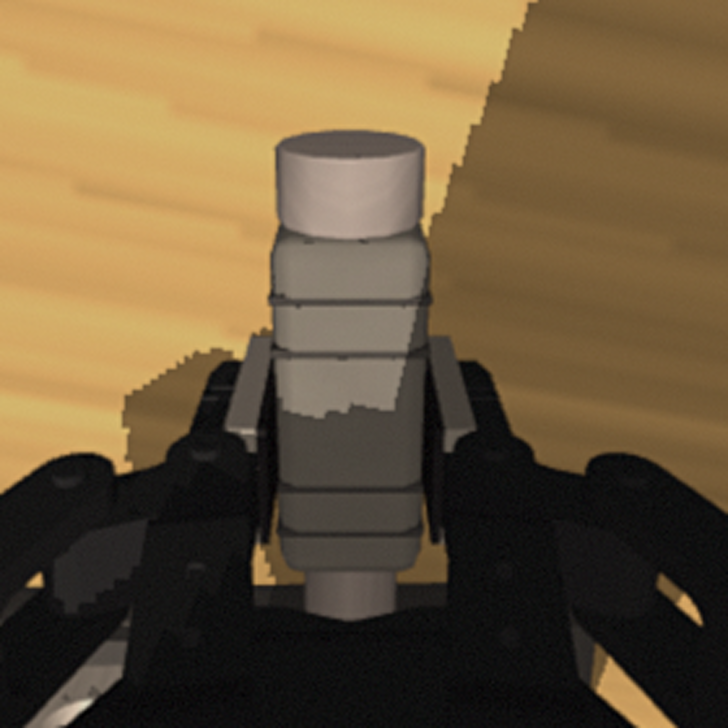

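Run:
```python
from h import *
p=camera_params("top");ps=camera_params("scene")
for z in (0,20):
  for u in ((246,130),(228,130),(264,130),(246,148),(246,112),(308,132),(190,144),(180,158)):
    w=onz(p,u,z)[:2]; print(z,u,w.round(0),"ax",(w@AX).round(0),"ay",(w@AY).round(0))
im=get_image("top");crop(im,200,90,340,230,5,"t16")
```

```text
0 (246, 130) [798.  95.] ax 801.0 ay -58.0
0 (228, 130) [797. 139.] ax 809.0 ay -14.0
0 (264, 130) [799.  50.] ax 794.0 ay -102.0
0 (246, 148) [752.  93.] ax 756.0 ay -51.0
0 (246, 112) [844.  96.] ax 847.0 ay -65.0
0 (308, 132) [797. -59.] ax 772.0 ay -209.0
0 (190, 144) [758. 232.] ax 789.0 ay 84.0
0 (180, 158) [722. 255.] ax 758.0 ay 114.0
20 (246, 130) [792.  94.] ax 796.0 ay -58.0
20 (228, 130) [791. 137.] ax 803.0 ay -15.0
20 (264, 130) [793.  50.] ax 789.0 ay -101.0
20 (246, 148) [747.  92.] ax 751.0 ay -51.0
20 (246, 112) [837.  95.] ax 840.0 ay -65.0
20 (308, 132) [792. -58.] ax 766.0 ay -206.0
20 (190, 144) [753. 228.] ax 783.0 ay 82.0
20 (180, 158) [718. 251.] ax 752.0 ay 110.0
```

View pics/t16.png

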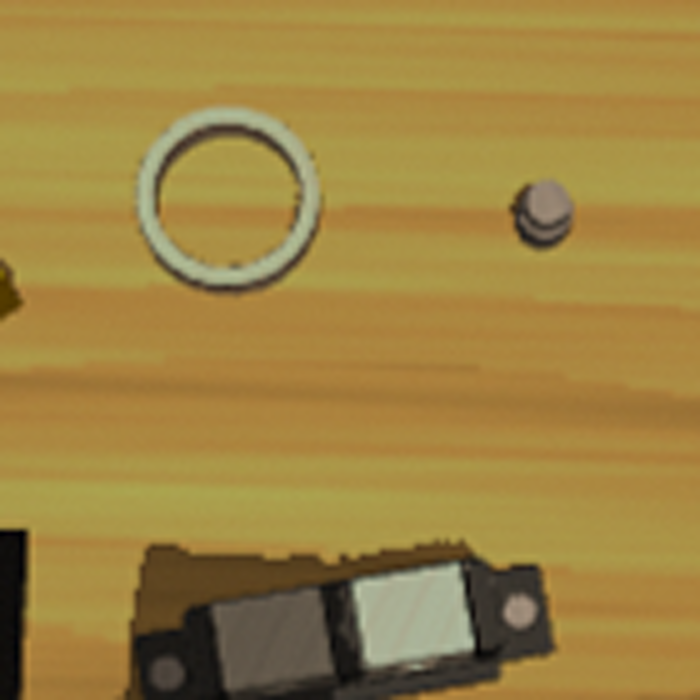

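Emit:
jog_arm([
  [[0, 0, 0, 0, -5, 0, 2.4], [0, 0, 0, 0, -5, 0, 2.4], [0, 0, 0, 4, -1, 0, 2.4], [0, 0, 0, 5, 0, 0, 2.4], [0, 0, 0, 5, 0, 0, 2.4], [0, 0, 0, 5, 0, 0, 2.4], [0, 0, 0, 0, 0, 0, 2.4]],
])

```text
time: 38.9
ee_pos: [661.7, 80.8, 145.5]
ee_rot: [-0.703, 0.705, 0.071, -0.063]
wrist_force: [-0.7, -0.0, -1.9]
width: 27.0
```

Run:
```python
from h import *
br((659,-46.0,90))
```

```text
t 38.9 pos [661.716  80.792 145.496] F [-0.669 -0.025 -1.911] w 27.0
x [0.982 0.189 0.011] y [ 0.012 -0.002 -1.   ] z [-0.189  0.982 -0.004] yawz 100.92
ax 665.05 ay -45.79 z 145.50 Fax -0.7 Fay 0.1 Fz -1.9
rows 1 rv [0.22 0.02 0.64] d [ -5.9  -1.3 -55.5]
[0.22, 0.02, 0.64, -0.67, 5.54, 0.0, 2.4]
```

Emit:
jog_arm([
  [[0.2, 0, 0.6, -0.5, 3, 0, 2.4], [0, 0, 0, 0, 3, 0, 2.4], [0, 0, 0, 0, 1.5, 0, 2.4], [0, 0, 0, 0, 0, 0, 2.4]],
])

```text
time: 39.4
ee_pos: [657.5, 80.0, 68.5]
ee_rot: [-0.704, 0.704, 0.068, -0.067]
wrist_force: [0.6, 1.2, -1.3]
width: 26.7
```

Run:
```python
from h import *
br((659,-46.0,30.7))
```

```text
t 39.4 pos [657.472  79.982  68.466] F [ 0.599  1.182 -1.257] w 26.7
x [0.982 0.19  0.   ] y [ 0. -0. -1.] z [-0.19   0.982 -0.   ] yawz 100.95
ax 660.73 ay -45.79 z 68.47 Fax 0.8 Fay 1.0 Fz -1.3
rows 1 rv [0.02 0.05 0.01] d [ -1.7  -0.5 -37.8]
[0.02, 0.05, 0.01, -0.17, 3.78, -0.02, 2.4]
```

Emit:
jog_arm([
  [[0, 0, 0, 0, 1.8, 0, 2.4], [0, 0, 0, 0, 1.6, 0, 2.4], [0, 0, 0, 0, 0.3, 0, 2.4], [0, 0, 0, 0, 0, 0, 2.4]],
])

```text
time: 39.9
ee_pos: [659.1, 80.0, 31.4]
ee_rot: [-0.704, 0.704, 0.069, -0.066]
wrist_force: [0.2, -0.3, -2.3]
width: 26.7
```

Run:
```python
from h import *
br((649,-46.0,30.7))
im=get_image("wrist");crop(im,0,0,560,420,1.4,"w17")
im=get_image("scene");crop(im,230,150,350,260,6,"s17")
```

```text
t 39.9 pos [659.065  79.979  31.413] F [ 0.244 -0.283 -2.266] w 26.7
x [0.982 0.19  0.004] y [ 0.004 -0.    -1.   ] z [-0.19   0.982 -0.001] yawz 100.95
ax 662.30 ay -46.09 z 31.41 Fax 0.2 Fay -0.3 Fz -2.3
rows 1 rv [0.05 0.05 0.22] d [-13.1  -2.4  -0.7]
[0.05, 0.05, 0.22, -1.33, 0.07, 0.01, 2.4]
```

View pics/w17.png

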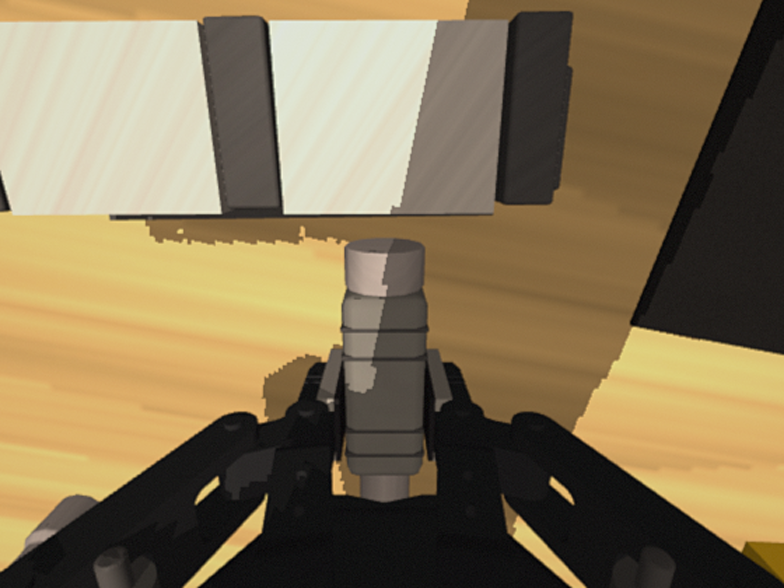

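View pics/s17.png

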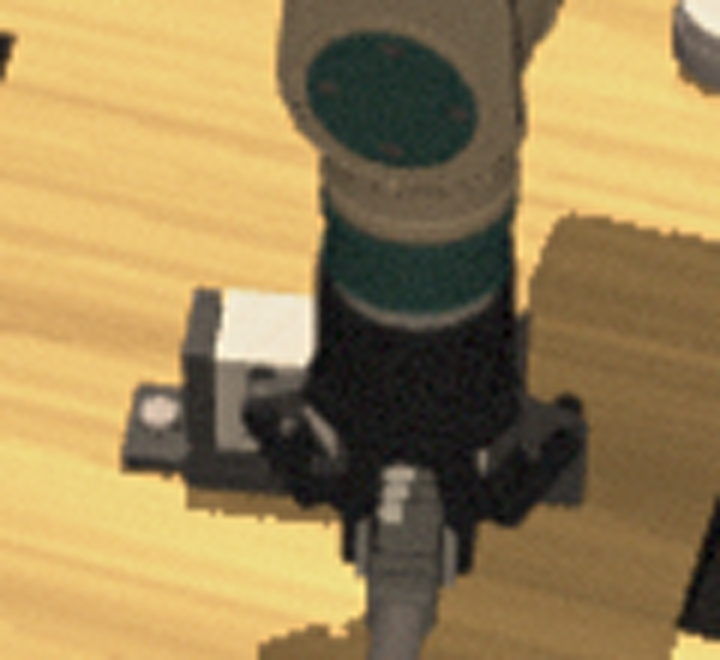

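Run:
```python
from h import *
br()
p=camera_params("wrist")
f=lambda c,r,z:(lambda w:(round(float(w@AX),1),round(float(w@AY),1)))(onz(p,(c/1.4,r/1.4),z)[:2])
print("blk",f(283,214.5,75),f(492.5,214.5,75),"walls",f(222,208,75),f(281,208,75),f(497,202,75),f(553,202,75))
print("nogo",f(345,243,39),f(424,243,39))
```

```text
t 40.0 pos [659.361  79.985  31.877] F [-0.037 -0.316 -2.216] w 26.9
x [0.982 0.19  0.005] y [ 0.005 -0.    -1.   ] z [-0.19   0.982 -0.001] yawz 100.95
ax 662.59 ay -46.14 z 31.88 Fax -0.1 Fay -0.3 Fz -2.2
blk (597.8, -71.5) (597.8, -21.0) walls (596.3, -86.0) (596.3, -71.8) (594.8, -20.2) (594.8, -6.8)
nogo (612.0, -60.3) (612.0, -33.8)
```

Emit:
jog_arm([
  [[0, 0, 0.2, -0.4, 0.1, 0.05, 2.4], [0, 0, 0, -0.4, 0, 0, 2.4], [0, 0, 0, -0.1, 0, 0, 2.4], [0, 0, 0, 0, 0, 0, 2.4]],
])

```text
time: 40.5
ee_pos: [650.7, 78.7, 32.3]
ee_rot: [-0.703, 0.704, 0.069, -0.066]
wrist_force: [-0.2, 0.1, -1.7]
width: 26.8
```

Run:
```python
from h import *
br((647,-46.0,30.8))
```

```text
t 40.5 pos [650.735  78.718  32.325] F [-0.214  0.051 -1.727] w 26.8
x [0.982 0.19  0.003] y [ 0.003 -0.001 -1.   ] z [-0.19   0.982 -0.001] yawz 100.95
ax 653.88 ay -45.75 z 32.32 Fax -0.2 Fay 0.1 Fz -1.7
rows 1 rv [0.08 0.05 0.18] d [-6.7 -1.5 -1.5]
[0.08, 0.05, 0.18, -0.69, 0.15, -0.02, 2.4]
```

Emit:
jog_arm([
  [[0, 0, 0.2, -0.2, 0.2, 0, 2.4], [0, 0, 0, -0.1, 0, 0, 2.4], [0, 0, 0, 0, 0, 0, 2.4]],
])

```text
time: 40.88
ee_pos: [647.7, 78.1, 30.2]
ee_rot: [-0.703, 0.704, 0.067, -0.068]
wrist_force: [0.0, -0.2, -2.4]
width: 26.9
```

Run:
```python
from h import *
br((647,-46.0,30.8))
```

```text
t 40.88 pos [647.733  78.079  30.189] F [ 0.013 -0.193 -2.409] w 26.9
x [ 0.982  0.19  -0.   ] y [-0.    -0.002 -1.   ] z [-0.19   0.982 -0.001] yawz 100.95
ax 650.81 ay -45.81 z 30.19 Fax -0.0 Fay -0.2 Fz -2.4
rows 1 rv [ 0.09  0.05 -0.02] d [-3.7 -0.9  0.6]
[0.09, 0.05, -0.02, -0.38, -0.06, -0.02, 2.4]
```

Emit:
jog_arm([
  [[0, 0, 0, -0.2, -0.05, 0, 2.4], [0, 0, 0, -0.15, 0, 0, 2.4]],
])

```text
time: 41.12
ee_pos: [644.4, 77.4, 30.8]
ee_rot: [-0.703, 0.704, 0.068, -0.067]
wrist_force: [2.0, 0.1, -2.2]
width: 26.6
```

Emit:
jog_arm([
  [[0, 0, 0, -0.1, 0, 0, 2.4]],
])

```text
time: 41.25
ee_pos: [644.0, 77.3, 31.0]
ee_rot: [-0.703, 0.704, 0.068, -0.067]
wrist_force: [1.2, -0.1, -2.6]
width: 26.7
```

Emit:
jog_arm([
  [[0, 0, 0, -0.1, 0, 0, 2.4]],
])

```text
time: 41.38
ee_pos: [643.3, 77.1, 31.1]
ee_rot: [-0.703, 0.704, 0.068, -0.067]
wrist_force: [-0.0, 0.3, -3.0]
width: 27.2
```

Emit:
jog_arm([
  [[0, 0, 0, -0.1, 0, 0, 2.4]],
])

```text
time: 41.5
ee_pos: [642.5, 77.0, 31.1]
ee_rot: [-0.703, 0.704, 0.068, -0.066]
wrist_force: [0.7, 0.0, -3.2]
width: 26.6
```

Emit:
jog_arm([
  [[0, 0, 0, -0.1, 0, 0, 2.4]],
])

```text
time: 41.62
ee_pos: [641.5, 76.8, 31.1]
ee_rot: [-0.703, 0.704, 0.069, -0.066]
wrist_force: [1.4, 0.6, -2.9]
width: 26.9
```

Run:
```python
from h import *
br((644.5,-46.0,30.8))
```

```text
t 41.62 pos [641.548  76.789  31.135] F [ 1.385  0.64  -2.872] w 26.9
x [0.982 0.19  0.003] y [ 0.003 -0.001 -1.   ] z [-0.19   0.982 -0.002] yawz 100.95
ax 644.49 ay -45.91 z 31.14 Fax 1.5 Fay 0.4 Fz -2.9
rows 1 rv [0.09 0.05 0.16] d [ 0.  -0.1 -0.3]
[0.09, 0.05, 0.16, 0.0, 0.03, -0.01, 2.4]
```

Emit:
jog_arm([
  [[0, 0, 0, -0.1, 0, 0, 2.4]],
])

```text
time: 41.75
ee_pos: [641.4, 76.8, 31.5]
ee_rot: [-0.704, 0.704, 0.069, -0.066]
wrist_force: [2.4, 0.3, -2.6]
width: 27.1
```

Emit:
jog_arm([
  [[0, 0, 0, -0.1, 0, 0, 2.4]],
])

```text
time: 41.88
ee_pos: [641.2, 76.8, 31.9]
ee_rot: [-0.704, 0.704, 0.07, -0.065]
wrist_force: [3.0, 1.3, -1.8]
width: 27.3
```

Run:
```python
from h import *
br((643.5,-46.0,31))
im=get_image("wrist");crop(im,160,80,400,300,3.2,"w18")
```

```text
t 41.88 pos [641.244  76.836  31.904] F [ 3.021  1.266 -1.774] w 27.3
x [0.982 0.19  0.007] y [ 0.007  0.    -1.   ] z [-0.19   0.982 -0.001] yawz 100.96
ax 644.20 ay -45.81 z 31.90 Fax 3.2 Fay 0.7 Fz -1.8
rows 1 rv [0.06 0.06 0.38] d [-0.7 -0.3 -0.9]
[0.06, 0.06, 0.38, -0.07, 0.09, -0.02, 2.4]
```

View pics/w18.png

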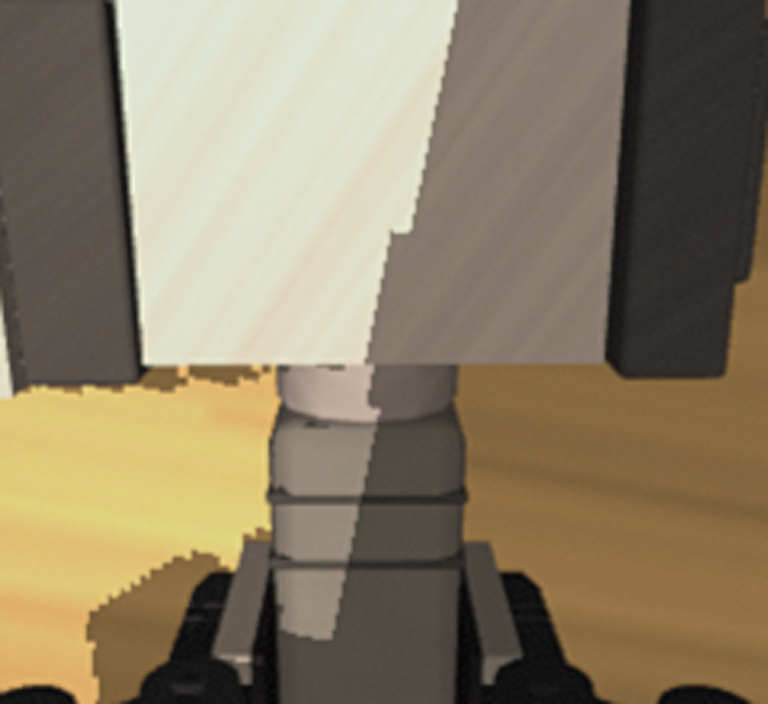

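Emit:
jog_arm([
  [[0, 0, 0.4, -0.1, 0.1, 0, 2.4], [0, 0, 0.1, -0.15, 0.03, 0, 2.4], [0, 0, 0.1, -0.15, 0.03, 0, 2.4], [0, 0, 0.1, -0.15, 0.03, 0, 2.4]],
])

```text
time: 42.42
ee_pos: [640.9, 77.0, 32.3]
ee_rot: [0.704, -0.704, -0.069, 0.066]
wrist_force: [5.0, 2.3, -1.3]
width: 26.9
```

Emit:
jog_arm([
  [[0, 0, 0.1, -0.2, 0.04, 0, 2.4], [0, 0, 0.1, -0.2, 0.04, 0, 2.4], [0, 0, 0.1, -0.2, 0.04, 0, 2.4]],
])

```text
time: 42.8
ee_pos: [640.6, 77.0, 33.6]
ee_rot: [0.704, -0.703, -0.071, 0.064]
wrist_force: [5.1, 2.2, -1.1]
width: 26.9
```

Run:
```python
from h import *
br((660,-46.0,31))
```

```text
t 42.8 pos [640.647  76.987  33.556] F [ 5.064  2.233 -1.082] w 26.9
x [0.982 0.191 0.01 ] y [ 0.01   0.002 -1.   ] z [-0.191  0.982  0.   ] yawz 101.01
ax 643.65 ay -45.55 z 33.56 Fax 5.4 Fay 1.2 Fz -1.1
rows 1 rv [-0.01  0.11  0.6 ] d [16.1  2.6 -2.6]
[-0.01, 0.11, 0.6, 1.63, 0.27, -0.05, 2.4]
```

The push was refused at about 5 N, but the arm crept up 2–3 mm while holding. I'll back off slightly, re-level and repeat it on centre.

Emit:
jog_arm([
  [[0, 0, 0.6, 0.4, 0.25, -0.05, 2.4], [0, 0, 0, 0, 0, 0, 2.4]],
])

```text
time: 43.05
ee_pos: [641.8, 76.5, 30.0]
ee_rot: [-0.703, 0.704, 0.065, -0.07]
wrist_force: [-0.6, -0.4, -2.1]
width: 27.1
```

Run:
```python
from h import *
br((644,-46.0,30.5))
```

```text
t 43.05 pos [641.812  76.485  29.951] F [-0.604 -0.424 -2.108] w 27.1
x [ 0.982  0.191 -0.007] y [-0.007 -0.002 -1.   ] z [-0.191  0.982 -0.001] yawz 101.0
ax 644.70 ay -46.26 z 29.95 Fax -0.7 Fay -0.3 Fz -2.1
rows 1 rv [ 0.04  0.1  -0.42] d [-0.7  0.1  0.5]
[0.04, 0.1, -0.42, -0.07, -0.05, 0.03, 2.4]
```

Emit:
jog_arm([
  [[0, 0, -0.2, -0.2, 0, 0.03, 2.4], [0, 0, 0, -0.2, 0.05, 0, 2.4]],
])

```text
time: 43.3
ee_pos: [641.4, 76.5, 30.6]
ee_rot: [-0.704, 0.704, 0.069, -0.066]
wrist_force: [4.6, 1.4, -0.9]
width: 27.0
```

Emit:
jog_arm([
  [[0, 0, 0.2, -0.2, 0.1, 0, 2.4], [0, 0, 0.2, -0.2, 0.1, 0, 2.4]],
])

```text
time: 43.55
ee_pos: [641.5, 76.5, 30.6]
ee_rot: [0.704, -0.704, -0.07, 0.066]
wrist_force: [5.9, 2.4, -0.3]
width: 27.1
```

Run:
```python
from h import *
br((660,-46.0,31))
```

```text
t 43.55 pos [641.452  76.535  30.641] F [ 5.937  2.424 -0.304] w 27.1
x [0.982 0.191 0.006] y [ 0.005  0.001 -1.   ] z [-0.191  0.982 -0.   ] yawz 101.03
ax 644.35 ay -46.14 z 30.64 Fax 6.3 Fay 1.3 Fz -0.3
rows 1 rv [0.01 0.13 0.32] d [15.3  3.1  0.4]
[0.01, 0.13, 0.32, 1.57, -0.03, 0.01, 2.4]
```

Now held on axis (z 30.6, level within 0.3°) at about 6 N. I'll hold it a little longer, then withdraw.

Emit:
jog_arm([
  [[0, 0, 0.2, -0.2, 0.08, 0, 2.4], [0, 0, 0.2, -0.2, 0.08, 0, 2.4], [0, 0, 0.2, -0.2, 0.08, 0, 2.4]],
])

```text
time: 43.92
ee_pos: [641.3, 76.6, 31.1]
ee_rot: [0.704, -0.703, -0.071, 0.065]
wrist_force: [4.2, 2.4, -1.7]
width: 26.7
```

Emit:
jog_arm([
  [[0, 0, 0.2, 0.8, 0, 0, 2.4], [0, 0, 0, 0.8, 0, 0, 2.4], [0, 0, 0, 0, -4, 0, 2.4], [0, 0, 0, 0, -5, 0, 2.4], [0, 0, 0, 0, -1.5, 0, 2.4], [0, 0, 0, 0, 0, 0, 2.4]],
])

```text
time: 44.68
ee_pos: [651.5, 78.9, 132.8]
ee_rot: [-0.704, 0.704, 0.063, -0.073]
wrist_force: [0.2, 0.5, -2.5]
width: 26.7
```

Run:
```python
from h import *
br((462,-112.3,130))
im=get_image("wrist");p=camera_params("wrist");crop(im,0,0,560,420,1.4,"w19")
```

```text
t 44.67 pos [651.481  78.887 132.784] F [ 0.22   0.523 -2.504] w 26.7
x [ 0.981  0.191 -0.014] y [-0.014 -0.002 -1.   ] z [-0.191  0.982  0.001] yawz 101.04
ax 654.64 ay -45.73 z 132.78 Fax 0.3 Fay 0.5 Fz -2.5
rows 4 rv [-0.06  0.14 -0.8 ] d [-176.6 -101.8   -2.8]
[-0.01, 0.03, -0.2, -4.82, 0.14, -1.65, 2.4]
[-0.01, 0.03, -0.2, -4.82, 0.12, -1.66, 2.4]
[-0.01, 0.03, -0.2, -4.82, 0.1, -1.66, 2.4]
[-0.01, 0.03, -0.2, -4.82, 0.09, -1.66, 2.4]
```

View pics/w19.png

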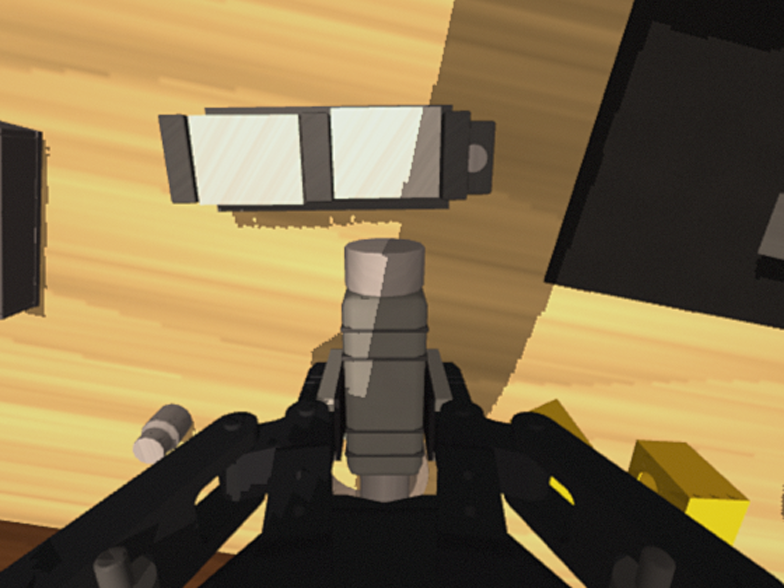

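Run:
```python
from h import *
p=camera_params("wrist")
f=lambda c,r,z:(lambda w:(round(float(w@AX),1),round(float(w@AY),1)))(onz(p,(c/1.4,r/1.4),z)[:2])
print("R near",f(196,204,75),f(303,204,75),"R far",f(189,114,75),f(301,112,75));print("L near",f(334,200,75),f(440,198,75),"far",f(331,108,75),f(441,106,75))
```

```text
R near (596.9, -137.5) (596.8, -85.9) R far (556.7, -135.4) (555.8, -84.5)
L near (594.9, -70.9) (593.8, -19.9) far (554.1, -70.9) (553.2, -21.2)
```

Emit:
jog_arm([
  [[0, 0, -0.2, -4.8, 0.1, -1.7, 2.4], [0, 0, -0.2, -4.8, 0.1, -1.7, 2.4], [0, 0, -0.2, -4.8, 0.1, -1.7, 2.4], [0, 0, -0.2, -4.8, 0.1, -1.5, 2.4], [0, 0, 0, 0, 0, 0, 2.4]],
])

```text
time: 45.35
ee_pos: [461.3, -23.8, 117.4]
ee_rot: [0.706, -0.702, -0.06, 0.076]
wrist_force: [0.5, -0.6, -1.0]
width: 26.8
```

Run:
```python
from h import *
br((462,-112.3,60))
```

```text
t 45.35 pos [461.298 -23.822 117.416] F [ 0.478 -0.566 -0.978] w 26.8
x [ 0.981  0.192 -0.021] y [-0.022  0.003 -1.   ] z [-0.192  0.981  0.007] yawz 101.08
ax 448.47 ay -110.62 z 117.42 Fax 0.4 Fay -0.6 Fz -1.0
rows 1 rv [-0.41  0.18 -1.23] d [ 13.6   0.9 -57.4]
[-0.41, 0.18, -1.23, 1.48, 5.71, -0.21, 2.4]
```

Emit:
jog_arm([
  [[-0.4, 0.2, -1.2, 0.6, 3, -0.1, 2.4], [0, 0, 0, 0.5, 3, 0, 2.4], [0, 0, 0, 0, 2, 0, 2.4], [0, 0, 0, 0, 0, 0, 2.4]],
])

```text
time: 45.85
ee_pos: [469.8, -21.7, 30.7]
ee_rot: [0.705, -0.703, -0.065, 0.069]
wrist_force: [0.3, -0.3, -2.1]
width: 26.6
```

Run:
```python
from h import *
br((465,-112,30.7))
```

```text
t 45.85 pos [469.768 -21.66   30.682] F [ 0.288 -0.307 -2.078] w 26.6
x [ 0.982  0.188 -0.005] y [-0.006  0.002 -1.   ] z [-0.188  0.982  0.003] yawz 100.84
ax 457.20 ay -110.10 z 30.68 Fax 0.2 Fay -0.4 Fz -2.1
rows 1 rv [-0.15 -0.06 -0.3 ] d [ 8.  -0.4  0. ]
[-0.15, -0.06, -0.3, 0.78, -0.01, -0.19, 2.4]
```

Emit:
jog_arm([
  [[0, 0, -0.3, 0.5, 0, -0.2, 2.4], [0, 0, 0, 0.5, 0, 0, 2.4], [0, 0, 0, 0.4, 0, 0, 2.4], [0, 0, 0, 0, 0, 0, 2.4]],
])

```text
time: 46.35
ee_pos: [487.9, -21.0, 32.5]
ee_rot: [0.705, -0.703, -0.069, 0.065]
wrist_force: [0.8, -0.3, -1.7]
width: 26.6
```

Run:
```python
from h import *
br((482,-112,30.7))
```

```text
t 46.35 pos [487.909 -21.046  32.461] F [ 0.833 -0.329 -1.657] w 26.6
x [0.982 0.189 0.005] y [ 0.004  0.002 -1.   ] z [-0.189  0.982  0.001] yawz 100.87
ax 475.13 ay -112.93 z 32.46 Fax 0.8 Fay -0.5 Fz -1.7
rows 1 rv [-0.07 -0.03  0.26] d [ 6.6  2.2 -1.8]
[-0.07, -0.03, 0.26, 0.69, 0.18, 0.09, 2.4]
```

Emit:
jog_arm([
  [[0, 0, 0.3, 0.3, 0.18, 0.1, 2.4], [0, 0, 0, 0.2, 0, 0, 2.4], [0, 0, 0, 0, 0, 0, 2.4]],
])

```text
time: 46.72
ee_pos: [493.4, -19.0, 31.1]
ee_rot: [0.704, -0.704, -0.067, 0.067]
wrist_force: [1.0, 0.3, -1.9]
width: 27.2
```

Run:
```python
from h import *
br((490,-112,30.7))
```

```text
t 46.73 pos [493.377 -19.012  31.136] F [ 0.971  0.269 -1.947] w 27.2
x [ 0.982  0.189 -0.   ] y [-0.     0.001 -1.   ] z [-0.189  0.982  0.001] yawz 100.88
ax 480.88 ay -111.96 z 31.14 Fax 1.0 Fay 0.1 Fz -1.9
rows 1 rv [-0.05 -0.02 -0.  ] d [ 9.   1.7 -0.4]
[-0.05, -0.02, -0.0, 0.91, 0.04, -0.0, 2.4]
```

Emit:
jog_arm([
  [[0, 0, 0, 0.4, 0, 0, 2.4], [0, 0, 0, 0.4, 0, 0, 2.4], [0, 0, 0, 0.3, 0, 0, 2.4]],
])

```text
time: 47.1
ee_pos: [504.4, -16.8, 31.0]
ee_rot: [0.704, -0.704, -0.067, 0.067]
wrist_force: [-0.4, 0.8, -1.5]
width: 27.0
```

Run:
```python
from h import *
br((505,-112,30.7))
```

```text
t 47.1 pos [504.357 -16.785  30.977] F [-0.359  0.795 -1.48 ] w 27.0
x [ 0.982  0.189 -0.001] y [-0.001  0.001 -1.   ] z [-0.189  0.982  0.001] yawz 100.87
ax 492.08 ay -111.85 z 30.98 Fax -0.2 Fay 0.8 Fz -1.5
rows 1 rv [-0.06 -0.03 -0.04] d [12.7  2.3 -0.3]
[-0.06, -0.03, -0.04, 1.29, 0.03, -0.01, 2.4]
```

Emit:
jog_arm([
  [[0, 0, 0, 0.4, 0, 0, 2.4], [0, 0, 0, 0.4, 0, 0, 2.4], [0, 0, 0, 0.3, 0, 0, 2.4]],
])

```text
time: 47.48
ee_pos: [515.6, -14.3, 30.7]
ee_rot: [0.705, -0.703, -0.067, 0.068]
wrist_force: [-1.2, 0.1, -2.2]
width: 27.1
```

Run:
```python
from h import *
br((521,-112,30.7))
```

```text
t 47.48 pos [515.589 -14.288  30.731] F [-1.212  0.116 -2.221] w 27.1
x [ 0.982  0.189 -0.001] y [-0.002  0.002 -1.   ] z [-0.189  0.982  0.002] yawz 100.88
ax 503.58 ay -111.53 z 30.73 Fax -1.2 Fay 0.3 Fz -2.2
rows 1 rv [-0.1  -0.02 -0.07] d [17.2  2.8 -0. ]
[-0.1, -0.02, -0.07, 1.74, 0.0, -0.05, 2.4]
```

Emit:
jog_arm([
  [[0, 0, 0, 0.4, 0, 0, 2.4], [0, 0, 0, 0.4, 0, 0, 2.4], [0, 0, 0, 0.4, 0, 0, 2.4]],
])

```text
time: 47.85
ee_pos: [528.1, -11.8, 30.6]
ee_rot: [0.705, -0.703, -0.066, 0.068]
wrist_force: [-0.1, 0.3, -1.5]
width: 27.2
```

Emit:
jog_arm([
  [[0, 0, 0, 0.3, 0, 0, 2.4], [0, 0, 0, 0.2, 0, 0, 2.4]],
])

```text
time: 48.1
ee_pos: [533.5, -10.8, 30.6]
ee_rot: [0.705, -0.703, -0.066, 0.068]
wrist_force: [0.5, 0.2, -1.4]
width: 27.1
```

Run:
```python
from h import *
br((523,-112,30.7))
```

```text
t 48.1 pos [533.45  -10.76   30.593] F [ 0.529  0.18  -1.39 ] w 27.1
x [ 0.982  0.189 -0.002] y [-0.002  0.002 -1.   ] z [-0.189  0.982  0.002] yawz 100.89
ax 521.79 ay -111.44 z 30.59 Fax 0.6 Fay 0.1 Fz -1.4
rows 1 rv [-0.11 -0.01 -0.09] d [ 1.3 -0.3  0.1]
[-0.11, -0.01, -0.09, 0.12, -0.01, -0.06, 2.4]
```

Emit:
jog_arm([
  [[0, 0, 0, 0.2, 0, 0, 2.4]],
])

```text
time: 48.22
ee_pos: [535.4, -10.4, 30.6]
ee_rot: [0.705, -0.703, -0.066, 0.068]
wrist_force: [-2.1, -1.0, -1.0]
width: 27.1
```

Emit:
jog_arm([
  [[0, 0, 0, 0.2, 0, 0, 2.4]],
])

```text
time: 48.35
ee_pos: [536.0, -10.1, 30.3]
ee_rot: [0.704, -0.703, -0.065, 0.069]
wrist_force: [-5.5, -1.7, 2.5]
width: 26.5
```

Emit:
jog_arm([
  [[0, 0, 0, 0.2, 0, 0, 2.4]],
])

```text
time: 48.48
ee_pos: [535.9, -10.1, 30.1]
ee_rot: [0.704, -0.704, -0.064, 0.07]
wrist_force: [-7.6, -1.3, 5.8]
width: 26.9
```

Emit:
jog_arm([
  [[0, 0, -0.2, 0.2, -0.05, 0, 2.4]],
])

```text
time: 48.6
ee_pos: [536.1, -10.1, 30.5]
ee_rot: [0.704, -0.704, -0.064, 0.07]
wrist_force: [-5.4, -1.5, 0.6]
width: 26.8
```

Run:
```python
from h import *
br()
im=get_image("scene");crop(im,230,130,350,240,6,"s20")
```

```text
t 48.6 pos [536.06  -10.076  30.461] F [-5.428 -1.538  0.633] w 26.8
x [ 0.982  0.188 -0.009] y [-0.009 -0.001 -1.   ] z [-0.188  0.982  0.001] yawz 100.85
ax 524.48 ay -111.26 z 30.46 Fax -5.6 Fay -0.5 Fz 0.6
```

View pics/s20.png

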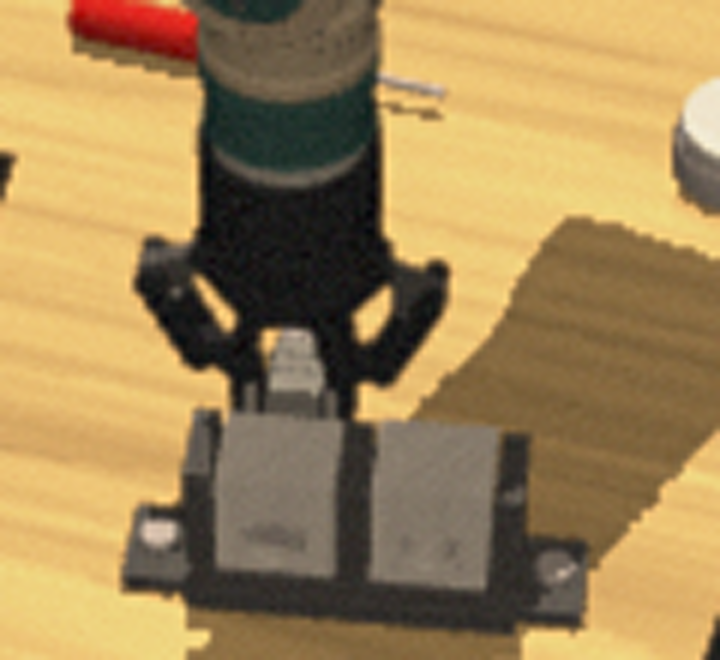

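Emit:
jog_arm([
  [[0, 0, -0.4, -0.4, 0, 0, 2.4], [0, 0, -0.3, -0.6, 0, 0, 2.4], [0, 0, 0, -1.0, 0, 0, 2.4], [0, 0, 0, -1.4, 0, 0, 2.4], [0, 0, 0, -1.4, 0, 0, 2.4], [0, 0, 0, -0.8, 0, 0, 2.4], [0, 0, 0, 0, 0, 0, 2.4]],
])

```text
time: 49.52
ee_pos: [478.0, -21.4, 30.4]
ee_rot: [0.704, -0.704, -0.069, 0.064]
wrist_force: [-0.4, -0.2, -2.2]
width: 26.5
```

Run:
```python
from h import *
br((462,-112,130))
```

```text
t 49.52 pos [478.004 -21.375  30.398] F [-0.42  -0.178 -2.171] w 26.5
x [0.982 0.188 0.007] y [ 0.007  0.002 -1.   ] z [-0.188  0.982  0.001] yawz 100.82
ax 465.34 ay -111.38 z 30.40 Fax -0.4 Fay -0.1 Fz -2.2
rows 2 rv [-0.04 -0.09  0.39] d [-3.2 -1.2 99.6]
[-0.02, -0.04, 0.19, -0.13, -4.98, -0.03, 2.4]
[-0.02, -0.04, 0.19, -0.15, -4.98, -0.03, 2.4]
```

Emit:
jog_arm([
  [[0, 0, 0.2, 0, -5, 0, 2.4], [0, 0, 0.2, 0, -5, 0, 2.4], [0, 0, 0, 4, -1, 0, 2.4], [0, 0, 0, 5, 0, 0, 2.4], [0, 0, 0, 5, 0, 0, 2.4], [0, 0, 0, 4.5, 0, 0, 2.4], [0, 0, 0, 0, 0, 0, 2.4]],
])

```text
time: 50.4
ee_pos: [667.2, 13.7, 144.5]
ee_rot: [-0.704, 0.704, 0.068, -0.064]
wrist_force: [-0.1, -0.2, -1.3]
width: 26.7
```

Run:
```python
from h import *
br((660,-111.7,90))
```

```text
t 50.4 pos [667.226  13.664 144.464] F [-0.106 -0.179 -1.304] w 26.7
x [0.983 0.186 0.006] y [ 0.006 -0.    -1.   ] z [-0.186  0.983 -0.001] yawz 100.73
ax 657.77 ay -112.75 z 144.46 Fax -0.1 Fay -0.2 Fz -1.3
rows 1 rv [ 0.06 -0.17  0.32] d [  2.    1.5 -54.5]
[0.06, -0.17, 0.32, 0.19, 5.45, 0.11, 2.4]
```

Emit:
jog_arm([
  [[0, -0.2, 0.3, 0.3, 3, 0.1, 2.4], [0, 0, 0, 0, 3, 0, 2.4], [0, 0, 0, 0, 1.5, 0, 2.4], [0, 0, 0, 0, 0, 0, 2.4]],
])

```text
time: 50.9
ee_pos: [669.5, 15.0, 67.7]
ee_rot: [-0.703, 0.704, 0.067, -0.068]
wrist_force: [0.0, 0.0, -2.5]
width: 26.9
```

Run:
```python
from h import *
br((661,-111.7,30.7))
```

```text
t 50.9 pos [669.489  14.977  67.673] F [ 0.031  0.006 -2.487] w 26.9
x [ 0.982  0.19  -0.001] y [-0.    -0.001 -1.   ] z [-0.19   0.982 -0.001] yawz 100.94
ax 660.24 ay -111.89 z 67.67 Fax 0.0 Fay -0.0 Fz -2.5
rows 1 rv [ 0.07  0.04 -0.04] d [  0.7   0.3 -37. ]
[0.07, 0.04, -0.04, 0.08, 3.7, 0.02, 2.4]
```

Emit:
jog_arm([
  [[0, 0, 0, 0, 1.8, 0, 2.4], [0, 0, 0, 0, 1.6, 0, 2.4], [0, 0, 0, 0, 0.2, 0, 2.4], [0, 0, 0, 0, 0, 0, 2.4]],
])

```text
time: 51.4
ee_pos: [670.9, 14.6, 31.7]
ee_rot: [-0.703, 0.705, 0.068, -0.066]
wrist_force: [-0.2, 0.2, -2.0]
width: 27.1
```

Run:
```python
from h import *
br((650,-111.7,30.7))
im=get_image("wrist");p=camera_params("wrist");crop(im,0,0,560,420,1.4,"w21")
```

```text
t 51.4 pos [670.865  14.58   31.719] F [-0.151  0.154 -2.018] w 27.1
x [0.982 0.189 0.003] y [ 0.003 -0.002 -1.   ] z [-0.189  0.982 -0.002] yawz 100.92
ax 661.52 ay -112.54 z 31.72 Fax -0.1 Fay 0.2 Fz -2.0
rows 1 rv [0.13 0.02 0.16] d [-11.5  -1.4  -1. ]
[0.13, 0.02, 0.16, -1.15, 0.1, 0.08, 2.4]
```

View pics/w21.png

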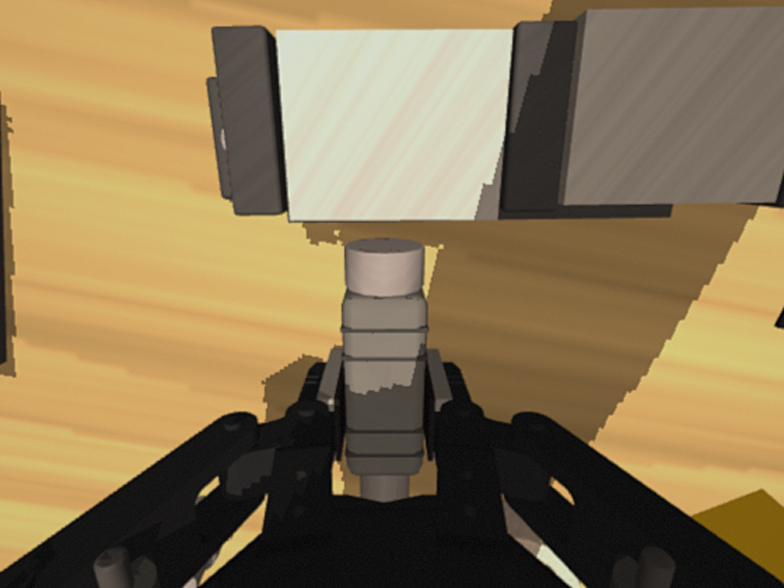

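Run:
```python
from h import *
br()
p=camera_params("wrist")
f=lambda c,r,z:(lambda w:(round(float(w@AX),1),round(float(w@AY),1)))(onz(p,(c/1.4,r/1.4),z)[:2])
print("blk",f(289,220,75),f(498.5,218,75),"far",f(276,31,75),f(513,30,75));print("nogo",f(345,243,39),f(424,243,39))
```

```text
t 51.45 pos [670.799  14.599  31.791] F [-0.091  0.606 -1.764] w 26.8
x [0.982 0.189 0.003] y [ 0.003 -0.002 -1.   ] z [-0.189  0.982 -0.002] yawz 100.92
ax 661.46 ay -112.51 z 31.79 Fax 0.0 Fay 0.6 Fz -1.8
blk (598.1, -136.4) (597.6, -85.8) far (558.2, -136.4) (558.0, -86.1)
nogo (611.0, -126.6) (610.9, -100.1)
```

Emit:
jog_arm([
  [[0, 0, 0.2, -0.4, 0.1, 0.12, 2.4], [0, 0, 0, -0.4, 0, 0, 2.4], [0, 0, 0, 0, 0, 0, 2.4]],
])

```text
time: 51.82
ee_pos: [663.1, 14.2, 32.1]
ee_rot: [-0.703, 0.705, 0.068, -0.067]
wrist_force: [-0.5, 0.4, -1.5]
width: 26.7
```

Run:
```python
from h import *
br((650,-111.3,30.7))
```

```text
t 51.83 pos [663.089  14.246  32.06 ] F [-0.475  0.423 -1.465] w 26.7
x [0.982 0.19  0.001] y [ 0.002 -0.003 -1.   ] z [-0.19   0.982 -0.003] yawz 100.93
ax 653.82 ay -111.40 z 32.06 Fax -0.4 Fay 0.5 Fz -1.5
rows 1 rv [0.16 0.03 0.06] d [-3.8 -0.6 -1.4]
[0.16, 0.03, 0.06, -0.38, 0.14, 0.01, 2.4]
```

Emit:
jog_arm([
  [[0, 0, 0.1, -0.2, 0.16, 0, 2.4], [0, 0, 0, -0.1, 0, 0, 2.4], [0, 0, 0, -0.15, 0, 0, 2.4], [0, 0, 0, -0.15, 0, 0, 2.4]],
])

```text
time: 52.32
ee_pos: [657.6, 13.0, 30.9]
ee_rot: [-0.703, 0.705, 0.068, -0.067]
wrist_force: [1.9, 0.3, -3.5]
width: 26.8
```

Run:
```python
from h import *
br((646,-111.3,30.7))
```

```text
t 52.33 pos [657.647  13.01   30.858] F [ 1.913  0.348 -3.494] w 26.8
x [0.982 0.19  0.001] y [ 0.002 -0.003 -1.   ] z [-0.19   0.982 -0.003] yawz 100.93
ax 648.24 ay -111.58 z 30.86 Fax 1.9 Fay -0.0 Fz -3.5
rows 1 rv [0.17 0.03 0.05] d [-2.3 -0.1 -0.2]
[0.17, 0.03, 0.05, -0.22, 0.02, 0.03, 2.4]
```

Contact with the block. Pushing on gently until it seats against the lip.

Emit:
jog_arm([
  [[0, 0, 0, -0.12, 0, 0, 2.4], [0, 0, 0, -0.12, 0, 0, 2.4]],
])

```text
time: 52.58
ee_pos: [656.3, 12.7, 31.2]
ee_rot: [-0.703, 0.705, 0.069, -0.066]
wrist_force: [1.2, 0.7, -2.9]
width: 26.8
```

Emit:
jog_arm([
  [[0, 0, 0, -0.12, 0.02, 0, 2.4], [0, 0, 0, -0.12, 0.02, 0, 2.4]],
])

```text
time: 52.82
ee_pos: [654.9, 12.3, 31.2]
ee_rot: [-0.703, 0.705, 0.069, -0.065]
wrist_force: [3.4, 0.2, -1.3]
width: 26.6
```

Run:
```python
from h import *
br((646,-111.3,30.7))
```

```text
t 52.83 pos [654.944  12.278  31.213] F [ 3.421  0.234 -1.294] w 26.6
x [0.982 0.19  0.006] y [ 0.006 -0.002 -1.   ] z [-0.19   0.982 -0.003] yawz 100.94
ax 645.45 ay -111.79 z 31.21 Fax 3.4 Fay -0.4 Fz -1.3
rows 1 rv [0.18 0.04 0.32] d [ 0.4  0.6 -0.5]
[0.18, 0.04, 0.32, 0.05, 0.05, 0.05, 2.4]
```

Emit:
jog_arm([
  [[0, 0, 0.3, -0.1, 0.08, 0.03, 2.4], [0, 0, 0.2, -0.15, 0.08, 0, 2.4], [0, 0, 0.2, -0.2, 0.08, 0, 2.4]],
])

```text
time: 53.2
ee_pos: [654.8, 12.3, 30.9]
ee_rot: [-0.703, 0.705, 0.068, -0.067]
wrist_force: [5.5, 2.2, -0.5]
width: 26.5
```

Run:
```python
from h import *
br((646,-111.3,30.7))
im=get_image("wrist");crop(im,160,80,400,300,3.2,"w22")
```

```text
t 53.2 pos [654.833  12.312  30.932] F [ 5.496  2.189 -0.543] w 26.5
x [0.982 0.19  0.002] y [ 0.003 -0.003 -1.   ] z [-0.19   0.982 -0.003] yawz 100.96
ax 645.35 ay -111.74 z 30.93 Fax 5.8 Fay 1.1 Fz -0.5
rows 1 rv [0.19 0.06 0.11] d [ 0.6  0.6 -0.2]
[0.19, 0.06, 0.11, 0.07, 0.02, 0.04, 2.4]
```

View pics/w22.png

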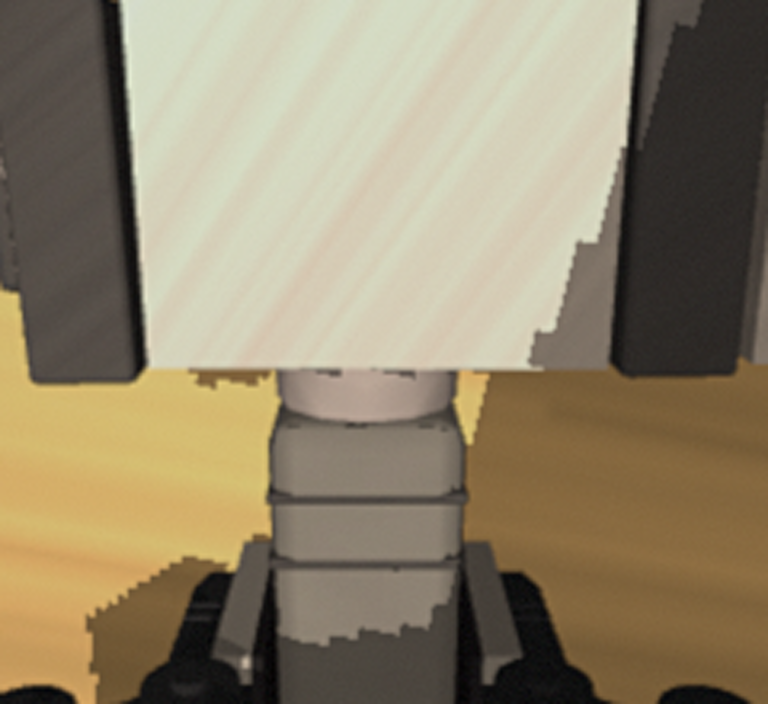

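Emit:
jog_arm([
  [[0, 0, 0.1, -0.2, 0.06, 0.03, 2.4], [0, 0, 0.1, -0.2, 0.06, 0, 2.4], [0, 0, 0.1, -0.2, 0.06, 0, 2.4], [0, 0, 0, 0.8, 0, 0, 2.4], [0, 0, 0, 0.8, 0, 0, 2.4], [0, 0, 0, 0, -4, 0, 2.4], [0, 0, 0, 0, -5, 0, 2.4], [0, 0, 0, 0, -1.5, 0, 2.4], [0, 0, 0, 0, 0, 0, 2.4]],
])

```text
time: 54.38
ee_pos: [663.9, 15.5, 133.1]
ee_rot: [-0.703, 0.705, 0.064, -0.072]
wrist_force: [0.6, -0.1, -2.2]
width: 27.0
```

Run:
```python
from h import *
br()
im=get_image("wrist");p=camera_params("wrist");crop(im,0,0,560,420,1.4,"w23")
plan([456,-230,140],100.7,grip=2.4)
```

```text
t 54.38 pos [663.939  15.466 133.083] F [ 0.576 -0.095 -2.156] w 27.0
x [ 0.982  0.191 -0.012] y [-0.011 -0.004 -1.   ] z [-0.191  0.982 -0.002] yawz 100.99
ax 654.89 ay -110.36 z 133.08 Fax 0.5 Fay -0.2 Fz -2.2
rows 6 rv [ 0.07  0.28 -0.73] d [-207.6 -245.5    7.7]
[0.01, 0.05, -0.12, -4.18, -0.07, -3.36, 2.4]
[0.01, 0.05, -0.12, -4.17, -0.08, -3.36, 2.4]
[0.01, 0.05, -0.12, -4.17, -0.09, -3.36, 2.4]
[0.01, 0.05, -0.12, -4.17, -0.1, -3.37, 2.4]
[0.01, 0.05, -0.12, -4.16, -0.11, -3.37, 2.4]
[0.01, 0.05, -0.12, -4.16, -0.12, -3.37, 2.4]
```

View pics/w23.png

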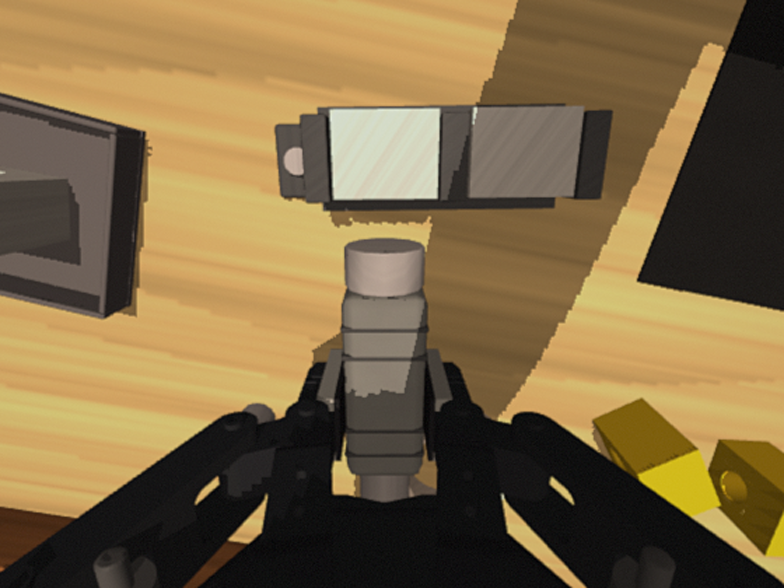

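Emit:
jog_arm([
  [[0, 0, -0.1, -4.2, -0.3, -3.4, 2.4], [0, 0, -0.1, -4.2, -0.2, -3.4, 2.4], [0, 0, -0.1, -4.2, -0.2, -3.4, 2.4], [0, 0, -0.1, -4.2, -0.2, -3.4, 2.4], [0, 0, -0.1, -4.1, -0.2, -3.3, 2.4], [0, 0.3, -0.1, -3.6, 0, -3.0, 2.4], [0, 0, 0, 0, 0, 0, 2.4]],
])

```text
time: 55.3
ee_pos: [445.9, -228.9, 130.1]
ee_rot: [0.707, -0.701, -0.057, 0.076]
wrist_force: [0.6, 0.2, -1.9]
width: 26.8
```

Run:
```python
from h import *
st();im=get_image("wrist");p=camera_params("wrist");crop(im,0,0,560,420,1.4,"w24")
plan([456,-230,70],100.7,grip=2.4)
```

```text
t 55.3 pos [ 445.892 -228.943  130.115] F [ 0.619  0.193 -1.873] w 26.8
x [ 0.982  0.187 -0.025] y [-0.027  0.007 -1.   ] z [-0.187  0.982  0.012] yawz 100.77
rows 2 rv [-0.74  0.17 -1.4 ] d [  9.4  -2.2 -60. ]
[-0.37, 0.09, -0.7, 0.51, 2.98, -0.23, 2.4]
[-0.37, 0.09, -0.7, 0.48, 2.99, -0.21, 2.4]
```

View pics/w24.png

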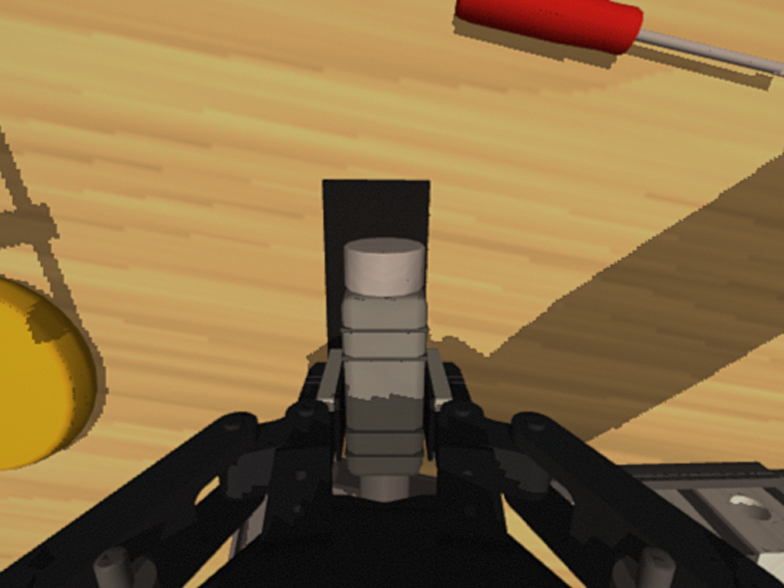

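Emit:
jog_arm([
  [[-0.4, 0, -0.7, 0.4, 2.0, -0.1, 2.4], [-0.3, 0, -0.7, 0.3, 2.0, -0.1, 2.4], [0, 0, 0, 0, 1.0, 0, 2.4], [0, 0, 0, 0, 0, 0, 2.4], [0, 0, 0, 0, 0, 0, 2.4]],
])

```text
time: 55.98
ee_pos: [453.8, -223.6, 75.1]
ee_rot: [0.706, -0.702, -0.068, 0.07]
wrist_force: [-0.1, 0.3, -2.0]
width: 26.7
```

Run:
```python
from h import *
T=np.array
s,Rm=st();im=get_image("wrist");p=camera_params("wrist");crop(im,180,60,380,260,4,"w25")
st()
print(repr(p["camera_from_world"][:3]))
```

```text
t 55.98 pos [ 453.849 -223.561   75.078] F [-0.063  0.291 -1.977] w 26.7
x [ 0.981  0.194 -0.003] y [-0.004  0.006 -1.   ] z [-0.194  0.981  0.006] yawz 101.17
t 56.02 pos [ 453.841 -223.587   75.18 ] F [-0.86   0.198 -2.83 ] w 26.9
x [ 0.981  0.194 -0.002] y [-0.004  0.006 -1.   ] z [-0.194  0.981  0.006] yawz 101.16
array([[  -0.193,    0.981,    0.005,  307.876],
       [   0.936,    0.183,    0.302, -376.281],
       [   0.295,    0.063,   -0.953,  111.406]])
```

View pics/w25.png

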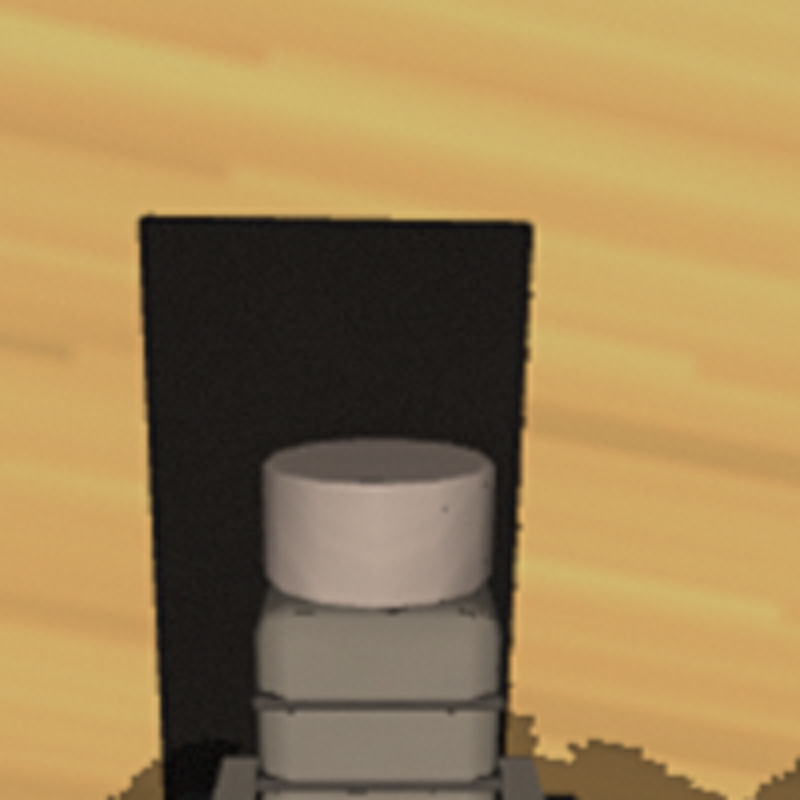

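Run:
```python
from h import *
p=camera_params("wrist");f=lambda c,r,z:onz(p,(180+c/4,60+r/4),z)[:2]
c1=f(141,217,3);c2=f(532,224,3);l=f(163,790,3);r=f(521,480,3)
print(c1,c2,np.linalg.norm(c1-c2))
for v in (c2-c1,l-c1,r-c2): print(np.degrees(np.arctan2(v[1],v[0])).round(2))
m=(c1+c2)/2
for y in (10.5,10.7,11): 
  a=np.radians(y);print(y,m+75*np.array([np.cos(a),np.sin(a)]))
g=[(p,)];print("nogo centre at z=75+8:",f(379,460,83))
st()
```

```text
[ 386.31281196 -279.76574613] [ 374.19761457 -212.24208762] 68.60191299785595
100.17
9.98
10.87
10.5 [ 453.99933133 -232.33625246]
10.7 [ 453.951173   -232.07892072]
11 [ 453.87725202 -231.69324222]
nogo centre at z=75+8: [ 405.0499706  -234.08606054]
t 56.02 pos [ 453.841 -223.587   75.18 ] F [-0.86   0.198 -2.83 ] w 26.9
x [ 0.981  0.194 -0.002] y [-0.004  0.006 -1.   ] z [-0.194  0.981  0.006] yawz 101.16
```

Run:
```python
from h import *
plan([454.6,-231.6,40],100.4,grip=2.4)
```

```text
rows 1 rv [-0.35  0.76 -0.14] d [  0.8  -8.  -35.2]
[-0.35, 0.76, -0.14, -0.07, 3.51, -0.82, 2.4]
```

Emit:
jog_arm([
  [[-0.3, 0.7, -0.1, -0.1, 1.5, -0.8, 2.4], [0, 0, 0, 0, 1.5, 0, 2.4], [0, 0, 0, 0, 0, 0, 2.4]],
])

```text
time: 56.4
ee_pos: [455.2, -232.8, 44.0]
ee_rot: [-0.704, 0.705, 0.064, -0.064]
wrist_force: [-0.4, -0.4, -1.8]
width: 26.8
```

Run:
```python
from h import *
st();plan([454.6,-231.6,16],100.4,grip=2.4)
```

```text
t 56.4 pos [ 455.213 -232.789   43.999] F [-0.44  -0.357 -1.788] w 26.8
x [0.984 0.181 0.001] y [ 0.001 -0.001 -1.   ] z [-0.181  0.984 -0.001] yawz 100.4
rows 1 rv [0.06 0.   0.05] d [ -0.6   1.2 -28. ]
[0.06, 0.0, 0.05, -0.04, 2.8, 0.13, 2.4]
```

Emit:
jog_arm([
  [[0, 0, 0, 0, 1.2, 0.1, 2.4], [0, 0, 0, 0, 1.2, 0, 2.4], [0, 0, 0, 0, 0.3, 0, 2.4], [0, 0, 0, 0, 0, 0, 2.4]],
])

```text
time: 56.9
ee_pos: [454.8, -231.6, 14.7]
ee_rot: [-0.704, 0.704, 0.064, -0.064]
wrist_force: [0.1, -0.1, -1.7]
width: 27.0
```

Run:
```python
from h import *
st();plan([454.6,-231.6,9],100.4,grip=2.4)
```

```text
t 56.9 pos [ 454.756 -231.627   14.721] F [ 0.069 -0.066 -1.657] w 27.0
x [0.984 0.18  0.   ] y [ 0. -0. -1.] z [-0.18   0.984 -0.   ] yawz 100.39
rows 1 rv [ 0.02 -0.01  0.01] d [-0.2  0.  -5.7]
[0.02, -0.01, 0.01, -0.02, 0.57, 0.01, 2.4]
```

Emit:
jog_arm([
  [[0, 0, 0, 0, 0.3, 0, 2.4], [0, 0, 0, 0, 0.2, 0, 2.4], [0, 0, 0, 0, 0.1, 0, 2.4]],
])

```text
time: 57.28
ee_pos: [455.6, -232.1, 9.2]
ee_rot: [-0.704, 0.705, 0.065, -0.063]
wrist_force: [-0.1, 0.3, -1.8]
width: 27.2
```

Emit:
jog_arm([
  [[0, 0, 0, 0, 0.1, 0, 2.4]],
])

```text
time: 57.4
ee_pos: [455.7, -232.2, 8.8]
ee_rot: [-0.704, 0.705, 0.065, -0.063]
wrist_force: [-3.3, 2.2, 8.9]
width: 26.9
```

Emit:
jog_arm([
  [[0, 0, 0, 0, 0, 0, 2.4], [0, 0, 0, 0, 0, 0, 5], [0, 0, 0, 0, 0, 0, 5], [0, 0, 0, 0, 0, 0, 7], [0, 0, 0, 0, -2, 0, 8.5], [0, 0, 0, 0, -5, 0, 8.5], [0, 0, 0, -1, -6, 0, 8.5], [0, 0, 0, -1, -5, 0, 8.5], [0, 0, 0, 0, 0, 0, 8.5]],
])

```text
time: 58.52
ee_pos: [435.9, -236.3, 194.6]
ee_rot: [-0.703, 0.705, 0.065, -0.063]
wrist_force: [0.9, -0.0, 0.0]
width: 84.8
```

Run:
```python
from h import *
st();im=get_image("wrist");p=camera_params("wrist");crop(im,200,120,360,320,3,"w26")
for q,z in (("gauge_mid",17),("go_tip",17),("nogo_tip",17),("pad_top",3)):
    for d in pinpoint(q,"wrist")[:1]: print(q,np.round(d["uv"],1),round(d["score"],2),onz(p,d["uv"],z).round(1))
```

```text
t 58.52 pos [ 435.851 -236.255  194.627] F [ 0.851 -0.015  0.048] w 84.8
x [0.984 0.181 0.003] y [ 0.003 -0.003 -1.   ] z [-0.181  0.984 -0.003] yawz 100.41
gauge_mid [273.8 200.9] 0.66 [ 451.8 -234.    17. ]
go_tip [278.8 254.4] 0.83 [ 516.7 -216.    17. ]
pad_top [276.8 197.4] 0.9 [ 451.  -230.6    3. ]
```

View pics/w26.png

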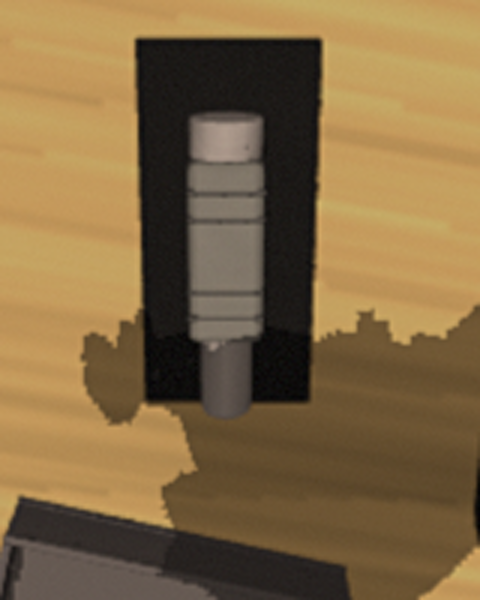

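Run:
```python
from h import *
p=camera_params("wrist");f=lambda c,r,z:onz(p,(200+c/3,120+r/3),z)[:2]
P=np.array([f(*q,3) for q in ((137,39),(321,39),(310,402),(147,402))]);print(P.mean(0),np.degrees(np.arctan2(*((P[2]+P[3]-P[0]-P[1])[::-1]))))
H=np.array([f(*q,31) for q in ((188,161),(264,161),(262.5,339),(188.5,339))]);print(H.mean(0),np.degrees(np.arctan2(*((H[2]+H[3]-H[0]-H[1])[::-1]))))
im=get_image("scene");cv2.imwrite("pics/s26.png",im[:,:,::-1]);im=get_image("top");cv2.imwrite("pics/t26.png",im[:,:,::-1])
```

```text
[ 445.85181742 -228.39677079] 10.474341586001222
[ 446.07311329 -229.79222794] 10.3382514467103
```

View pics/s26.png

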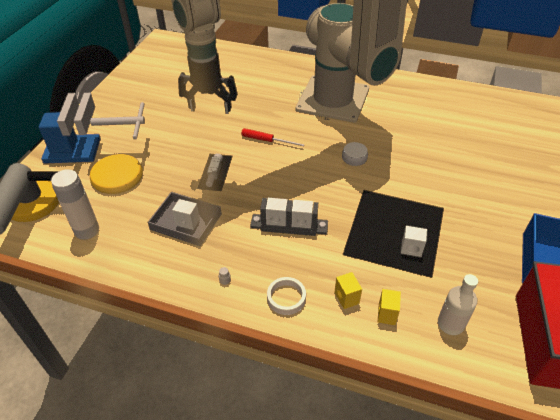

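Emit:
jog_arm([
  [[0, 0, 0, -2, -4, 0, 8.5], [0, 0, 0, 0, 0, 0, 8.5], [0, 0, 0, 0, 0, 0, 8.5]],
])

```text
time: 59.25
ee_pos: [411.3, -235.7, 224.6]
ee_rot: [0.708, -0.7, -0.06, 0.069]
wrist_force: [0.0, -0.0, -0.6]
width: 84.7
```

Run:
```python
from h import *
st();im=get_image("scene");crop(im,140,140,340,250,4,"s27")
im=get_image("wrist");crop(im,150,60,410,330,2.2,"w27")
```

```text
t 59.25 pos [ 411.251 -235.711  224.599] F [ 0.011 -0.012 -0.569] w 84.7
x [ 0.983  0.182 -0.012] y [-0.014  0.01  -1.   ] z [-0.182  0.983  0.013] yawz 100.48
```

View pics/s27.png

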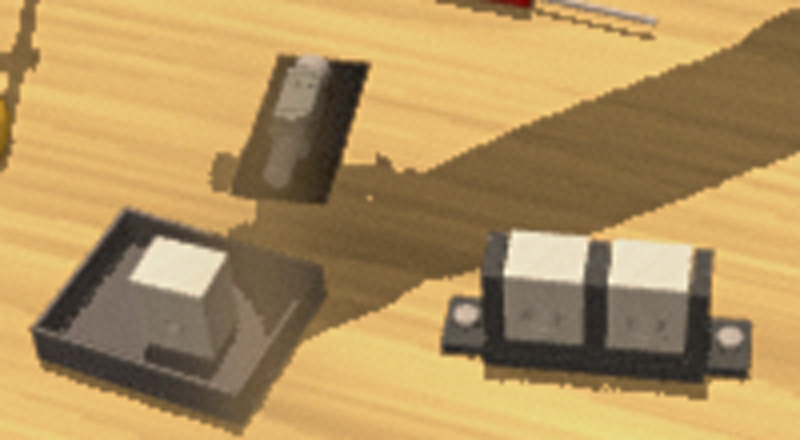

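View pics/w27.png

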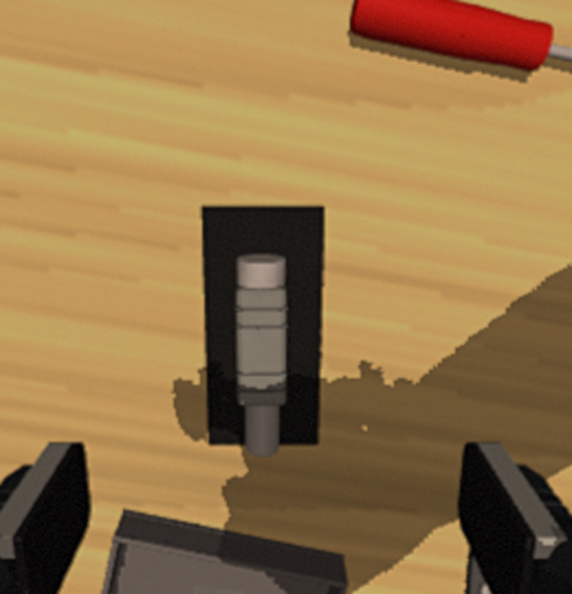

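The reject is in the tray, both blocks are flush in the bracket, and the gauge is centred on its pad. Nothing around them has moved, so I'm handing the job in.

```bash
python3 -c "
from cell import *
print(job_done())"
```

```text
the job is handed in; nothing more can be done
None
```

The whole job is done and handed in at about 59 s of the 208 s allowed. My last pictures showed everything in place.

- **Blocks:** The small-bore block came out of the right pocket and stands upright in the reject tray. Both pockets were then filled with the two 22.5 mm blocks from the mat; the 31 mm block and the yellow look-alikes were left alone. Both new blocks sit flush with the bracket walls.
- **Left block, checked first:** The go end went in with no resistance until the handle met the block at about 7 N. The no-go end was refused at about 5–6 N.
- **Right block:** The go end went fully in the same way, with contact at about 6–8 N. The no-go end was refused at about 6 N on centre.
- **Gauge:** It lies on its pad about 1.4 mm from the middle and within 0.2° of the pad's direction.

**Corrected or off nominal:**
- On the left block's first no-go push the arm crept up 2–3 mm, so I backed off, re-levelled and repeated it on centre.
- Each block slid a few millimetres between the lips of its pocket while being gauged, but stayed seated.
- Position estimates from the camera and the arm differed by about 1–2 mm.
- I saw no knock to the gauge and no slackening of the grip.

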